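# Wind a screw clamp down on a test cell with a loose crank

### The arm

A 7-joint arm with a two-finger parallel gripper is mounted at the origin on the work surface. World frame = base frame: x ahead of the robot, y to its left, z up, the work surface at z = 0. Lengths are in mm, angles in rad, forces in N, time in s.
With the tool pointing down it reaches from about 400 to 875 mm from the base axis. Payload 4.4 kg.
Tool frame: the origin (TCP) lies at the very end of the fingers, on their centre line; the grasp point (between the pads) lies 19 mm behind it (grip_depth is the distance from the TCP to the grasp point, in mm); z points along the fingers, y is the direction in which the jaws open and shut (so a half turn about z gives the same grasp; the last joint's range is limited). The gripper opens to 85 mm and grips with 20 to 120 N. Pads are 22 mm wide; open, the fingers measure 114 mm over their backs; the gripper's body (76 mm by 85 mm) begins 54 mm behind the grasp point. The pads swing forward as they close: fully open they stand 13 mm farther back than shut.
Start: joints at [-1.175, 0.628, 0.038, 1.517, -0.027, 0.996, -0.02], TCP at [289.594, 581.939, 231.313] pointing down, gripper open.
Joint ranges: [-3.06, 3.06], [-0.37, 2.12], [-1.25, 1.32], [0.18, 2.47], [-1.1, 4.24], [0.23, 1.98], [-2.94, 2.94]. Speed limits (rad/s): [2.57, 2.57, 3.14, 3.14, 3.14, 3.14, 3.14].

### API

Orientations are given as [roll, pitch, yaw] about the fixed x, y, z axes, in that order (R = Rz(yaw) Ry(pitch) Rx(roll)).
In Python, from cell import read_state, get_image, finish_job, recognise, outline_of, grip_depth gives the robot as it stands. The module is installed in compiled form; this text tells all that it offers.
- The arm moves only by the tool send_rows, never from a script. Its argument "rows" is a list of rows, each a list of 5 numbers: the gripper command: -1 is shut, 1 is fully open, values between are in proportion, then the shift along the tool's x, y, z in m, then the turn about the tool's z in rad. In form: [[claw, tx, ty, tz, roll], ...]. A call has 1 to 12 rows; each row shifts and turns the pose as measured when the row begins, along the tool's axes as they then stand; what a row does not reach is not made up. A row lasts 1/12 s, in which the tool goes at most 41.7 mm and 7.16 degrees, less where a joint would pass 70% of its speed; a pose out of reach is approached as far as the arm can. A call with a gripper value outside its range is refused whole. The fingers move at their own pace and stop on an object; the grip force is fixed at half the most. Time passes only in rows, so rows that do not move let the fingers close. It gives the time, the measured TCP pose, the force and the opening at its end, in the units of the state.
- read_state(): the state, without advancing time (a new reading comes with each control period).
- get_image(name): name is "scene" or "top" or "wrist"; returns a dict with "image" (384x512x3 uint8, blue, green, red), "z_map" (384x512 float32, mm along the optical axis (not along the pixel's ray), 0 where there is no reading), "K" (3x3 intrinsics, pixels), "R" (3x3) and "t" (3): a world point X has camera coordinates R X + t; the wrist camera has in their place "tool_from_camera" (4x4, takes a point from camera to tool coordinates, whose origin is the TCP and whose axes are the flange's). Camera axes: x right, y down, z forward; pixel columns grow to the right and rows downward; lengths in mm; the calibration is good to about 2 mm. A picture is of the moment at which its call begins: read the wrist's pose just before it.
- finish_job(): hands the job in, once; it reports no verdict.
Trained networks look in a picture, given as the dict that the camera call returned (one of the last four; its "shot" number tells which), for a name from the list of things; names that differ only in an ending like _2 or _b are one class to them, and where a whole thing is asked for, a point or a joint stands for the part that bears it (a point fixed in the world has none). Each returns a list of dicts, best first, with "score" (0 to 1); they miss things now and then, are a little off and sometimes report something else, mostly with a low value. They report only what shows in the picture. A call takes as long as a camera call. They do not tell look-alikes from the thing itself.
- recognise(picture, query): "box" ([left, top, right, bottom] in pixels, round what is visible of it).
- outline_of(picture, query): "mask" (384x512 bool, what is visible of it) and "box" ([left, top, right, bottom] in pixels, round what is visible of it).
The state is a dict: "clock": time; "qpos": joint angles; "qd": joint speeds; "tau": joint torques, N m; "eef_pos": TCP position; "tool_rot": TCP orientation; "force": force on the tool from outside, world axes, zero at the start; "torque": the same for the moment, N m; "width": finger opening in mm.
Only numpy, scipy, OpenCV 4.12 (cv2) and the standard library are available. Lean on these libraries where they do the work, as an engineer would, in place of code of your own. Each camera call takes 0.05 s, during which the arm holds its last target.

### The job

The screw clamp on the bench has to be closed on the round test cell that stands in it. Pick up the loose crank, let it slip all the way down onto the square end of the clamp's screw without forcing it, and wind it clockwise (seen from above) by its handle, several turns, keeping it down on the square while the screw sinks, until the pressure plate is firmly tight on the cell's lid: a pull of about 8 N at the handle, and not much more, or the seal is crushed. Leave the crank seated on the square, let go, and do not disturb the beaker, the jar or the spare lid.

Things in the scene. Friction and masses are not known exactly. Their poses are not given: they have to be found in the camera images.
- press: The clamp frame, bolted down: grey base plate 130 x 176 x 15 mm, two 16 mm columns, grey bridge bar 40 x 170 mm, its top 154 mm high (nuts up to 164 mm). Origin: under the centre of the base, on the screw's axis; y along the bridge, z up. Captive in its middle stands the round test cell (aluminium dish, black seal, steel lid, 96 mm across).
- screw: The clamp's upright steel screw. Origin on its axis at the foot of its square end, on the flat shoulder (26 mm across) where the crank's underside comes to rest, 177 to 196 mm high. The square is 14 mm across flats and rises 24 mm above that, top edges bevelled 1.8 mm. z up, x and y square to its flats; it turns and sinks with the screw: 5 mm down a turn clockwise.
- crank_hub (a point): Centre of the loose steel crank's hub, a 30 mm cube, half-way up. x points along the arm to the handle, z up. Arm: flat bar 22 mm wide, 10 mm thick, level with the hub's underside, with the handle 75 mm from the hub's axis. The crank lies on the bench, handle up, 0.3 to 0.5 kg. When seated on the screw this point is 15 mm above screw.
- crank_socket (a point): Centre of the mouth of the square socket in the underside of the hub, 15 mm below crank_hub, same axes. Socket 15.2 mm wide, its sides parallel to x and y, 25.5 mm deep, mouth bevelled 2 mm, closed at the top. It fits on the square in any of four quarter turns.
- handle_mid (a point): Middle of the crank's upright black handle, a sleeve 22 mm across that turns freely on its pin, from 11.5 to 76.5 mm above the crank's underside; this point is 44 mm above the underside and 75 mm from the hub's axis.
- beaker: Bystander: glass beaker 68 mm across, 85 mm high. Origin under its centre.
- jar: Bystander: amber glass jar with white cap, 60 mm across, 75 mm high. Origin under its centre.
- spare_lid: Bystander: spare steel cell lid lying flat, 96 mm across, 15 mm high. Origin under its centre.
- plate: Steel pressure plate hanging on the screw, origin in the middle of its underside. 2 to 3.5 turns from the start it meets the test cell's lid, which is 68 to 70 mm above the bench, depending on the specimen and seal inside: this has to be felt. The screw drags steadily until then, about 4.4 N at the crank's handle (a little more if turned fast).
- plate_top (a point): Middle of the pressure plate's top, 12 mm above its underside. From the touch on the seal gives like a spring: the pull at the handle grows from 4.4 N by about 1 N for each 0.1 rad of turning (7.5 mm at the handle), to 8 N (some 350 N on the lid) about 0.38 rad after the touch. The thread locks itself: the screw stays where it is left.
Mind the look-alikes: they are no part of the job. There is more than one size of the part that bears crank_hub; the job needs the smaller. Of the things shaped like the press, the grey one is meant.

How it is judged:
By the outcome, as a careful person would: the job done as asked, in the order asked, and still so for the second after the job is handed in, with the robot touching nothing.
It also fails if it takes over 72 s, if anything falls off the work surface, if the arm or the gripper's body presses on something with over 40 N, if the wrist force passes 120 N, or if a joint passes its speed limit or range.

## Working session

There is one attempt and no reset: what is moved stays moved. The work goes in short steps, Python scripts to look and compute and a tool call to move; the robot and the scene stay as the last step left them, time stands still between calls to the robot, and variables do not carry over. Pictures are saved under pics/ and viewed, and the job is handed in when it is done.

Besides the shell and the picture viewer there is one more tool, called after "Request:" in YAML: its name, and indented under it one key for each argument. send_rows: Moves the arm, as the interface text tells. Its arguments: {"type":"object","properties":{"rows":{"type":"array"}},"required":["rows"]}

```bash
mkdir -p pics; cat > h.py <<'E'
import numpy as np, cv2
from cell import *
def save(n,im): cv2.imwrite('pics/'+n+'.png',im)
def world(d,u,v,z=None):
    K=d['K'];zz=d['z_map'][int(round(v)),int(round(u))] if z is None else z
    p=np.linalg.inv(K)@np.array([u,v,1.])*zz
    return d['R'].T@(p-d['t'])
def cloud(d):
    z=d['z_map'];v,u=np.mgrid[:384,:512]
    p=(np.linalg.inv(d['K'])@np.stack([u.ravel(),v.ravel(),np.ones(u.size)]))*z.ravel()
    if 'R' in d and d.get('R') is not None: w=d['R'].T@(p-np.array(d['t']).reshape(3,1))
    else: w=p
    return w.T.reshape(384,512,3)
E
python3 - <<'E'
from h import *
print(read_state())
print(grip_depth if not callable(grip_depth) else grip_depth())
for n in ['scene','top','wrist']:
    d=get_image(n); save(n+'0',cv2.resize(d['image'],(768,576)))
    print(n,[k for k in d], d['K'], d.get('R'),d.get('t'),d.get('tool_from_camera'))
E
```

```text
{'clock': 0.0, 'qpos': array([-1.17481769,  0.62933391,  0.03844032,  1.51839033, -0.02701801,
        0.99633396, -0.01997766]), 'qd': array([-8.64662845e-04,  1.97659212e-04, -1.05088166e-03,  2.27591949e-03,
        1.54322459e-04,  6.26905453e-04, -6.43629162e-05]), 'tau': array([-8.95771209e-04, -5.63420713e+01,  1.22574862e+00, -1.93444473e+01,
        1.09069532e-02,  1.06930602e-02,  1.95927976e-05]), 'eef_pos': array([289.28173378, 581.35413636, 230.3898633 ]), 'tool_rot': array([-3.13964492e+00,  9.73582289e-06,  2.67982739e+00]), 'force': array([-0.53853201,  0.47746073, -0.25927588]), 'torque': array([-0.00031251, -0.06495017,  0.04072941]), 'width': 85.3156440646674}
18.700000000000003
scene ['image', 'z_map', 'K', 'R', 't', 'shot'] [[494.37485303   0.         249.73456955]
 [  0.         494.37485303 193.65756698]
 [  0.           0.           1.        ]] [[-0.8092553   0.58727921  0.01445612]
 [ 0.49147045  0.69030359 -0.53097811]
 [-0.32181152 -0.4225921  -0.84726222]] [ 473.83901883 -225.05966226 1748.24954118] None
top ['image', 'z_map', 'K', 'R', 't', 'shot'] [[437.61878941   0.         258.49074468]
 [  0.         437.61878941 187.82144842]
 [  0.           0.           1.        ]] [[-0.00837717 -0.99988577 -0.01258039]
 [-0.99566076  0.00950648 -0.09257037]
 [ 0.09267939  0.01175033 -0.99562667]] [  12.1906519   588.67169983 1474.44375321] None
wrist ['image', 'z_map', 'K', 'tool_from_camera', 'shot'] [[292.11929592   0.         253.50038295]
 [  0.         292.11929592 195.7738874 ]
 [  0.           0.           1.        ]] None None [[-1.14114131e-03 -9.48974782e-01 -3.15349904e-01  8.19399501e+01]
 [ 9.99999334e-01 -1.02913541e-03 -5.21696696e-04  1.36992852e+00]
 [ 1.70539256e-04 -3.15350289e-01  9.48975324e-01 -1.43066771e+02]
 [ 0.00000000e+00  0.00000000e+00  0.00000000e+00  1.00000000e+00]]
```

View pics/scene0.png

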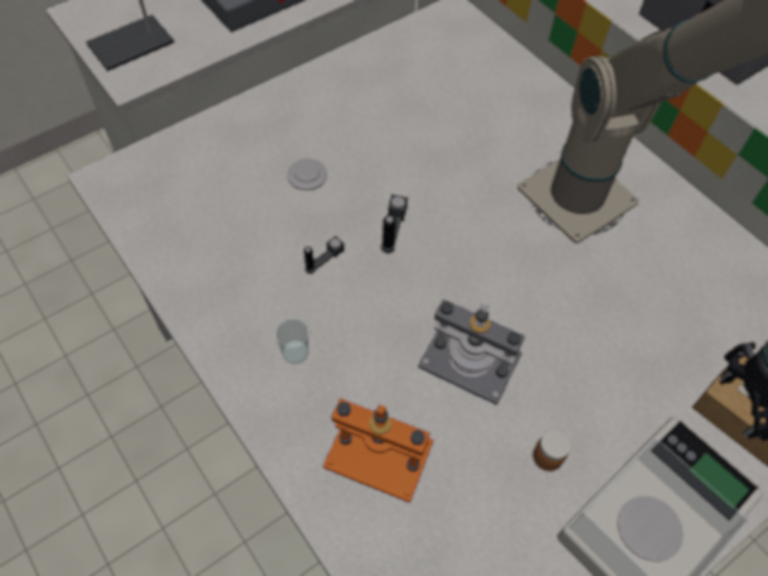

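View pics/top0.png

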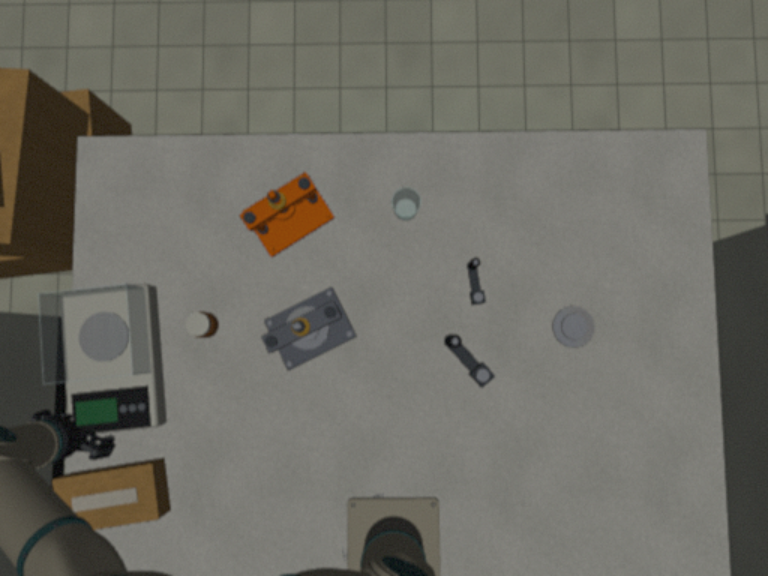

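View pics/wrist0.png

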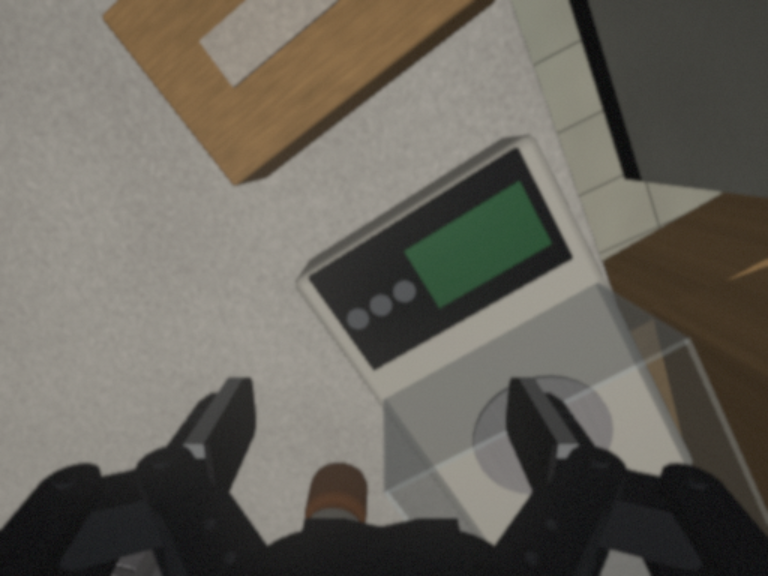

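Scene view: two cranks, the small one at about (322,255) and the larger at (393,222). There is a grey press at (472,348) and an orange one at (380,448). Next I measure them.

```bash
python3 - <<'E'
from h import *
for n in ['top','scene']:
    d=get_image(n); c=cloud(d)
    np.savez(n+'0.npz',**{k:d[k] for k in ['image','z_map','K','R','t']})
    for q in ['crank_hub','handle_mid','press','screw','plate','beaker','jar','spare_lid']:
        for r in outline_of(d,q)[:3]:
            m=r['mask']&(d['z_map']>0)
            p=c[m]
            if len(p)==0: continue
            print(n,q,round(r['score'],2),np.round(r['box']),m.sum(),'med',np.round(np.median(p,0)),'zmax',np.round(np.percentile(p[:,2],[2,50,98])))
    if n=='top':
        save('top_crop',cv2.resize(d['image'][160:265,285:405],None,fx=6,fy=5.7,interpolation=cv2.INTER_CUBIC))
        save('top_crop2',cv2.resize(d['image'][180:255,165:245],None,fx=8,fy=8,interpolation=cv2.INTER_CUBIC))
E
```

```text
top crank_hub 0.57 [296. 221. 331. 258.] 408 med [ 406. -178.   37.] zmax [  5.  37. 108.]
top crank_hub 0.47 [316. 174. 324. 203.] 210 med [ 586. -192.   26.] zmax [ 5. 26. 79.]
top handle_mid 0.52 [297. 223. 305. 232.] 81 med [ 456. -134.  102.] zmax [ -1. 102. 111.]
top press 0.84 [175. 189. 236. 247.] 1774 med [484. 180.  20.] zmax [  9.  20. 193.]
top press 0.57 [158. 118. 223. 174.] 1914 med [738. 228.  21.] zmax [  7.  21. 200.]
top plate 0.59 [176. 128. 212. 146.] 163 med [744. 233. 104.] zmax [ 15. 104. 222.]
top plate 0.44 [196. 210. 213. 224.] 95 med [480. 183. 190.] zmax [ 88. 190. 220.]
top beaker 0.68 [259. 122. 278. 146.] 311 med [773. -35.  25.] zmax [-0. 25. 87.]
top jar 0.59 [122. 211. 144. 223.] 315 med [495. 420.  73.] zmax [ 8. 73. 82.]
top spare_lid 0.61 [369. 211. 397. 229.] 615 med [ 485. -415.   11.] zmax [ 1. 11. 20.]
scene crank_hub 0.92 [256. 129. 273. 168.] 453 med [ 407. -160.   40.] zmax [  2.  40. 108.]
scene crank_hub 0.71 [202. 158. 228. 183.] 343 med [ 589. -185.   23.] zmax [ 1. 23. 79.]
scene handle_mid 0.54 [253. 144. 265. 168.] 206 med [ 458. -1
[... 186 characters left out ...]
max [  9.  21. 199.]
scene press 0.46 [186. 107. 222. 128.] 467 med [ 489. -411.   11.] zmax [ 0. 11. 20.]
scene screw 0.62 [252. 270. 258. 284.] 81 med [756. 246. 201.] zmax [172. 201. 223.]
scene plate 0.71 [291. 202. 343. 245.] 416 med [495. 194.  95.] zmax [ 82.  95. 214.]
scene plate 0.65 [219. 269. 283. 308.] 398 med [760. 246. 101.] zmax [ 15. 101. 221.]
scene beaker 0.7 [184. 212. 206. 242.] 586 med [761. -44.  50.] zmax [-1. 50. 88.]
scene jar 0.59 [355. 287. 381. 314.] 488 med [508. 433.  71.] zmax [14. 71. 79.]
scene jar 0.19 [202. 162. 210. 177.] 88 med [ 631. -180.   56.] zmax [20. 56. 83.]
scene spare_lid 0.62 [189. 107. 222. 130.] 428 med [ 487. -411.   12.] zmax [ 3. 12. 21.]
```

View pics/top_crop.png

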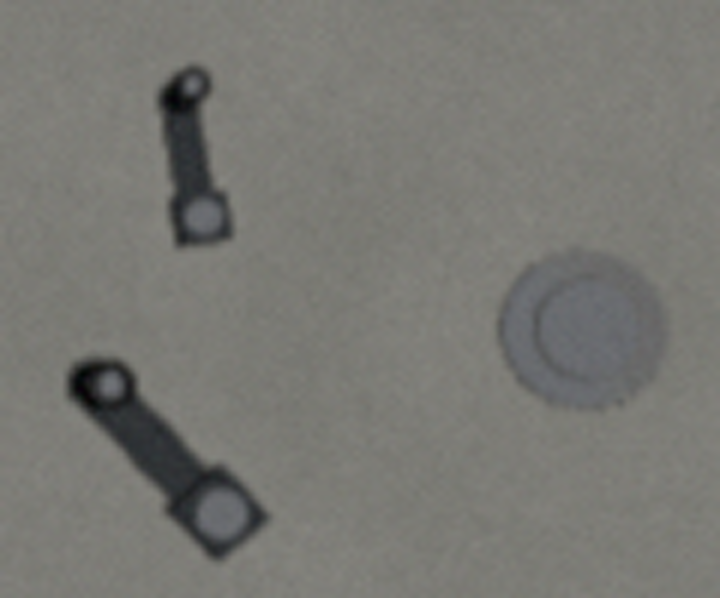

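View pics/top_crop2.png

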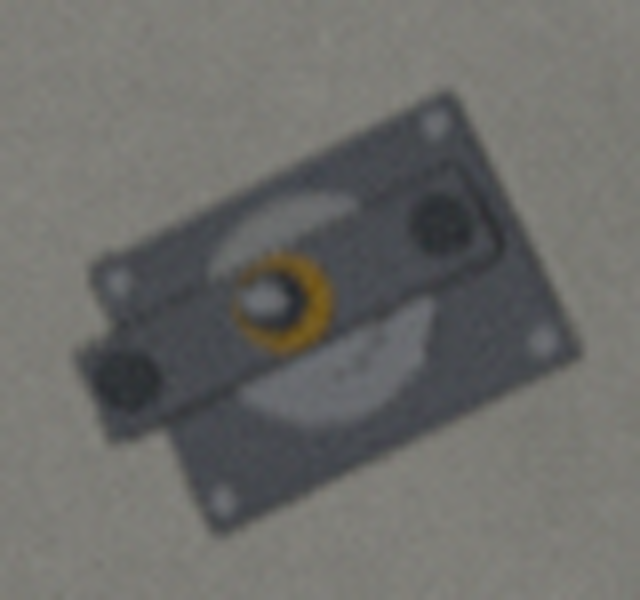

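```bash
python3 - <<'E'
from h import *
for n in ['top','scene']:
    f=np.load(n+'0.npz'); d={k:f[k] for k in f}; c=cloud(d).reshape(-1,3)
    def sel(x0,x1,y0,y1,z0,z1):
        m=(c[:,0]>x0)&(c[:,0]<x1)&(c[:,1]>y0)&(c[:,1]<y1)&(c[:,2]>z0)&(c[:,2]<z1); return c[m]
    for nm,b in dict(hub=(520,680,-240,-140,24,36),handle=(520,680,-240,-140,66,84),arm=(520,680,-240,-140,5,15),
       bridge=(400,600,100,280,146,160),sq=(400,600,100,280,185,225),nuts=(400,600,100,280,161,170)).items():
        p=sel(*b)
        if len(p)<1: print(n,nm,0); continue
        print(n,nm,len(p),np.round(p.mean(0),1),np.round(np.median(p,0),1),'min',np.round(p.min(0)),'max',np.round(p.max(0)))
        if nm in('bridge','arm'):
            u,s,vt=np.linalg.svd(p[:,:2]-p[:,:2].mean(0)); print('   dir',vt[0],np.arctan2(vt[0][1],vt[0][0]))
E
```

```text
top hub 80 [ 557.8 -196.2   30.2] [ 554.8 -195.9   30.4] min [ 538. -213.   24.] max [ 630. -177.   35.]
top handle 34 [ 627.2 -186.5   75.9] [ 627.3 -185.8   76.7] min [ 618. -195.   67.] max [ 639. -176.   83.]
top arm 175 [ 595.9 -189.2    8.1] [ 594.9 -188.6    7.6] min [ 523. -239.    5.] max [ 680. -140.   15.]
   dir [-0.99849852  0.05477875] 3.086786471390831
top bridge 492 [486.5 186.1 154.2] [486.8 179.4 154.2] min [435. 105. 146.] max [540. 270. 160.]
   dir [ 0.44349625 -0.89627623] -1.1113005357032502
top sq 58 [486.2 186.7 201.7] [485.6 186.4 196. ] min [474. 177. 187.] max [498. 199. 222.]
top nuts 124 [486.6 187.3 164.4] [486.7 180.2 164.2] min [447. 116. 161.] max [527. 259. 170.]
scene hub 96 [ 565.5 -193.1   30.3] [ 556.7 -192.8   30.3] min [ 536. -213.   24.] max [ 637. -174.   36.]
scene handle 41 [ 628.3 -183.9   75.3] [ 628.4 -182.8   76.3] min [ 617. -196.   67.] max [ 638. -174.   84.]
scene arm 185 [ 591.3 -188.9    8.8] [ 588.3 -186.7    8.2] min [ 520. -237.    5.] max [ 678. -141.   15.]
   dir [ 0.99762967 -0.06881157] -0.06886599195831941
scene bridge 612 [488.5 193.2 153.6] [489.5 200.5 153.6] min [432. 106. 146.] max [540. 274. 160.]
   dir [-0.44005327  0.89797167] 2.0264543170471248
scene sq 85 [488.7 191.  200.1] [489.1 191.3 196. ] min [474. 175. 186.] max [499. 202. 217.]
scene nuts 131 [486.9 191.9 164.5] [492.3 195.9 164.5] min [444. 115. 161.] max [528. 262. 170.]
```

```bash
cat >> h.py <<'E'
from scipy.spatial.transform import Rotation as Ro
def pose():
    s=read_state(); return s['eef_pos'],s['tool_rot'],s
def plan(target,yaw,n,claw,p=None,y=None,pr=True):
    """rows for straight path from pose; assumes tool pointing down"""
    if p is None:
        p,r,_=pose(); y=r[2]
    p=np.array(p,float);rows=[];target=np.array(target,float)
    dy=(yaw-y+np.pi)%(2*np.pi)-np.pi
    p0=p.copy();y0=y
    for i in range(n):
        want=p0+(target-p0)*(i+1)/n; wy=y0+dy*(i+1)/n
        d=want-p
        tx=d[0]*np.cos(y)+d[1]*np.sin(y); ty=d[0]*np.sin(y)-d[1]*np.cos(y); tz=-d[2]
        r=[round(tx/1000,4),round(ty/1000,4),round(tz/1000,4)]; ro=round(-(wy-y),3)
        rows.append([claw]+r+[ro])
        p=p+np.array([r[0]*np.cos(y)+r[1]*np.sin(y), r[0]*np.sin(y)-r[1]*np.cos(y), -r[2]])*1000
        y=y-ro
    if pr:
        for k in range(0,n,12): print(str(rows[k:k+12]).replace(' ',''))
    return rows
def show():
    s=read_state(); print('t',round(s['clock'],2),'pos',np.round(s['eef_pos'],1),'rot',np.round(s['tool_rot'],3),'F',np.round(s['force'],2),'T',np.round(s['torque'],2),'w',round(s['width'],1),'q',np.round(s['qpos'],2))
E
python3 - <<'E'
from h import *
p,r,_=pose()
plan((350,480,300),2.30,4,1)
plan((553,-195,190),0.13,20,1,p=(350,480,300),y=2.30)
E
```

```text
[[1,np.float64(-0.0249),np.float64(-0.0161),np.float64(-0.0172),np.float64(0.095)],[1,np.float64(-0.0263),np.float64(-0.0136),np.float64(-0.0171),np.float64(0.095)],[1,np.float64(-0.0274),np.float64(-0.0112),np.float64(-0.0172),np.float64(0.095)],[1,np.float64(-0.0284),np.float64(-0.0084),np.float64(-0.0172),np.float64(0.095)]]
[[1,np.float64(-0.0319),np.float64(-0.0149),np.float64(0.0055),0.108],[1,np.float64(-0.0334),np.float64(-0.0114),np.float64(0.0055),0.109],[1,np.float64(-0.0344),np.float64(-0.0077),np.float64(0.0055),0.108],[1,np.float64(-0.035),np.float64(-0.0039),np.float64(0.0055),0.109],[1,np.float64(-0.0352),np.float64(-0.0002),np.float64(0.0055),0.108],[1,np.float64(-0.0351),np.float64(0.0037),np.float64(0.0055),0.109],[1,np.float64(-0.0344),np.float64(0.0075),np.float64(0.0055),0.108],[1,np.float64(-0.0335),np.float64(0.0112),np.float64(0.0055),0.109],[1,np.float64(-0.032),np.float64(0.0147),np.float64(0.0055),0.108],[1,np.float64(-0.0302),np.float64(0.0181),np.float64(0.0055),0.109],[1,np.float64(-0.0281),np.float64(0.0213),np.float64(0.0055),0.108],[1,np.float64(-0.0257),np.float64(0.0241),np.float64(0.0055),0.109]]
[[1,np.float64(-0.0228),np.float64(0.0269),np.float64(0.0055),0.108],[1,np.float64(-0.0199),np.float64(0.0291),np.float64(0.0055),0.109],[1,np.float64(-0.0165),np.float64(0.0311),np.float64(0.0055),0.108],[1,np.float64(-0.0131),np.float64(0.0327),np.float64(0.0055),0.109],[1,np.float64(-0.0095),np.float64(0.034),np.float64(0.0055),0.108],[1,np.float64(-0.0057),np.float64(0.0347),np.float64(0.0055),0.109],[1,np.float64(-0.002),np.float64(0.0352),np.float64(0.0055),0.108],[1,np.float64(0.0019),np.float64(0.0352),np.float64(0.0055),0.109]]
```

```bash
sed -i 's/rows.append(\[claw\]+r+\[ro\])/rows.append([float(v) for v in [claw]+r+[ro]])/' h.py; python3 - <<'E'
from h import *
p,r,_=pose()
plan((487,189,300),1.94,12,1,p=(p[0],p[1],300),y=r[2])
E
```

```text
[[1.0,-0.0293,-0.022,-0.0,0.062],[1.0,-0.0306,-0.0201,-0.0,0.061],[1.0,-0.0318,-0.0182,-0.0,0.062],[1.0,-0.0329,-0.0163,-0.0,0.062],[1.0,-0.0338,-0.0141,-0.0,0.061],[1.0,-0.0346,-0.0121,-0.0,0.062],[1.0,-0.0353,-0.0099,-0.0,0.062],[1.0,-0.0358,-0.0077,-0.0,0.061],[1.0,-0.0362,-0.0054,-0.0,0.062],[1.0,-0.0366,-0.0033,-0.0,0.062],[1.0,-0.0366,-0.001,-0.0,0.061],[1.0,-0.0366,0.0013,-0.0,0.062]]
```

Request:
send_rows:
  rows:
    - [1, 0, 0, -0.025, 0]
    - [1, 0, 0, -0.025, 0]
    - [1, 0, 0, -0.025, 0]

```text
clock: 1.3
eef_pos: [287.7, 578.3, 301.6]
tool_rot: [-3.127, 0.0, 2.68]
force: [0.2, 0.9, 1.0]
width: 85.4
```

Request:
send_rows:
  rows:
    - [1, -0.029, -0.022, 0, 0.062]
    - [1, -0.031, -0.02, 0, 0.062]
    - [1, -0.032, -0.018, 0, 0.062]
    - [1, -0.033, -0.016, 0, 0.062]
    - [1, -0.034, -0.014, 0, 0.062]
    - [1, -0.035, -0.012, 0, 0.062]
    - [1, -0.035, -0.01, 0, 0.062]
    - [1, -0.036, -0.008, 0, 0.062]
    - [1, -0.036, -0.005, 0, 0.062]
    - [1, -0.037, -0.003, 0, 0.062]
    - [1, -0.037, -0.001, 0, 0.062]
    - [1, -0.037, 0.001, 0, 0.062]

```text
clock: 2.3
eef_pos: [486.1, 180.7, 308.0]
tool_rot: [3.138, -0.01, 1.921]
force: [1.1, 0.2, 0.3]
width: 85.2
```

```bash
cat >> h.py <<'E'
def wrist(name=None):
    s=read_state(); d=get_image('wrist')
    M=np.eye(4); M[:3,:3]=Ro.from_euler('xyz',s['tool_rot']).as_matrix(); M[:3,3]=s['eef_pos']
    M=M@d['tool_from_camera']; d['R']=M[:3,:3].T; d['t']=-M[:3,:3].T@M[:3,3]
    if name: save(name,cv2.resize(d['image'],(768,576),interpolation=cv2.INTER_CUBIC)); np.savez(name+'.npz',**{k:d[k] for k in ['image','z_map','K','R','t']})
    return d
def proj(d,X):
    c=d['R']@np.array(X,float)+d['t']; q=d['K']@c; return q[:2]/q[2]
E
python3 - <<'E'
from h import *
show(); d=wrist('w1'); print(proj(d,(487,189,220)))
c=cloud(d).reshape(-1,3); v=(d['z_map']>0).ravel()
m=v&(np.hypot(c[:,0]-487,c[:,1]-189)<25)&(c[:,2]>160)
h,e=np.histogram(c[m][:,2],bins=np.arange(160,240,3)); print(list(zip(e,h)))
show()
E
```

```text
t 2.3 pos [486.1 180.7 308. ] rot [ 3.138 -0.01   1.921] F [1.1  0.21 0.35] T [-0.04 -0.04 -0.01] w 85.2 q [-0.62  0.36  0.31  1.78 -0.14  1.01  0.09]
[257.24709976 194.82943215]
[(np.int64(160), np.int64(339)), (np.int64(163), np.int64(13)), (np.int64(166), np.int64(8)), (np.int64(169), np.int64(1)), (np.int64(172), np.int64(0)), (np.int64(175), np.int64(0)), (np.int64(178), np.int64(0)), (np.int64(181), np.int64(4)), (np.int64(184), np.int64(19)), (np.int64(187), np.int64(21)), (np.int64(190), np.int64(219)), (np.int64(193), np.int64(46)), (np.int64(196), np.int64(16)), (np.int64(199), np.int64(14)), (np.int64(202), np.int64(17)), (np.int64(205), np.int64(16)), (np.int64(208), np.int64(14)), (np.int64(211), np.int64(165)), (np.int64(214), np.int64(108)), (np.int64(217), np.int64(2)), (np.int64(220), np.int64(0)), (np.int64(223), np.int64(0)), (np.int64(226), np.int64(0)), (np.int64(229), np.int64(0)), (np.int64(232), np.int64(0)), (np.int64(235), np.int64(0))]
t 2.35 pos [490.  170.9 308.4] rot [ 3.137e+00 -3.000e-03  1.907e+00] F [ 2.93 -6.47  0.43] T [-0.45 -0.26 -0.04] w 85.4 q [-0.62  0.36  0.32  1.78 -0.14  1.01  0.09]
```

```bash
python3 - <<'E'
from h import *
d=wrist(); show(); d=wrist('w2'); show()
print(proj(d,(487,189,215)))
x,y=[int(v) for v in proj(d,(487,189,215))]
save('w2c',cv2.resize(d['image'][y-45:y+45,x-60:x+60],None,fx=6.6,fy=6.6,interpolation=cv2.INTER_CUBIC))
c=cloud(d); z=c[...,2]
m=(d['z_map']>0)&(np.hypot(c[...,0]-487,c[...,1]-189)<25)&(z>206)
p=c[m]; print(len(p),p.mean(0),np.median(p,0),p.min(0),p.max(0))
r=cv2.minAreaRect(p[:,:2].astype(np.float32)); print('rect',r)
m2=(d['z_map']>0)&(np.hypot(c[...,0]-487,c[...,1]-189)<25)&(z>184)&(z<197)
p=c[m2];print(len(p),p.mean(0),np.median(p[:,2]),p.min(0),p.max(0))
E
```

```text
t 2.4 pos [488.5 174.5 308.3] rot [ 3.137 -0.005  1.911] F [ 0.94  0.18 -0.32] T [-0.01  0.04 -0.01] w 85.5 q [-0.62  0.36  0.32  1.78 -0.14  1.01  0.09]
t 2.45 pos [487.  178.6 308. ] rot [ 3.138 -0.008  1.917] F [-0.39  0.76  0.68] T [0.04 0.08 0.01] w 85.2 q [-0.62  0.36  0.31  1.78 -0.14  1.01  0.09]
[256.76854954 184.96620995]
7052 [487.50646755 189.1504364  383.54204738] [487.99017305 187.77057746 390.95994617] [462.28325101 177.68276108 206.13615084] [509.37152572 202.27500841 402.65309583]
rect ((486.3709716796875, 190.62603759765625), (49.74869155883789, 15.898897171020508), 24.348981857299805)
312 [483.6576822  194.67914775 191.77012357] 192.14964938424583 [472.70442658 177.79626629 184.30955235] [497.86675172 202.87537143 196.89664275]
```

View pics/w2c.png

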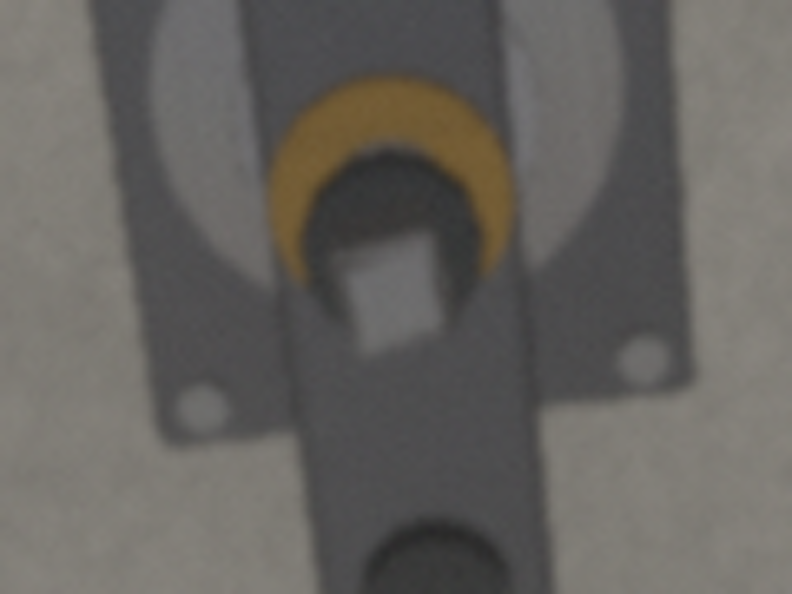

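```bash
cat >> h.py <<'E'
def onplane(d,uv,z):
    uv=np.atleast_2d(np.array(uv,float)); o=-d['R'].T@d['t']
    r=(d['R'].T@(np.linalg.inv(d['K'])@np.c_[uv,np.ones(len(uv))].T)).T
    return o+r*((z-o[2])/r[:,2])[:,None]
E
python3 - <<'E'
from h import *
d=wrist('w3'); show()
for nm in ['w2','w3']:
    f=np.load(nm+'.npz'); d={k:f[k] for k in f}
    c=cloud(d); z=c[...,2]
    m=(d['z_map']>0)&(np.hypot(c[...,0]-487,c[...,1]-189)<20)&(z>206)&(z<222)
    p=c[m]; print(nm,len(p),np.round(p.mean(0),1),'z',np.round(np.percentile(p[:,2],[10,50,90]),1))
    r=cv2.minAreaRect(p[:,:2].astype(np.float32)); print('rect',r)
    x,y=proj(d,(487,189,215)); x=int(x);y=int(y)
    g=cv2.cvtColor(d['image'],cv2.COLOR_BGR2GRAY).astype(float)
    crop=cv2.resize(g[y-25:y+25,x-25:x+25],None,fx=8,fy=8,interpolation=cv2.INTER_CUBIC)
    # edges of bright top face: threshold within depth mask dilated
    mk=cv2.dilate(m.astype(np.uint8),np.ones((3,3)))[y-25:y+25,x-25:x+25]
    mk=cv2.resize(mk,None,fx=8,fy=8,interpolation=cv2.INTER_NEAREST)
    hi=np.percentile(crop[mk>0],90); 
    for th in (hi-10,hi-18,hi-26):
        b=((crop>th)&(mk>0)).astype(np.uint8)
        cn,_=cv2.findContours(b,0,2); k=max(cn,key=cv2.contourArea)[:,0,:]
        uv=(k+0.5)/8-0.5+[x-25,y-25]
        P=onplane(d,uv,215)[:,:2].astype(np.float32)
        print(th,cv2.minAreaRect(P))
E
python3 - <<'E'
from h import *
f=np.load('w3.npz'); d={k:f[k] for k in f}
x,y=[int(v) for v in proj(d,(487,189,215))]
save('w3c',cv2.convertScaleAbs(cv2.resize(d['image'][y-30:y+30,x-40:x+40],None,fx=9,fy=9,interpolation=cv2.INTER_CUBIC),alpha=1.6))
E
```

```text
t 2.5 pos [485.9 181.3 307.8] rot [ 3.139 -0.01   1.922] F [ 0.07  1.31 -0.93] T [-0.02  0.03 -0.03] w 85.3 q [-0.63  0.36  0.31  1.78 -0.14  1.01  0.09]
w2 305 [484.9 190.7 213.5] z [211.7 213.6 215.7]
rect ((485.27020263671875, 189.99041748046875), (14.093382835388184, 14.557446479797363), 36.09968185424805)
98.29998947679996 ((485.3566589355469, 189.61680603027344), (10.094425201416016, 12.594666481018066), 30.67634391784668)
90.29998947679996 ((485.3542175292969, 189.6288299560547), (11.068662643432617, 14.076713562011719), 29.07039451599121)
82.29998947679996 ((485.1527099609375, 189.4178924560547), (12.454435348510742, 15.512388229370117), 29.100120544433594)
w3 302 [484.9 190.8 213.5] z [211.7 213.7 215.7]
rect ((485.365478515625, 189.9771728515625), (13.92133617401123, 14.379714965820312), 35.51448440551758)
98.10299572534859 ((485.35211181640625, 189.59017944335938), (10.09130573272705, 12.7405424118042), 29.666627883911133)
90.10299572534859 ((485.3244323730469, 189.64556884765625), (11.090163230895996, 14.087242126464844), 29.306028366088867)
82.10299572534859 ((485.1468200683594, 189.38296508789062), (12.372919082641602, 15.502981185913086), 28.913352966308594)
```

View pics/w3c.png

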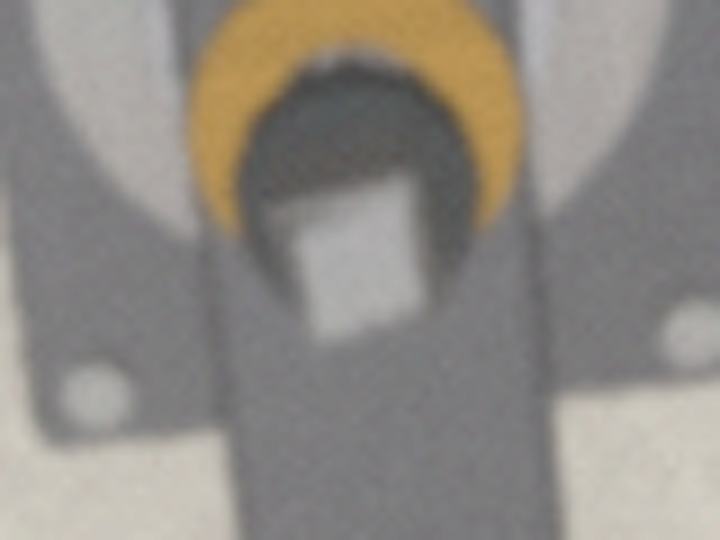

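```bash
python3 - <<'E'
from h import *
f=np.load('w3.npz'); d={k:f[k] for k in f}
x,y=[int(v) for v in proj(d,(487,189,215))]
K=np.array([(300,222),(412,182),(425,303),(318,343)])
P=onplane(d,(K+.5)/9-.5+[x-40,y-30],214.5)[:,:2]
print(P.round(1),P.mean(0))
for i in range(4):
    e=P[(i+1)%4]-P[i]; print(np.hypot(*e),np.degrees(np.arctan2(e[1],e[0]))%90)
# z histogram
c=cloud(d); m=(d['z_map']>0)&(np.hypot(c[...,0]-485.3,c[...,1]-189.7)<4); print(np.percentile(c[m][:,2],[10,50,90]))
m=(d['z_map']>0)&(np.hypot(c[...,0]-485.3,c[...,1]-189.7)<14)&(np.hypot(c[...,0]-485.3,c[...,1]-189.7)>10)&(c[...,2]>180)&(c[...,2]<200); print(np.percentile(c[m][:,2],[10,50,90]))
E
```

```text
[[478.8 191.6]
 [487.3 198.8]
 [492.6 188.1]
 [484.4 180.9]] [485.77743633 189.8379583 ]
11.145337276138466 40.02301918931384
11.893103268099281 26.18478042273599
10.88162847623299 41.18043087513644
12.046928587810932 27.663041825228547
[383.04593338 389.24700187 393.82531344]
[186.84041105 192.09543971 193.20252657]
```

Request:
send_rows:
  rows:
    - [1, -0.02, 0.001, 0.018, 0]
    - [1, -0.02, 0.001, 0.018, 0]
    - [1, -0.02, 0.001, 0.018, 0]
    - [1, -0.014, 0, 0.014, 0]
    - [1, 0, 0, 0, 0]
    - [1, 0, 0, 0, 0]

```text
clock: 3.0
eef_pos: [513.5, 125.6, 237.2]
tool_rot: [3.134, -0.019, 1.944]
force: [0.7, 0.2, -0.0]
width: 85.8
```

```bash
python3 - <<'E'
from h import *
show(); d=wrist('w4'); show()
x,y=[int(v) for v in proj(d,(485.5,189.7,214.5))]; print(x,y)
save('w4c',cv2.convertScaleAbs(cv2.resize(d['image'][y-30:y+30,x-40:x+40],None,fx=9,fy=9,interpolation=cv2.INTER_CUBIC),alpha=1.6))
c=cloud(d)
m=(d['z_map']>0)&(np.hypot(c[...,0]-485.3,c[...,1]-189.7)<4); print(np.percentile(c[m][:,2],[10,50,90]))
m=(d['z_map']>0)&(np.hypot(c[...,0]-485.3,c[...,1]-189.7)<25)&(c[...,2]>208); p=c[m]
print(p.mean(0),cv2.minAreaRect(p[:,:2].astype(np.float32)))
m=(d['z_map']>0)&(np.hypot(c[...,0]-485.3,c[...,1]-189.7)<25)&(c[...,2]>180)&(c[...,2]<200); p=c[m]
print(np.median(p,0),p.min(0),p.max(0))
E
```

```text
t 3.0 pos [513.5 125.6 237.2] rot [ 3.134 -0.019  1.944] F [ 0.66  0.24 -0.04] T [0.   0.   0.03] w 85.8 q [-0.48  0.46  0.29  1.86 -0.19  0.85  0.28]
t 3.05 pos [513.3 125.8 237.3] rot [ 3.134 -0.019  1.945] F [-0.16  0.53 -0.21] T [-0.04  0.06  0.  ] w 85.2 q [-0.48  0.46  0.29  1.86 -0.19  0.85  0.28]
247 123
[212.51228021 213.2944023  213.99541704]
[485.34317906 189.98133155 214.03172808] ((485.3779296875, 189.86221313476562), (14.035560607910156, 14.01484203338623), 35.4097900390625)
[484.56403422 193.43286084 192.26250651] [472.84962345 177.28928932 189.95746181] [498.10100786 202.52666932 199.76879866]
```

View pics/w4c.png

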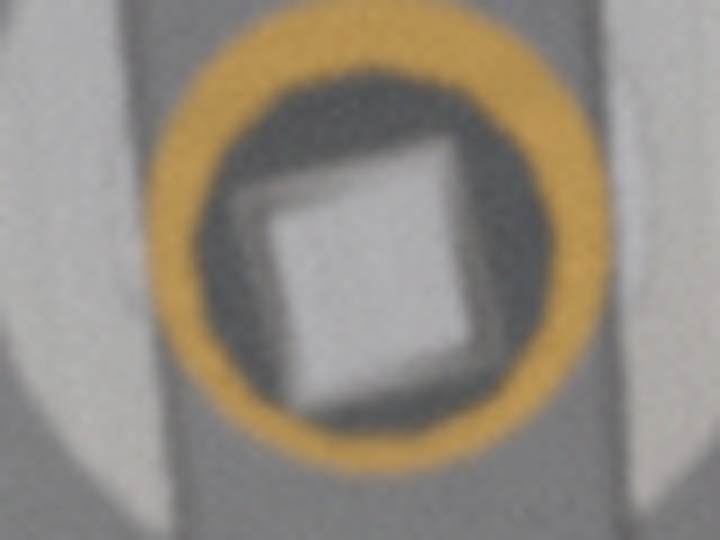

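```bash
python3 - <<'E'
from h import *
r=plan((508,-201,155),0.13,16,1)
E
```

```text
[[1.0,-0.0189,-0.0078,0.0051,0.113],[1.0,-0.0196,-0.0056,0.0052,0.114],[1.0,-0.0202,-0.0033,0.0051,0.113],[1.0,-0.0204,-0.001,0.0052,0.114],[1.0,-0.0204,0.0013,0.0051,0.113],[1.0,-0.0201,0.0036,0.0052,0.114],[1.0,-0.0195,0.0058,0.0051,0.113],[1.0,-0.0188,0.0081,0.0052,0.113],[1.0,-0.0178,0.01,0.0051,0.114],[1.0,-0.0165,0.0121,0.0051,0.113],[1.0,-0.015,0.0138,0.0052,0.114],[1.0,-0.0134,0.0155,0.0051,0.113]]
[[1.0,-0.0115,0.0168,0.0052,0.113],[1.0,-0.0096,0.0181,0.0051,0.114],[1.0,-0.0074,0.019,0.0052,0.113],[1.0,-0.0053,0.0197,0.0051,0.114]]
```

Request:
send_rows:
  rows:
    - [1, -0.019, -0.008, 0.005, 0.114]
    - [1, -0.02, -0.006, 0.005, 0.114]
    - [1, -0.02, -0.003, 0.005, 0.114]
    - [1, -0.02, -0.001, 0.005, 0.114]
    - [1, -0.02, 0.001, 0.005, 0.114]
    - [1, -0.02, 0.004, 0.005, 0.114]
    - [1, -0.02, 0.006, 0.005, 0.114]
    - [1, -0.019, 0.008, 0.005, 0.114]
    - [1, -0.018, 0.01, 0.005, 0.114]
    - [1, -0.016, 0.012, 0.005, 0.114]
    - [1, -0.015, 0.014, 0.005, 0.114]
    - [1, -0.013, 0.015, 0.005, 0.114]

```text
clock: 4.05
eef_pos: [517.5, -90.3, 180.5]
tool_rot: [-3.116, -0.044, 0.565]
force: [-0.4, 0.5, 1.1]
width: 85.7
```

```bash
python3 - <<'E'
from h import *
show()
r=plan((508,-201,155),0.13,4,1)
E
```

```text
t 4.05 pos [517.5 -90.3 180.5] rot [-3.116 -0.044  0.565] F [-0.4   0.49  1.12] T [-0.08  0.04  0.  ] w 85.7 q [-0.25  0.58  0.6   1.94 -0.54  0.77 -0.32]
[[1.0,-0.0168,0.0221,0.0064,0.109],[1.0,-0.0144,0.0238,0.0064,0.109],[1.0,-0.0116,0.0252,0.0063,0.109],[1.0,-0.0089,0.0264,0.0064,0.108]]
```

Request:
send_rows:
  rows:
    - [1, -0.017, 0.022, 0.006, 0.109]
    - [1, -0.014, 0.024, 0.006, 0.109]
    - [1, -0.012, 0.025, 0.006, 0.109]
    - [1, -0.009, 0.026, 0.006, 0.109]
    - [1, 0, 0, 0, 0]
    - [1, 0, 0, 0, 0]

```text
clock: 4.55
eef_pos: [516.5, -194.8, 154.6]
tool_rot: [-3.096, -0.041, 0.121]
force: [0.8, 1.4, -0.7]
width: 85.6
```

```bash
python3 - <<'E'
from h import *
show(); d=wrist('w5'); show()
print(proj(d,(553,-195,30)),proj(d,(628,-185,76)))
c=cloud(d);z=c[...,2];ok=d['z_map']>0
def S(x0,x1,y0,y1,z0,z1): return c[ok&(c[...,0]>x0)&(c[...,0]<x1)&(c[...,1]>y0)&(c[...,1]<y1)&(z>z0)&(z<z1)]
p=S(525,585,-230,-160,20,40); print('hub',len(p),np.median(p,0),cv2.minAreaRect(p[:,:2].astype(np.float32)))
p=S(600,660,-230,-150,70,86); print('han',len(p),np.median(p,0),cv2.minEnclosingCircle(p[:,:2].astype(np.float32)))
for q in ['crank_hub','handle_mid']:
    for r in outline_of(d,q)[:2]:
        m=r['mask']&ok; print(q,r['score'],r['box'],np.median(c[m],0))
E
```

```text
t 4.55 pos [ 516.5 -194.8  154.6] rot [-3.096 -0.041  0.121] F [ 0.78  1.41 -0.71] T [-0.01  0.01 -0.03] w 85.6 q [-0.08  0.68  0.67  1.9  -0.68  0.8  -0.46]
t 4.6 pos [ 516.6 -195.   154.8] rot [-3.097 -0.042  0.121] F [-0.1  -0.55 -0.37] T [-0.12 -0.02  0.03] w 85.5 q [-0.08  0.68  0.67  1.9  -0.68  0.79 -0.46]
[266.53206336 155.6109179 ] [266.47239277  57.54486689]
hub 1067 [ 554.07175593 -195.92953137   30.81695749] ((553.3638916015625, -196.16305541992188), (29.76154327392578, 29.691986083984375), 7.450063228607178)
han 791 [ 626.71553571 -185.88992962   76.87061728] ((627.0842895507812, -185.89759826660156), 10.838820457458496)
crank_hub 0.72 [251.3, 42.3, 284.9, 171.6] [ 592.25206427 -190.34280785   30.19745008]
crank_hub 0.58 [167.3, 217.8, 275.5, 344.5] [ 419.97294096 -166.42607707   38.83374825]
handle_mid 0.68 [167.6, 228.6, 210.9, 299.7] [ 464.13844135 -139.95397511   82.30729482]
handle_mid 0.62 [254.9, 44.0, 279.9, 84.2] [ 624.96163772 -186.10219887   76.55477455]
```

View pics/w5.png

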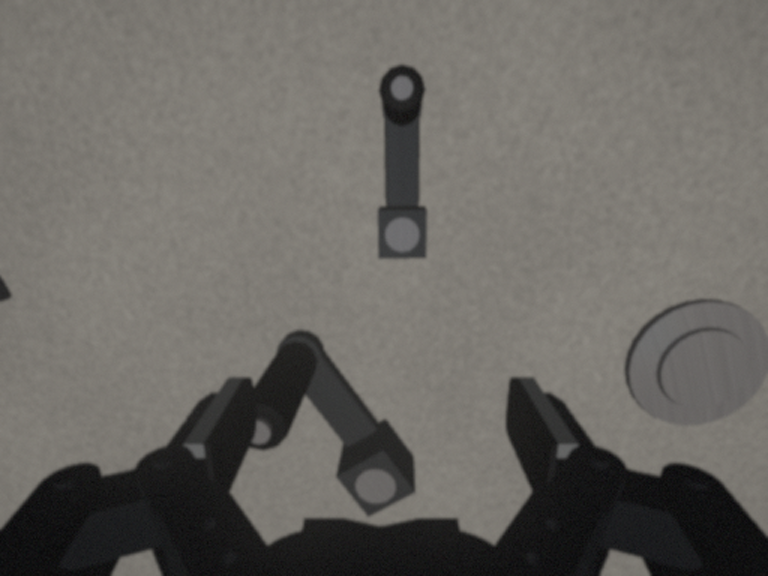

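Large crank (hub at 375,485) is the look-alike with a bigger cube and longer handle; the small one (hub 402,233; handle 402,88) measures 29.7 mm cube, handle 74.4 mm out and 76.9 mm high, so it is the one meant.

```bash
cat >> h.py <<'E'
def ztool():
    s=read_state(); return Ro.from_euler('xyz',s['tool_rot']).as_matrix()
def planR(target,yaw,n,claw):
    """full-rotation version: TCP target in world, tilt kept"""
    p,r,_=pose(); R=ztool(); dy=(yaw-r[2]+np.pi)%(2*np.pi)-np.pi; rows=[]
    p=p.copy(); step=(np.array(target,float)-p)/n
    for i in range(n):
        t=R.T@step; ro=round(-dy/n,3)
        rows.append([claw]+[float(round(v/1000,4)) for v in t]+[float(ro)])
        R=R@Ro.from_euler('z',ro).as_matrix()
    for k in range(0,n,12): print(str(rows[k:k+12]).replace(' ',''))
E
python3 - <<'E'
from h import *
R=ztool(); print(R[:,2]); g=np.array([553.4,-196.2,23])
t=g+19*R[:,2]; print(t)
planR((t[0],t[1],80),0.133,5,1)
E
```

```text
[ 0.03526715  0.05059858 -0.99809619]
[ 554.07007586 -195.23862702    4.03617232]
[[1,0.0068,0.0019,0.0152,-0.002],[1,0.0068,0.0019,0.0152,-0.002],[1,0.0068,0.0019,0.0152,-0.002],[1,0.0068,0.0019,0.0152,-0.002],[1,0.0068,0.0019,0.0152,-0.002]]
```

Request:
send_rows:
  rows:
    - [1, 0.007, 0.002, 0.015, -0.002]
    - [1, 0.007, 0.002, 0.015, -0.002]
    - [1, 0.007, 0.002, 0.015, -0.002]
    - [1, 0.007, 0.002, 0.015, -0.002]
    - [1, 0.007, 0.002, 0.015, -0.002]
    - [1, 0, 0, 0, 0]

```text
clock: 5.2
eef_pos: [562.3, -184.6, 79.4]
tool_rot: [-3.09, -0.05, 0.15]
force: [-0.5, 0.7, -0.5]
width: 85.3
```

```bash
python3 - <<'E'
from h import *
show(); R=ztool(); print(R[:,2]); g=np.array([553.4,-196.2,23])
t=g+19*R[:,2]; print(t)
planR(t,0.133,6,1)
E
```

```text
t 5.2 pos [ 562.3 -184.6   79.4] rot [-3.09 -0.05  0.15] F [-0.47  0.7  -0.53] T [-0.06  0.02 -0.03] w 85.3 q [-0.03  0.82  0.57  1.84 -0.78  0.71 -0.41]
[ 0.04156954  0.05800871 -0.99745023]
[ 554.18982117 -195.09783451    4.04844561]
[[1,-0.0022,0.0022,0.0124,0.003],[1,-0.0022,0.0022,0.0124,0.003],[1,-0.0022,0.0022,0.0124,0.003],[1,-0.0022,0.0022,0.0124,0.003],[1,-0.0022,0.0022,0.0124,0.003],[1,-0.0022,0.0022,0.0124,0.003]]
```

Request:
send_rows:
  rows:
    - [1, -0.004, 0.004, 0.006, 0.004]
    - [1, -0.004, 0.004, 0.006, 0.004]
    - [1, -0.003, 0.003, 0.006, 0.004]
    - [1, -0.002, 0.002, 0.006, 0.004]
    - [1, 0, 0, 0.004, 0]
    - [1, 0, 0, 0, 0]

```text
clock: 5.7
eef_pos: [551.0, -197.1, 48.6]
tool_rot: [-3.088, -0.049, 0.135]
force: [0.4, 0.4, -0.6]
width: 85.6
```

```bash
python3 - <<'E'
from h import *
show(); R=ztool(); print(R[:,2]); g=np.array([553.4,-196.2,23])
t=g+19*R[:,2]; print(t)
planR(t,0.133,6,1)
E
```

```text
t 5.7 pos [ 551.  -197.1   48.6] rot [-3.088 -0.049  0.135] F [ 0.42  0.35 -0.6 ] T [-0.    0.04  0.03] w 85.6 q [ 0.02  0.85  0.52  1.87 -0.82  0.65 -0.35]
[ 0.04134091  0.05919118 -0.99739026]
[ 554.18547738 -195.07536753    4.04958504]
[[1,0.0002,0.0001,0.0074,0.0],[1,0.0002,0.0001,0.0074,0.0],[1,0.0002,0.0001,0.0074,0.0],[1,0.0002,0.0001,0.0074,0.0],[1,0.0002,0.0001,0.0074,0.0],[1,0.0002,0.0001,0.0074,0.0]]
```

Request:
send_rows:
  rows:
    - [1, 0.0003, 0, 0.007, 0]
    - [1, 0.0003, 0, 0.007, 0]
    - [1, 0.0003, 0, 0.007, 0]
    - [1, 0.0003, 0, 0.007, 0]
    - [1, 0.0003, 0, 0.006, 0]
    - [1, 0, 0, 0.004, 0]
    - [1, 0, 0, 0, 0]

```text
clock: 6.28
eef_pos: [554.9, -194.3, 7.1]
tool_rot: [-3.089, -0.05, 0.135]
force: [-0.5, 0.7, 0.3]
width: 85.1
```

```bash
python3 - <<'E'
from h import *
show(); R=ztool(); print(R[:,2]); g=np.array([553.4,-196.2,23])
t=g+19*R[:,2]; print(t)
planR(t,0.133,2,1)
E
```

```text
t 6.28 pos [ 554.9 -194.3    7.1] rot [-3.089 -0.05   0.135] F [-0.47  0.72  0.3 ] T [-0.09  0.05 -0.02] w 85.1 q [ 0.05  0.91  0.46  1.87 -0.88  0.58 -0.31]
[ 0.04253035  0.05932204 -0.99733247]
[ 554.20807656 -195.07288119    4.05068298]
[[1,-0.0005,0.0004,0.0015,0.001],[1,-0.0005,0.0004,0.0015,0.001]]
```

Request:
send_rows:
  rows:
    - [1, -0.0005, 0.0005, 0.0015, 0]
    - [1, 0, 0, 0.001, 0]
    - [-1, 0, 0, 0, 0]
    - [-1, 0, 0, 0, 0]
    - [-1, 0, 0, 0, 0]
    - [-1, 0, 0, 0, 0]
    - [-1, 0, 0, 0, 0]
    - [-1, 0, 0, 0, 0]
    - [-1, 0, 0, 0, 0]
    - [-1, 0, 0, 0, 0]

```text
clock: 7.12
eef_pos: [555.0, -195.8, 5.3]
tool_rot: [-3.091, -0.051, 0.135]
force: [0.0, -0.1, 0.6]
width: 28.8
```

```bash
python3 - <<'E'
from h import *
show()
E
```

```text
t 7.12 pos [ 555.  -195.8    5.3] rot [-3.091 -0.051  0.135] F [ 0.05 -0.08  0.56] T [-0.13  0.02  0.  ] w 28.8 q [ 0.05  0.92  0.46  1.87 -0.88  0.57 -0.3 ]
```

Request:
send_rows:
  rows:
    - [-1, 0, 0, -0.004, 0]
    - [-1, 0, 0, -0.008, 0]
    - [-1, 0, 0, -0.012, 0]
    - [-1, 0, 0, -0.015, 0]
    - [-1, 0, 0, -0.015, 0]
    - [-1, 0, 0, -0.015, 0]
    - [-1, 0, 0, -0.015, 0]
    - [-1, 0, 0, -0.015, 0]

```text
clock: 7.78
eef_pos: [545.6, -199.1, 108.0]
tool_rot: [-3.084, -0.041, 0.135]
force: [0.0, -0.1, -3.8]
width: 29.0
```

```bash
python3 - <<'E'
from h import *
show(); d=wrist('w6'); show()
E
```

```text
t 7.78 pos [ 545.6 -199.1  108. ] rot [-3.084 -0.041  0.135] F [ 0.04 -0.06 -3.83] T [-0.14  0.2  -0.03] w 29.0 q [-0.03  0.78  0.61  1.84 -0.74  0.76 -0.42]
t 7.83 pos [ 547.1 -200.6  111.1] rot [-3.086 -0.045  0.134] F [-0.09 -0.99 -1.11] T [-0.18  0.16  0.02] w 29.0 q [-0.03  0.77  0.61  1.84 -0.73  0.76 -0.42]
```

View pics/w6.png

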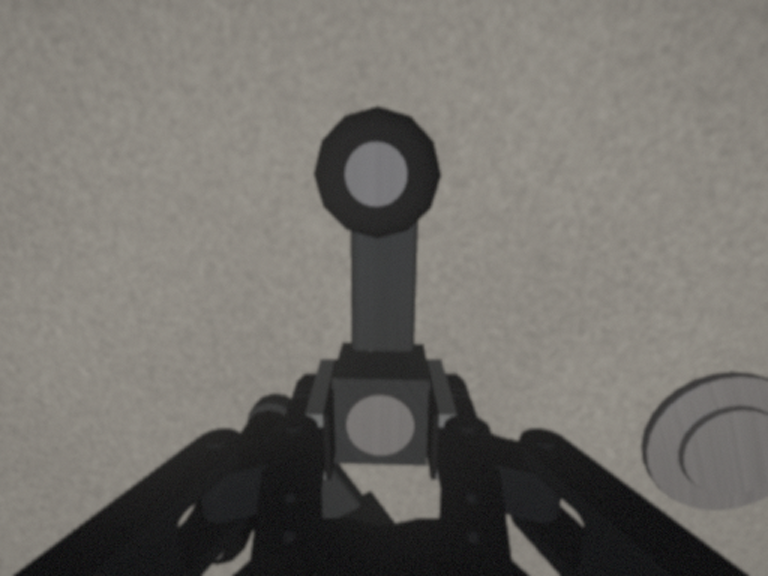

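The crank is held: hub at (380,425), handle at (377,173). I measure its pose in the tool frame and plan the carry.

```bash
python3 - <<'E'
from h import *
f=np.load('w6.npz'); d={k:f[k] for k in f}
T=get_image('wrist')['tool_from_camera']
dd=dict(d); 
z=d['z_map'];v,u=np.mgrid[:384,:512]
p=(np.linalg.inv(d['K'])@np.stack([u.ravel(),v.ravel(),np.ones(u.size)]))*z.ravel()
t=(T[:3,:3]@p).T+T[:3,3]; t=t.reshape(384,512,3)
def fit(x0,x1,y0,y1):
    q=t[y0:y1,x0:x1].reshape(-1,3); med=np.median(q,0); q=q[abs(q[:,2]-med[2])<4]
    m=q.mean(0); n=np.linalg.svd(q-m)[2][2]; n*=np.sign(n[2]); return m,n,q.min(0),q.max(0)
for nm,b in dict(hubtop=(226,282,256,306),handletop=(213,290,74,155),arm=(236,275,160,228)).items(): 
    for o in fit(*b): print(nm,np.round(o,3))
show()
R=ztool(); print(R.round(3))
E
```

```text
hubtop [  0.379  -1.788 -26.129]
hubtop [-0.058  0.027  0.998]
hubtop [-14.231 -15.07  -28.873]
hubtop [ 13.359  11.457 -23.335]
handletop [ 77.125  -2.34  -68.19 ]
handletop [-0.064  0.02   0.998]
handletop [ 66.841 -12.345 -71.658]
handletop [ 86.708   7.475 -63.78 ]
arm [35.569 -0.988 -3.424]
arm [-0.052  0.032  0.998]
arm [ 17.303 -10.913  -5.713]
arm [52.848  8.906 -0.45 ]
t 7.88 pos [ 547.4 -200.5  109.7] rot [-3.087 -0.045  0.134] F [ 0.21 -0.61 -4.22] T [-0.17  0.13 -0.03] w 29.2 q [-0.03  0.77  0.61  1.84 -0.74  0.76 -0.42]
[[ 0.99   0.136  0.038]
 [ 0.134 -0.989  0.06 ]
 [ 0.045 -0.055 -0.997]]
```

```bash
python3 - <<'E'
from h import *
d=get_image('wrist'); print(d['tool_from_camera'],d['K'])
E
```

```text
[[-1.08410147e-03 -9.49384288e-01 -3.14115103e-01  8.07416477e+01]
 [ 9.99999230e-01 -1.21885296e-03  2.32587383e-04 -1.76709967e+00]
 [-6.03674930e-04 -3.14114609e-01  9.49384879e-01 -1.42973429e+02]
 [ 0.00000000e+00  0.00000000e+00  0.00000000e+00  1.00000000e+00]] [[292.11929592   0.         253.50038295]
 [  0.         292.11929592 195.7738874 ]
 [  0.           0.           1.        ]]
```

```bash
python3 - <<'E'
from h import *
Ts=[]
def rec(nm,pos,rot):
    f=np.load(nm+'.npz'); W=np.eye(4); W[:3,:3]=f['R'].T; W[:3,3]=-f['R'].T@f['t']
    M=np.eye(4); M[:3,:3]=Ro.from_euler('xyz',rot).as_matrix(); M[:3,3]=pos
    return np.linalg.inv(M)@W
t4=rec('w4',(513.5,125.6,237.2),(3.134,-.019,1.944)); t5=rec('w5',(516.5,-194.8,154.6),(-3.096,-.041,.121)); t6=rec('w6',(545.6,-199.1,108),(-3.084,-.041,.135));t3=rec('w3',(487,178.6,308),(3.138,-.008,1.917))
print([x[:3,3].round(2) for x in (t3,t4,t5,t6)])
for i in range(4):
    T=get_image('wrist')['tool_from_camera']; Ts.append(T[:3,3]); print(T[:3,3].round(2))
E
```

```text
[array([  82.51,    0.23, -143.12]), array([  82.62,    0.33, -143.02]), array([  80.72,   -1.72, -143.01]), array([  80.76,   -1.65, -143.  ])]
[  80.74   -1.77 -142.97]
[  80.74   -1.77 -142.97]
[  80.74   -1.77 -142.97]
[  80.74   -1.77 -142.97]
```

```bash
python3 - <<'E'
from h import *
planR((517,-10,255),0.375,12,-1)
E
```

```text
[[-1,0.0003,-0.0166,-0.0115,-0.02],[-1,0.0006,-0.0166,-0.0115,-0.02],[-1,0.0009,-0.0166,-0.0115,-0.02],[-1,0.0013,-0.0166,-0.0115,-0.02],[-1,0.0016,-0.0165,-0.0115,-0.02],[-1,0.0019,-0.0165,-0.0115,-0.02],[-1,0.0022,-0.0164,-0.0115,-0.02],[-1,0.0026,-0.0164,-0.0115,-0.02],[-1,0.0029,-0.0163,-0.0115,-0.02],[-1,0.0032,-0.0163,-0.0115,-0.02],[-1,0.0036,-0.0162,-0.0115,-0.02],[-1,0.0039,-0.0161,-0.0115,-0.02]]
```

Request:
send_rows:
  rows:
    - [-1, 0, -0.01, -0.01, -0.02]
    - [-1, 0, -0.016, -0.012, -0.02]
    - [-1, 0.001, -0.017, -0.012, -0.02]
    - [-1, 0.001, -0.017, -0.012, -0.02]
    - [-1, 0.0015, -0.017, -0.012, -0.02]
    - [-1, 0.002, -0.017, -0.012, -0.02]
    - [-1, 0.002, -0.017, -0.012, -0.02]
    - [-1, 0.0025, -0.017, -0.012, -0.02]
    - [-1, 0.003, -0.017, -0.012, -0.02]
    - [-1, 0.003, -0.017, -0.012, -0.02]
    - [-1, 0.0035, -0.016, -0.012, -0.02]
    - [-1, 0.004, -0.016, -0.012, -0.02]

```text
clock: 9.13
eef_pos: [503.2, -1.5, 260.8]
tool_rot: [-3.08, -0.033, 0.39]
force: [0.0, 0.5, -3.8]
width: 29.0
```

```bash
python3 - <<'E'
from h import *
show(); planR((486,189,253),0.612,11,-1)
E
```

```text
t 9.13 pos [503.2  -1.5 260.8] rot [-3.08  -0.033  0.39 ] F [ 0.02  0.5  -3.77] T [-0.2   0.08  0.01] w 29.0 q [-0.52  0.47  0.75  1.9  -0.48  0.95 -0.71]
[[-1,0.0051,-0.0165,0.0019,-0.02],[-1,0.0054,-0.0164,0.0019,-0.02],[-1,0.0058,-0.0163,0.0019,-0.02],[-1,0.0061,-0.0162,0.0019,-0.02],[-1,0.0064,-0.0161,0.0019,-0.02],[-1,0.0067,-0.0159,0.0019,-0.02],[-1,0.0071,-0.0158,0.0019,-0.02],[-1,0.0074,-0.0156,0.0019,-0.02],[-1,0.0077,-0.0155,0.0019,-0.02],[-1,0.008,-0.0153,0.0019,-0.02],[-1,0.0083,-0.0152,0.0019,-0.02]]
```

Request:
send_rows:
  rows:
    - [-1, 0.0055, -0.0165, 0.001, -0.02]
    - [-1, 0.0055, -0.0165, 0.001, -0.02]
    - [-1, 0.006, -0.0165, 0.001, -0.02]
    - [-1, 0.006, -0.0165, 0.001, -0.02]
    - [-1, 0.0065, -0.016, 0.001, -0.02]
    - [-1, 0.007, -0.016, 0.001, -0.02]
    - [-1, 0.007, -0.016, 0.001, -0.02]
    - [-1, 0.0075, -0.0155, 0.001, -0.02]
    - [-1, 0.008, -0.0155, 0.001, -0.02]
    - [-1, 0.007, -0.012, 0.001, -0.02]
    - [-1, 0, 0, 0, 0]
    - [-1, 0, 0, 0, 0]

```text
clock: 10.13
eef_pos: [474.2, 186.2, 266.0]
tool_rot: [-3.077, -0.039, 0.621]
force: [-0.0, -1.2, -3.6]
width: 28.9
```

```bash
python3 - <<'E'
from h import *
show(); d=wrist('w7');show(); R=ztool(); print(R.round(3))
for n in ['scene','top']:
    e=get_image(n); x,y=[int(v) for v in proj(e,(500,200,220))]; save('s7'+n,cv2.convertScaleAbs(cv2.resize(e['image'][y-45:y+45,x-60:x+60],None,fx=6,fy=6,interpolation=cv2.INTER_CUBIC),alpha=1.5))
E
```

```text
t 10.13 pos [474.2 186.2 266. ] rot [-3.077 -0.039  0.621] F [-0.04 -1.19 -3.63] T [-0.32  0.07 -0.04] w 28.9 q [-0.86  0.45  0.69  1.89 -0.44  0.93 -0.89]
t 10.18 pos [474.1 186.4 266. ] rot [-3.077 -0.039  0.621] F [-0.02  0.12 -3.37] T [-0.12  0.1   0.  ] w 29.0 q [-0.86  0.45  0.69  1.89 -0.44  0.93 -0.89]
[[ 0.813  0.582 -0.006]
 [ 0.581 -0.81   0.075]
 [ 0.039 -0.065 -0.997]]
```

View pics/w7.png

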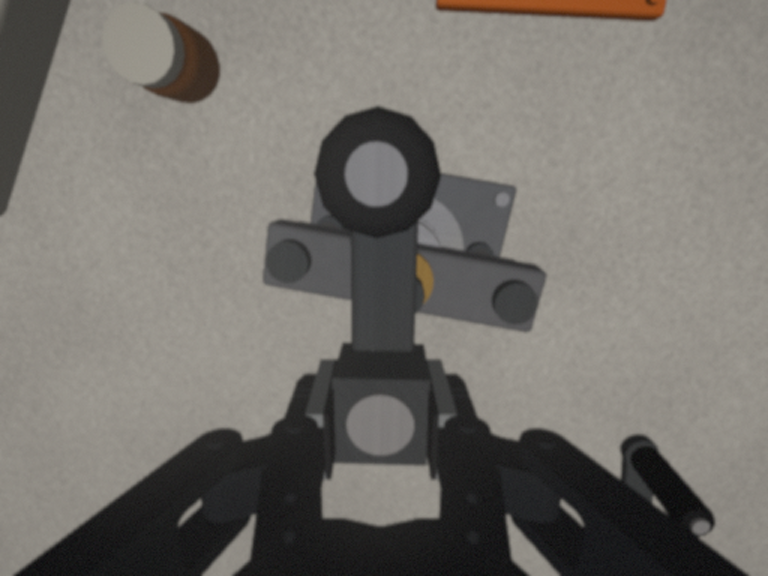

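View pics/s7scene.png

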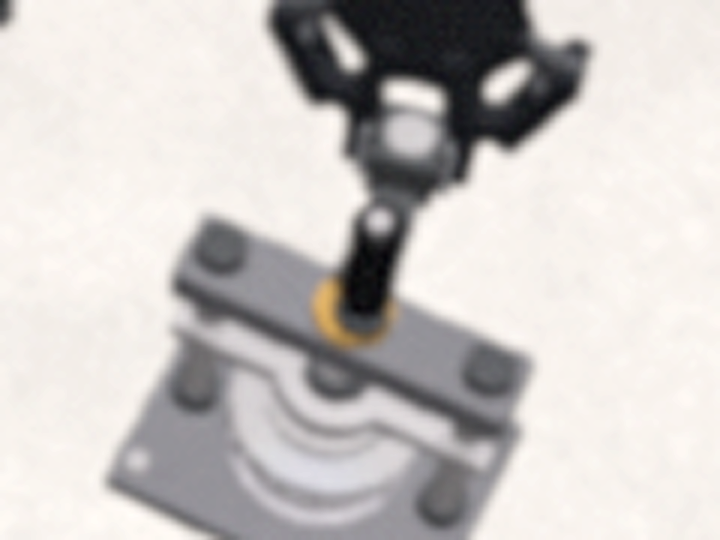

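```bash
python3 - <<'E'
from h import *
planR((486.3,190,232),0.612,5,-1)
E
```

```text
[[-1,0.0022,0.001,0.0069,0.001],[-1,0.0022,0.001,0.0069,0.001],[-1,0.0022,0.001,0.0069,0.001],[-1,0.0022,0.001,0.0069,0.001],[-1,0.0022,0.001,0.0069,0.001]]
```

Request:
send_rows:
  rows:
    - [-1, 0.0025, 0.001, 0.006, 0.002]
    - [-1, 0.0025, 0.001, 0.006, 0.002]
    - [-1, 0.0025, 0.001, 0.006, 0.002]
    - [-1, 0.0025, 0.001, 0.006, 0.002]
    - [-1, 0.001, 0.001, 0.006, 0.001]
    - [-1, 0, 0, 0, 0]
    - [-1, 0, 0, 0, 0]

```text
clock: 10.87
eef_pos: [488.9, 185.3, 232.4]
tool_rot: [-3.079, -0.037, 0.6]
force: [-0.1, 0.1, -3.8]
width: 29.3
```

```bash
python3 - <<'E'
from h import *
show(); planR((486.3,190,226),0.612,3,-1)
E
```

```text
t 10.87 pos [488.9 185.3 232.4] rot [-3.079 -0.037  0.6  ] F [-0.11  0.06 -3.84] T [-0.22  0.07 -0.  ] w 29.3 q [-0.81  0.51  0.66  1.9  -0.5   0.88 -0.86]
[[-1,0.0001,-0.0016,0.0022,-0.004],[-1,0.0001,-0.0016,0.0022,-0.004],[-1,0.0001,-0.0016,0.0022,-0.004]]
```

Request:
send_rows:
  rows:
    - [-1, 0, -0.002, 0.002, -0.004]
    - [-1, 0, -0.002, 0.002, -0.004]
    - [-1, 0, -0.0015, 0.002, -0.004]
    - [-1, 0, 0, 0, 0]
    - [-1, 0, 0, 0, 0]

```text
clock: 11.28
eef_pos: [485.3, 190.9, 226.3]
tool_rot: [-3.08, -0.038, 0.614]
force: [-0.1, 1.0, -3.1]
width: 29.3
```

```bash
python3 - <<'E'
from h import *
show(); planR((486.3,190,220),0.612,3,-1); d=wrist('w8')
T=d['tool_from_camera'];print(T[:3,3])
for n in ['scene','top']:
    e=get_image(n); x,y=[int(v) for v in proj(e,(500,200,220))]; save('s8'+n,cv2.convertScaleAbs(cv2.resize(e['image'][y-45:y+45,x-60:x+60],None,fx=6,fy=6,interpolation=cv2.INTER_CUBIC),alpha=1.5))
E
```

```text
t 11.28 pos [485.3 190.9 226.3] rot [-3.08  -0.038  0.614] F [-0.13  1.05 -3.06] T [-0.17  0.08 -0.01] w 29.3 q [-0.82  0.51  0.65  1.91 -0.5   0.86 -0.85]
[[-1,0.0,0.0006,0.0021,0.001],[-1,0.0,0.0006,0.0021,0.001],[-1,0.0,0.0006,0.0021,0.001]]
[  81.55771824   -1.63211726 -142.93712753]
```

View pics/s8scene.png

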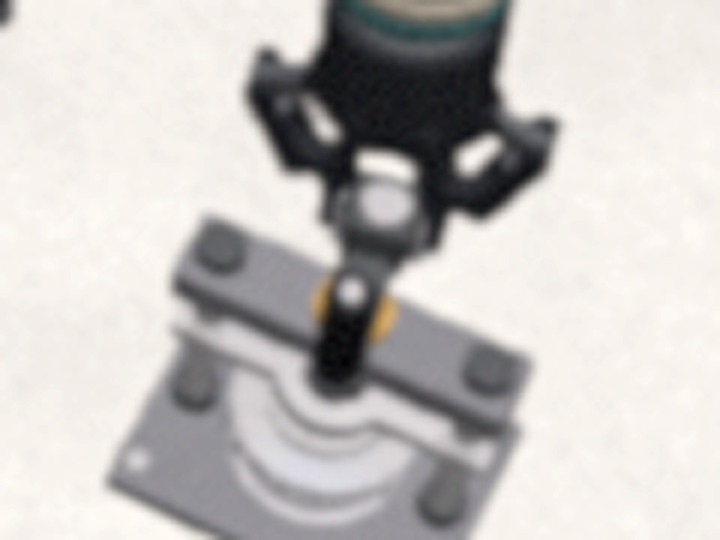

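Request:
send_rows:
  rows:
    - [-1, 0, 0.0008, 0.002, 0]
    - [-1, 0, 0.0008, 0.002, 0]
    - [-1, 0, 0, 0.002, 0]
    - [-1, 0, 0, 0.0015, 0]
    - [-1, 0, 0, 0, 0]

```text
clock: 11.85
eef_pos: [486.8, 189.7, 218.5]
tool_rot: [-3.08, -0.039, 0.613]
force: [-1.1, 1.0, -4.2]
width: 29.1
```

```bash
python3 - <<'E'
from h import *
show(); planR((486.3,190,210),0.612,3,-1)
E
```

```text
t 11.85 pos [486.8 189.7 218.5] rot [-3.08  -0.039  0.613] F [-1.1   1.   -4.19] T [-0.25  0.13 -0.02] w 29.1 q [-0.81  0.53  0.64  1.92 -0.51  0.84 -0.84]
[[-1,-0.0002,-0.0,0.0028,0.0],[-1,-0.0002,-0.0,0.0028,0.0],[-1,-0.0002,-0.0,0.0028,0.0]]
```

Request:
send_rows:
  rows:
    - [-1, 0, 0, 0.0015, 0]
    - [-1, 0, 0, 0.0015, 0]
    - [-1, 0, 0, 0.0015, 0]

```text
clock: 12.1
eef_pos: [487.0, 190.0, 213.6]
tool_rot: [-3.08, -0.039, 0.613]
force: [1.2, -0.6, -3.7]
width: 29.3
```

```bash
python3 - <<'E'
from h import *
show()
E
```

```text
t 12.1 pos [487.  190.  213.6] rot [-3.08  -0.039  0.613] F [ 1.21 -0.6  -3.71] T [-0.2   0.07 -0.01] w 29.3 q [-0.8   0.53  0.63  1.92 -0.52  0.83 -0.83]
```

Request:
send_rows:
  rows:
    - [-1, 0, 0, 0.0015, 0]
    - [-1, 0, 0, 0.0015, 0]
    - [-1, 0, 0, 0.0015, 0]

```text
clock: 12.35
eef_pos: [487.2, 190.2, 208.7]
tool_rot: [-3.081, -0.04, 0.613]
force: [-0.4, 0.6, -3.3]
width: 29.1
```

```bash
python3 - <<'E'
from h import *
show()
E
```

```text
t 12.35 pos [487.2 190.2 208.7] rot [-3.081 -0.04   0.613] F [-0.39  0.63 -3.33] T [-0.3   0.08  0.06] w 29.1 q [-0.8   0.54  0.63  1.93 -0.53  0.82 -0.83]
```

Request:
send_rows:
  rows:
    - [-1, -0.0002, 0.0002, 0.0015, 0]
    - [-1, -0.0002, 0.0002, 0.0015, 0]
    - [-1, -0.0002, 0.0002, 0.0015, 0]

```text
clock: 12.6
eef_pos: [486.9, 189.9, 203.6]
tool_rot: [-3.08, -0.04, 0.613]
force: [-0.2, 0.4, -3.6]
width: 28.8
```

```bash
python3 - <<'E'
from h import *
show()
for n in ['scene']:
    e=get_image(n); x,y=[int(v) for v in proj(e,(500,200,220))]; save('s9'+n,cv2.convertScaleAbs(cv2.resize(e['image'][y-45:y+45,x-60:x+60],None,fx=6,fy=6,interpolation=cv2.INTER_CUBIC),alpha=1.5))
E
```

```text
t 12.6 pos [486.9 189.9 203.6] rot [-3.08  -0.04   0.613] F [-0.18  0.43 -3.55] T [-0.19  0.07  0.03] w 28.8 q [-0.79  0.54  0.62  1.93 -0.54  0.81 -0.82]
```

View pics/s9scene.png

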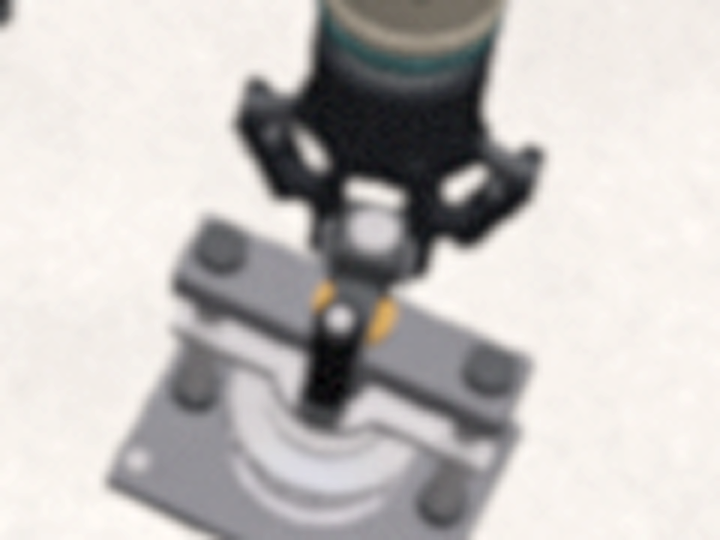

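Request:
send_rows:
  rows:
    - [-1, 0, 0, 0.0015, 0]
    - [-1, 0, 0, 0.0015, 0]

```text
clock: 12.82
eef_pos: [486.8, 190.0, 200.2]
tool_rot: [-3.08, -0.039, 0.613]
force: [1.1, 0.2, -3.9]
width: 29.3
```

```bash
python3 - <<'E'
from h import *
show()
E
```

```text
t 12.82 pos [486.8 190.  200.2] rot [-3.08  -0.039  0.613] F [ 1.08  0.2  -3.87] T [-0.21  0.08  0.02] w 29.3 q [-0.79  0.55  0.62  1.94 -0.54  0.8  -0.81]
```

Still no resistance. One more step, then release.

Request:
send_rows:
  rows:
    - [-1, 0, 0, 0.0015, 0]
    - [-1, 0, 0, 0.001, 0]
    - [0, 0, 0, 0, 0]
    - [0, 0, 0, 0, 0]
    - [0, 0, 0, 0, 0]
    - [0, 0, 0, 0, 0]

```text
clock: 13.32
eef_pos: [488.9, 190.7, 198.8]
tool_rot: [-3.081, -0.044, 0.613]
force: [0.3, 0.2, -0.4]
width: 43.1
```

```bash
python3 - <<'E'
from h import *
show()
d=wrist('w10')
c=cloud(d); np.set_printoptions(suppress=True)
for n in ['scene']:
    e=get_image(n); x,y=[int(v) for v in proj(e,(500,200,220))]; save('s10'+n,cv2.convertScaleAbs(cv2.resize(e['image'][y-45:y+45,x-60:x+60],None,fx=6,fy=6,interpolation=cv2.INTER_CUBIC),alpha=1.5))
E
```

```text
t 13.32 pos [488.9 190.7 198.8] rot [-3.081 -0.044  0.613] F [ 0.27  0.18 -0.41] T [-0.07 -0.01 -0.07] w 43.1 q [-0.79  0.55  0.62  1.94 -0.55  0.8  -0.81]
```

View pics/w10.png

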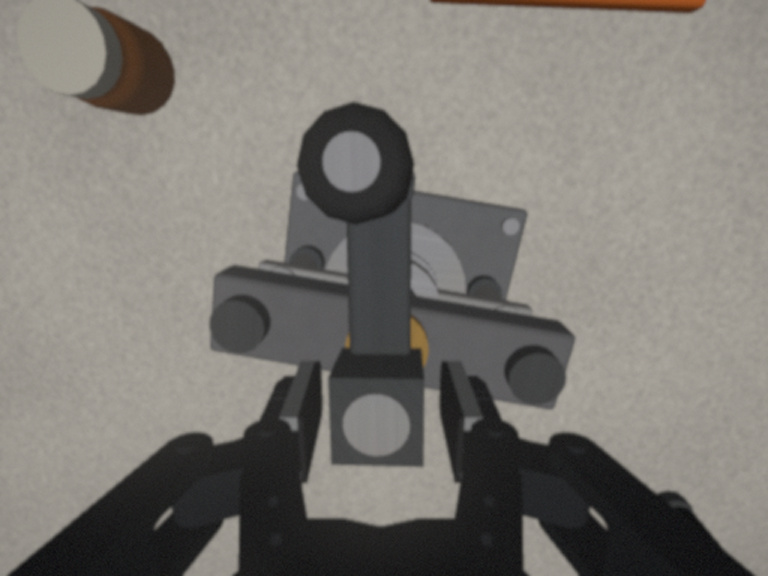

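View pics/s10scene.png

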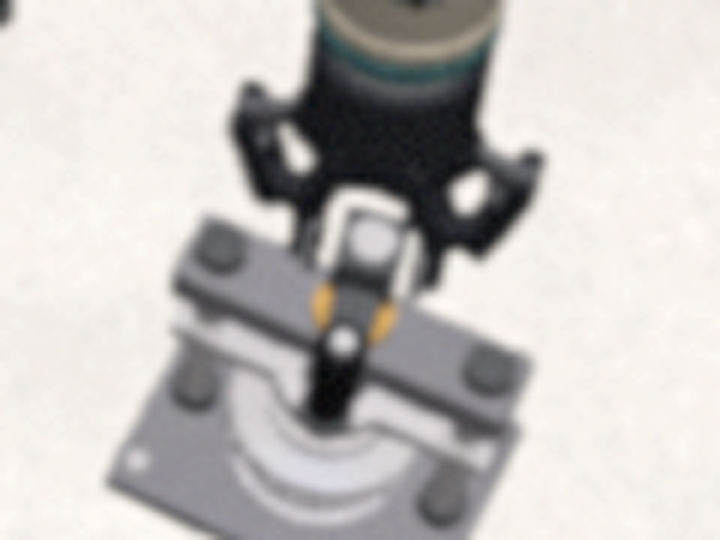

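```bash
python3 - <<'E'
from h import *
f=np.load('w10.npz'); d={k:f[k] for k in f}; c=cloud(d)
def fit(x0,x1,y0,y1):
    q=c[y0:y1,x0:x1].reshape(-1,3); med=np.median(q,0); q=q[abs(q[:,2]-med[2])<4]
    m=q.mean(0); n=np.linalg.svd(q-m)[2][2]; n*=np.sign(n[2]); return m,n
for nm,b in dict(hub=(225,278,260,305),hnd=(212,262,85,130),arm=(240,268,160,225)).items(): print(nm,*[v.round(3) for v in fit(*b)])
R=d['R'].T
g=(d['z_map']>0)&(c[...,2]>205)&(c[...,2]<235)&(np.hypot(c[...,0]-487,c[...,1]-190)<24)
m=g; pts=c[m]; print(cv2.minAreaRect(pts[abs(pts[:,2]-np.median(pts[:,2]))<3][:,:2].astype(np.float32)))
E
```

```text
hub [486.879 190.88  223.851] [0.056 0.04  0.998]
hnd [550.329 236.615 265.048] [0.116 0.011 0.993]
arm [517.393 212.652 200.061] [0.058 0.049 0.997]
((487.34185791015625, 189.74325561523438), (31.6160888671875, 43.50563049316406), 35.79401779174805)
```

```bash
python3 - <<'E'
from h import *
show(); planR((488.5,190.5,245),0.613,5,0.3)
p,r,_=pose()
E
```

```text
t 13.42 pos [488.8 190.6 198.7] rot [-3.081 -0.044  0.612] F [-0.17 -0.33 -0.35] T [-0.08 -0.06  0.05] w 42.9 q [-0.79  0.55  0.62  1.94 -0.55  0.8  -0.81]
[[0.3,0.0003,-0.0006,-0.0092,-0.0],[0.3,0.0003,-0.0006,-0.0092,-0.0],[0.3,0.0003,-0.0006,-0.0092,-0.0],[0.3,0.0003,-0.0006,-0.0092,-0.0],[0.3,0.0003,-0.0006,-0.0092,-0.0]]
```

Request:
send_rows:
  rows:
    - [0.3, 0.0003, -0.0006, -0.006, 0]
    - [0.3, 0.0003, -0.0006, -0.009, 0]
    - [0.3, 0.0003, -0.0006, -0.01, 0]
    - [0.3, 0.0003, -0.0006, -0.01, 0]
    - [0.3, 0.0003, -0.0006, -0.01, 0]
    - [0.3, 0.0003, -0.0006, -0.01, 0]
    - [0.3, 0, 0, -0.008, 0]
    - [0.3, 0, 0, 0, 0]

```text
clock: 14.08
eef_pos: [489.1, 189.8, 270.7]
tool_rot: [-3.082, -0.047, 0.612]
force: [-0.7, -0.1, -0.4]
width: 55.7
```

```bash
cat >> h.py <<'E'
def fitpl(d,c,x0,x1,y0,y1):
    q=c[y0:y1,x0:x1].reshape(-1,3); med=np.median(q,0); q=q[abs(q[:,2]-med[2])<4]
    m=q.mean(0); n=np.linalg.svd(q-m)[2][2]; n*=np.sign(n[2]); return m.round(2),n.round(3)
E
python3 - <<'E'
from h import *
show(); d=wrist('w11'); print(proj(d,(487,190,222)),proj(d,(550,236,267)))
E
```

```text
t 14.08 pos [489.1 189.8 270.7] rot [-3.082 -0.047  0.612] F [-0.66 -0.12 -0.41] T [-0.09 -0.03 -0.01] w 55.7 q [-0.85  0.46  0.69  1.86 -0.45  0.95 -0.9 ]
[257.8306552  225.09091123] [251.74978382 110.62081913]
```

View pics/w11.png

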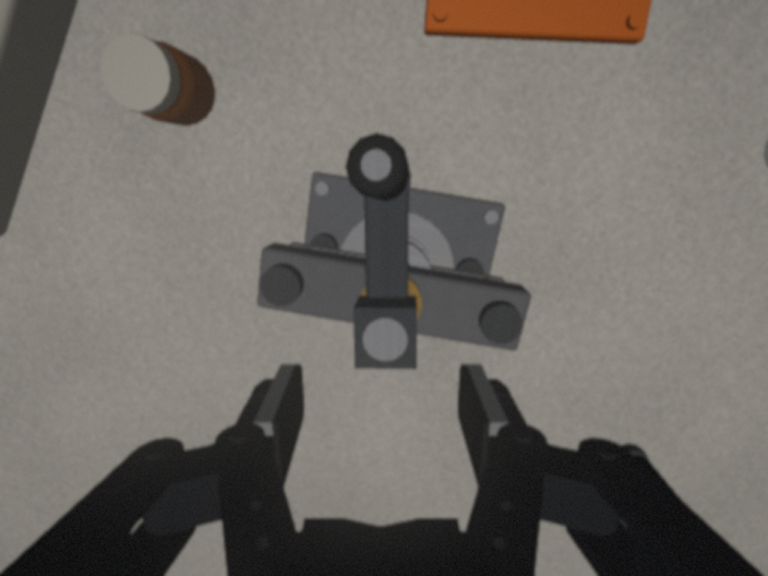

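```bash
python3 - <<'E'
from h import *
f=np.load('w11.npz'); d={k:f[k] for k in f}; c=cloud(d)
print('hub',fitpl(d,c,241,273,212,242)); print('hnd',fitpl(d,c,243,259,101,117)); print('arm',fitpl(d,c,249,267,140,190)); print('br L',fitpl(d,c,205,235,178,205)); print('br R',fitpl(d,c,285,310,200,218))
m=(abs(c[...,2]-222)<6)&(np.hypot(c[...,0]-487,c[...,1]-190)<26); q=c[m]; print(len(q),cv2.minAreaRect(q[:,:2].astype(np.float32)))
m=(abs(c[...,2]-267)<5)&(np.hypot(c[...,0]-550,c[...,1]-236)<20); q=c[m]; print(cv2.minEnclosingCircle(q[:,:2].astype(np.float32)))
E
```

```text
hub (array([486.24, 190.53, 224.01]), array([0.043, 0.026, 0.999]))
hnd (array([550.44, 237.14, 266.15]), array([0.088, 0.059, 0.994]))
arm (array([518.75, 214.08, 199.92]), array([0.058, 0.044, 0.997]))
br L (array([470.06, 225.84, 154.28]), array([-0.004, -0.001,  1.   ]))
br R (array([499.16, 157.19, 154.47]), array([-0.008, -0.011,  1.   ]))
1795 ((486.4067077636719, 191.02186584472656), (30.636302947998047, 29.710710525512695), 36.14356231689453)
((549.5253295898438, 236.5893096923828), 10.564531326293945)
```

```bash
python3 - <<'E'
from h import *
planR((480.7,186.7,230),0.613,6,-1)
E
```

```text
[[-1,-0.0017,0.0,0.0066,-0.0],[-1,-0.0017,0.0,0.0066,-0.0],[-1,-0.0017,0.0,0.0066,-0.0],[-1,-0.0017,0.0,0.0066,-0.0],[-1,-0.0017,0.0,0.0066,-0.0],[-1,-0.0017,0.0,0.0066,-0.0]]
```

Request:
send_rows:
  rows:
    - [-1, -0.0017, 0, 0.005, 0]
    - [-1, -0.0017, 0, 0.005, 0]
    - [-1, -0.0017, 0, 0.006, 0]
    - [-1, -0.0017, 0, 0.006, 0]
    - [-1, -0.0017, 0, 0.006, 0]
    - [-1, -0.0017, 0, 0.006, 0]
    - [-1, 0, 0, 0, 0]
    - [-1, 0, 0, 0, 0]

```text
clock: 14.8
eef_pos: [476.7, 185.6, 228.6]
tool_rot: [-3.08, -0.039, 0.612]
force: [-0.7, -1.4, -0.2]
width: -0.0
```

```bash
python3 - <<'E'
from h import *
show();planR((480.7,186.7,224),0.613,4,-1)
E
```

```text
t 14.8 pos [476.7 185.6 228.6] rot [-3.08  -0.039  0.612] F [-0.65 -1.38 -0.21] T [-0.05 -0.02 -0.02] w -0.0 q [-0.82  0.5   0.65  1.93 -0.5   0.85 -0.85]
[[-1,0.0009,0.0004,0.0012,-0.0],[-1,0.0009,0.0004,0.0012,-0.0],[-1,0.0009,0.0004,0.0012,-0.0],[-1,0.0009,0.0004,0.0012,-0.0]]
```

Request:
send_rows:
  rows:
    - [-1, 0.0012, 0.0004, 0.001, 0]
    - [-1, 0.0012, 0.0004, 0.001, 0]
    - [-1, 0.001, 0, 0.001, 0]
    - [-1, 0, 0, 0.001, 0]

```text
clock: 15.13
eef_pos: [481.0, 187.4, 224.7]
tool_rot: [-3.081, -0.04, 0.612]
force: [-0.4, 0.0, 0.2]
width: 0.1
```

```bash
python3 - <<'E'
from h import *
show()
E
```

```text
t 15.13 pos [481.  187.4 224.7] rot [-3.081 -0.04   0.612] F [-0.39  0.02  0.22] T [-0.06 -0.03  0.03] w 0.1 q [-0.82  0.51  0.65  1.93 -0.5   0.85 -0.84]
```

Request:
send_rows:
  rows:
    - [-1, 0, 0, 0.001, 0]
    - [-1, 0, 0, 0.001, 0]

```text
clock: 15.3
eef_pos: [481.1, 187.2, 223.3]
tool_rot: [-3.081, -0.04, 0.612]
force: [-3.5, -1.9, 11.2]
width: 0.4
```

```bash
python3 - <<'E'
from h import *
show()
E
```

```text
t 15.3 pos [481.1 187.2 223.3] rot [-3.081 -0.04   0.612] F [-3.45 -1.93 11.18] T [-0.57  0.88  0.  ] w 0.4 q [-0.82  0.51  0.65  1.93 -0.51  0.84 -0.84]
```

Request:
send_rows:
  rows:
    - [-1, 0, 0, 0, 0]
    - [-1, 0, 0, 0.0005, 0]

```text
clock: 15.47
eef_pos: [481.3, 187.1, 223.7]
tool_rot: [-3.08, -0.041, 0.612]
force: [-2.2, -0.3, 4.0]
width: 0.1
```

```bash
python3 - <<'E'
from h import *
show(); d=wrist('w12'); c=cloud(d)
print(proj(d,(487,190,222)),proj(d,(550,236,267)))
E
```

```text
t 15.47 pos [481.3 187.1 223.7] rot [-3.08  -0.041  0.612] F [-2.16 -0.33  3.99] T [-0.12  0.32  0.02] w 0.1 q [-0.82  0.51  0.65  1.93 -0.51  0.84 -0.84]
[258.18876039 242.73862225] [248.93989642  84.71296845]
```

View pics/w12.png

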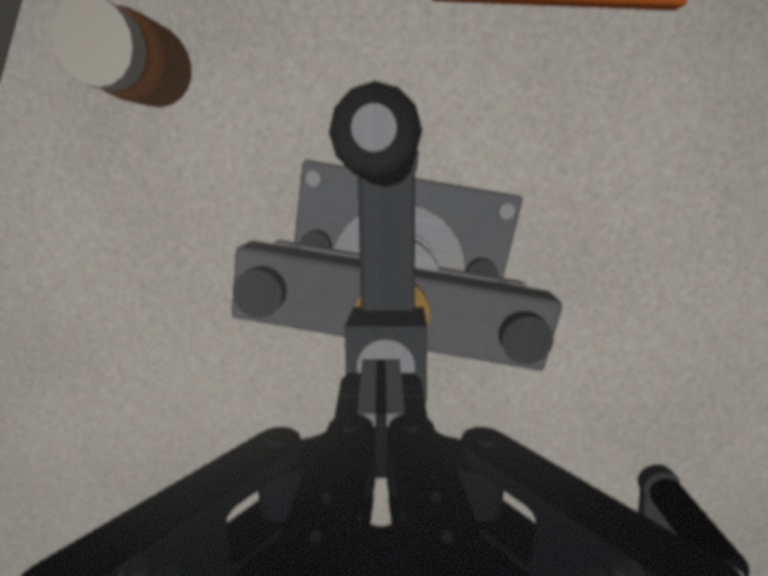

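```bash
python3 - <<'E'
from h import *
f=np.load('w12.npz'); d={k:f[k] for k in f}; c=cloud(d)
print('hub',fitpl(d,c,233,281,220,232)); print('hnd',fitpl(d,c,238,260,76,96)); print('arm',fitpl(d,c,244,272,130,200)); print('br L',fitpl(d,c,175,215,182,205)); print('br R',fitpl(d,c,300,330,212,228))
f=np.load('w4.npz'); d={k:f[k] for k in f}; c=cloud(d)
q=c.reshape(-1,3); r=np.hypot(q[:,0]-485.6,q[:,1]-189.6); m=(q[:,2]>140)&(q[:,2]<230)
for a,b in [(0,5),(10.5,12.5),(14.5,17),(20,30),(30,60)]:
    k=m&(r>=a)&(r<b); print(a,b,k.sum(),np.percentile(q[k][:,2],[10,50,90]).round(1))
E
```

```text
hub (array([494.93, 196.72, 222.46]), array([0.149, 0.096, 0.984]))
hnd (array([549.71, 236.02, 266.68]), array([0.075, 0.037, 0.996]))
arm (array([518.46, 214.07, 200.08]), array([0.062, 0.03 , 0.998]))
br L (array([467.25, 234.08, 154.47]), array([ 0.01 , -0.035,  0.999]))
br R (array([501.58, 150.51, 154.38]), array([-0.014, -0.01 ,  1.   ]))
0 5 257 [212.5 213.3 214.1]
10.5 12.5 358 [191.3 192.3 193.2]
14.5 17 365 [159.6 160.4 161.3]
20 30 1705 [153.2 154.3 155.2]
30 60 4732 [153.4 154.4 155.7]
```

Request:
send_rows:
  rows:
    - [-1, 0, 0, -0.01, 0]
    - [-1, 0, 0, -0.02, 0]
    - [-1, 0, 0, -0.02, 0]
    - [0, 0, 0, -0.015, -0.08]
    - [0, 0.002, 0, -0.004, -0.08]
    - [0, 0.002, 0, 0, -0.08]
    - [0, 0.002, 0, 0, -0.08]

```text
clock: 16.1
eef_pos: [486.2, 185.1, 298.8]
tool_rot: [-3.1, -0.059, 0.943]
force: [-0.7, 0.6, -0.4]
width: 42.9
```

```bash
python3 - <<'E'
from h import *
show();R=ztool();print(R[:,2]); planR((548.6,236,290),1.57,9,0)
E
```

```text
t 16.1 pos [486.2 185.1 298.8] rot [-3.1   -0.059  0.943] F [-0.69  0.59 -0.44] T [-0.08 -0.03  0.03] w 42.9 q [-0.81  0.41  0.62  1.82 -0.36  1.   -0.65]
[ 4.62064124e-04  7.18633044e-02 -9.97414383e-01]
[[0,0.0086,0.0023,0.0014,-0.07],[0,0.0084,0.0029,0.0014,-0.07],[0,0.0082,0.0035,0.0014,-0.07],[0,0.0079,0.0041,0.0014,-0.07],[0,0.0076,0.0046,0.0014,-0.07],[0,0.0073,0.0051,0.0014,-0.07],[0,0.0069,0.0056,0.0014,-0.07],[0,0.0065,0.0061,0.0014,-0.07],[0,0.006,0.0065,0.0014,-0.07]]
```

Request:
send_rows:
  rows:
    - [0, 0.0086, 0.0023, 0.001, -0.07]
    - [0, 0.0084, 0.0029, 0.001, -0.07]
    - [0, 0.0082, 0.0035, 0.001, -0.07]
    - [0, 0.008, 0.004, 0.001, -0.07]
    - [0, 0.0076, 0.0046, 0.001, -0.07]
    - [0, 0.0073, 0.005, 0.001, -0.07]
    - [0, 0.007, 0.0056, 0.001, -0.07]
    - [0, 0.0065, 0.006, 0.001, -0.07]
    - [0, 0.006, 0.0065, 0.001, -0.07]
    - [0, 0, 0, 0, 0]
    - [0, 0, 0, 0, 0]

```text
clock: 17.02
eef_pos: [552.0, 238.2, 300.3]
tool_rot: [3.131, -0.072, 1.605]
force: [-0.9, 0.1, 0.1]
width: 42.8
```

```bash
python3 - <<'E'
from h import *
show();R=ztool();print(R[:,2]); g=np.array([548.6,235.8,251])+19*R[:,2]; print(g); planR(g,1.57,8,0); d=wrist('w13'); c=cloud(d); print(d['tool_from_camera'][:3,3])
m=(abs(c[...,2]-267)<5)&(np.hypot(c[...,0]-550,c[...,1]-236)<20); q=c[m]; print(len(q), cv2.minEnclosingCircle(q[:,:2].astype(np.float32)),np.median(q,0))
E
```

```text
t 17.02 pos [552.  238.2 300.3] rot [ 3.131 -0.072  1.605] F [-0.95  0.11  0.13] T [-0.11  0.02 -0.01] w 42.8 q [-0.69  0.5   0.43  1.61 -0.31  1.06 -0.13]
[ 0.00840023  0.0718931  -0.99737697]
[548.75960437 237.16596895 232.04983759]
[[0,-0.0007,-0.0005,0.0085,0.004],[0,-0.0007,-0.0005,0.0085,0.004],[0,-0.0007,-0.0005,0.0085,0.004],[0,-0.0007,-0.0005,0.0085,0.004],[0,-0.0007,-0.0005,0.0085,0.004],[0,-0.0007,-0.0005,0.0085,0.004],[0,-0.0007,-0.0005,0.0085,0.004],[0,-0.0007,-0.0005,0.0085,0.004]]
[  82.60336015   -0.30022263 -142.94331569]
683 ((549.3560791015625, 236.77577209472656), 10.824060440063477) [549.39441432 237.60398659 264.07888919]
```

View pics/w13.png

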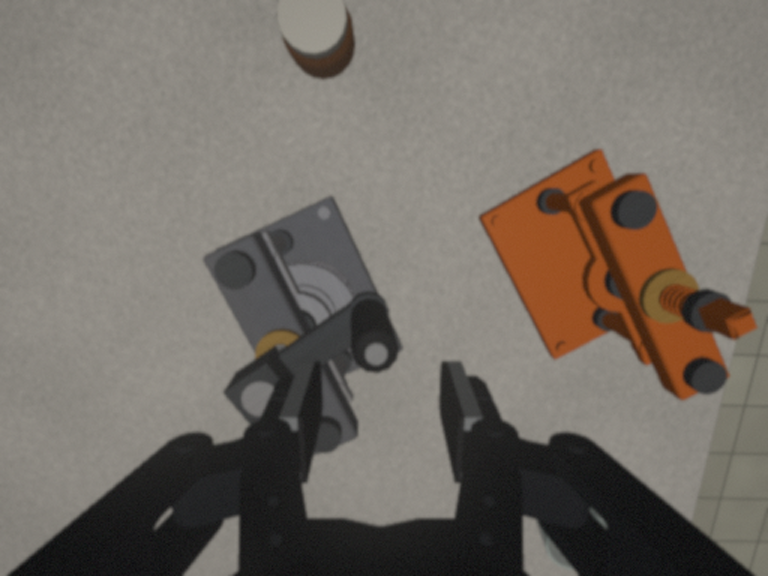

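Request:
send_rows:
  rows:
    - [0, -0.0007, -0.0005, 0.006, 0.004]
    - [0, -0.0007, -0.0005, 0.006, 0.004]
    - [0, -0.0007, -0.0005, 0.006, 0.004]
    - [0, -0.0007, -0.0005, 0.006, 0.004]
    - [0, 0, 0, 0, 0]

```text
clock: 17.48
eef_pos: [548.4, 235.4, 274.1]
tool_rot: [3.133, -0.071, 1.582]
force: [-0.1, 0.5, -0.5]
width: 42.8
```

```bash
python3 - <<'E'
from h import *
show();R=ztool();print(R[:,2]); g=np.array([548.6,235.8,251])+19*R[:,2]; print(g); planR(g,1.57,6,0)
E
```

```text
t 17.48 pos [548.4 235.4 274.1] rot [ 3.133 -0.071  1.582] F [-0.06  0.53 -0.52] T [-0.07  0.06 -0.02] w 42.8 q [-0.69  0.52  0.42  1.66 -0.32  1.   -0.13]
[ 0.00769678  0.07093456 -0.99745128]
[548.74623889 237.14775658 232.04842575]
[[0,-0.0002,0.0,0.007,0.002],[0,-0.0002,0.0,0.007,0.002],[0,-0.0002,0.0,0.007,0.002],[0,-0.0002,0.0,0.007,0.002],[0,-0.0002,0.0,0.007,0.002],[0,-0.0002,0.0,0.007,0.002]]
```

Request:
send_rows:
  rows:
    - [0, -0.0002, 0, 0.007, 0.002]
    - [0, -0.0002, 0, 0.007, 0.002]
    - [0, -0.0002, 0, 0.007, 0.002]
    - [0, -0.0002, 0, 0.007, 0.002]
    - [0, -0.0002, 0, 0.007, 0.002]
    - [0, -0.0002, 0, 0.005, 0.002]
    - [0, 0, 0, 0, 0]

```text
clock: 18.07
eef_pos: [547.9, 236.9, 228.7]
tool_rot: [3.136, -0.07, 1.568]
force: [-0.0, 0.9, 0.3]
width: 42.6
```

```bash
python3 - <<'E'
from h import *
show();R=ztool();print(R[:,2]); g=np.array([548.6,235.8,251])+19*R[:,2]; print(g)
E
```

```text
t 18.07 pos [547.9 236.9 228.7] rot [ 3.136 -0.07   1.568] F [-0.04  0.9   0.3 ] T [-0.15 -0.04 -0.04] w 42.6 q [-0.68  0.57  0.4   1.71 -0.36  0.9  -0.11]
[ 0.00584402  0.06999468 -0.99753025]
[548.71103636 237.12989887 232.04692532]
```

Request:
send_rows:
  rows:
    - [0, 0, 0.0007, -0.003, 0]
    - [-1, 0, 0, 0, 0]
    - [-1, 0, 0, 0, 0]
    - [-1, 0, 0, 0, 0]
    - [-1, 0, 0, 0, 0]
    - [-1, 0, 0, 0, 0]
    - [-1, 0, 0, 0, 0]

```text
clock: 18.65
eef_pos: [548.3, 235.9, 233.2]
tool_rot: [3.137, -0.07, 1.567]
force: [-0.4, -0.5, 0.3]
width: 20.5
```

```bash
python3 - <<'E'
from h import *
show()
E
```

```text
t 18.65 pos [548.3 235.9 233.2] rot [ 3.137 -0.07   1.567] F [-0.44 -0.48  0.27] T [-0.27  0.23 -0.03] w 20.5 q [-0.68  0.56  0.41  1.71 -0.35  0.91 -0.11]
```

```bash
cat >> h.py <<'E'
import json,os
def wind(n,dphi,C=(485.8,189.5),gain=1.0,dz=-0.0,claw=-1,log=True,radd=0.0):
    """rows for clockwise winding: chord steps from present angle; dz extra per row (mm, up +)"""
    s=read_state(); R=ztool(); z=R[:,2]; g=s['eef_pos']-19*z
    v=g[:2]-np.array(C); phi=np.arctan2(v[1],v[0]); r=np.hypot(*v)
    e_t=np.array([np.sin(phi),-np.cos(phi)]); e_r=v/r
    F=s['force'][:2]
    print('t %.2f phi %.3f r %.2f gz %.2f  Fpull %.2f Frad %.2f Fz %.2f  rot %s'%(s['clock'],phi,r,g[2],-F@e_t,F@e_r,s['force'][2],s['tool_rot'].round(3)), 'q7 %.2f'%s['qpos'][6])
    open('wind.log','a').write(json.dumps([s['clock'],*g.tolist(),*s['force'].tolist()])+'\n')
    rows=[];a=phi
    for i in range(n):
        b=a-dphi
        d=np.array([r*np.cos(b)-r*np.cos(a)+radd*np.cos(a),r*np.sin(b)-r*np.sin(a)+radd*np.sin(a),-5/(2*np.pi)*dphi/gain+dz])
        d[:2]*=gain; t=R.T@d/1000
        rows.append([claw]+[float(round(x,4)) for x in t]+[0]); a=b
    print(str(rows).replace(' ',''))
E
python3 -c "
from h import *
wind(6,0.08)"
```

```text
t 18.65 phi 0.626 r 76.99 gz 252.18  Fpull -0.14 Frad -0.64 Fz 0.27  rot [ 3.137 -0.07   1.567] q7 -0.11
[[-1,-0.0051,0.0034,-0.0003,0],[-1,-0.0054,0.003,-0.0003,0],[-1,-0.0056,0.0026,-0.0003,0],[-1,-0.0058,0.0021,-0.0003,0],[-1,-0.0059,0.0016,-0.0003,0],[-1,-0.006,0.0012,-0.0004,0]]
```

Request:
send_rows:
  rows:
    - [-1, -0.0051, 0.0034, -0.0003, 0]
    - [-1, -0.0054, 0.003, -0.0003, 0]
    - [-1, -0.0056, 0.0026, -0.0003, 0]
    - [-1, -0.0058, 0.0021, -0.0003, 0]
    - [-1, -0.0059, 0.0016, -0.0003, 0]
    - [-1, -0.006, 0.0012, -0.0004, 0]

```text
clock: 19.15
eef_pos: [560.7, 208.2, 233.7]
tool_rot: [3.141, -0.082, 1.573]
force: [-2.5, 5.4, 3.1]
width: 20.6
```

```bash
python3 -c "
from h import *
wind(8,0.1)"
```

```text
t 19.15 phi 0.225 r 76.85 gz 252.60  Fpull 5.82 Frad -1.19 Fz 3.07  rot [ 3.141 -0.082  1.573] q7 -0.05
[[-1,-0.0075,0.0013,-0.0005,0],[-1,-0.0076,0.0006,-0.0005,0],[-1,-0.0077,-0.0002,-0.0005,0],[-1,-0.0076,-0.001,-0.0005,0],[-1,-0.0075,-0.0017,-0.0005,0],[-1,-0.0073,-0.0025,-0.0005,0],[-1,-0.007,-0.0032,-0.0005,0],[-1,-0.0066,-0.0039,-0.0005,0]]
```

Request:
send_rows:
  rows:
    - [-1, -0.0079, 0.0014, -0.0004, 0]
    - [-1, -0.008, 0.0007, -0.0004, 0]
    - [-1, -0.0081, -0.0002, -0.0004, 0]
    - [-1, -0.008, -0.001, -0.0004, 0]
    - [-1, -0.0079, -0.0018, -0.0004, 0]
    - [-1, -0.0077, -0.0026, -0.0004, 0]
    - [-1, -0.0074, -0.0034, -0.0004, 0]
    - [-1, -0.007, -0.0041, -0.0004, 0]

```text
clock: 19.82
eef_pos: [550.7, 149.2, 233.7]
tool_rot: [3.139, -0.097, 1.576]
force: [-0.0, 7.2, 1.2]
width: 20.4
```

```bash
python3 -c "
from h import *
wind(10,0.1,gain=1.1)"
```

```text
t 19.82 phi -0.576 r 77.33 gz 252.61  Fpull 6.01 Frad -3.93 Fz 1.18  rot [ 3.139 -0.097  1.576] q7 0.07
[[-1,-0.0068,-0.005,-0.0006,0],[-1,-0.0063,-0.0057,-0.0006,0],[-1,-0.0057,-0.0063,-0.0005,0],[-1,-0.0051,-0.0068,-0.0004,0],[-1,-0.0044,-0.0073,-0.0004,0],[-1,-0.0036,-0.0077,-0.0003,0],[-1,-0.0028,-0.008,-0.0002,0],[-1,-0.002,-0.0083,-0.0001,0],[-1,-0.0012,-0.0084,-0.0001,0],[-1,-0.0003,-0.0085,0.0,0]]
```

Request:
send_rows:
  rows:
    - [-1, -0.0067, -0.005, -0.0004, 0]
    - [-1, -0.0061, -0.0056, -0.0004, 0]
    - [-1, -0.0055, -0.0062, -0.0003, 0]
    - [-1, -0.0049, -0.0067, -0.0003, 0]
    - [-1, -0.0042, -0.0071, -0.0002, 0]
    - [-1, -0.0034, -0.0075, -0.0001, 0]
    - [-1, -0.0027, -0.0077, -0.0001, 0]
    - [-1, -0.0019, -0.008, 0, 0]
    - [-1, -0.0011, -0.0081, 0.0001, 0]
    - [-1, -0.0003, -0.0081, 0.0001, 0]

```text
clock: 20.65
eef_pos: [495.0, 114.7, 233.7]
tool_rot: [3.102, -0.11, 1.576]
force: [5.2, 4.8, -2.0]
width: 20.6
```

```bash
python3 -c "
from h import *
wind(10,0.1,gain=1.05,dz=-0.1)"
```

```text
t 20.65 phi -1.462 r 77.34 gz 252.57  Fpull 5.67 Frad -4.17 Fz -1.99  rot [ 3.102 -0.11   1.576] q7 0.13
[[-1,-0.0005,-0.0081,-0.0002,0],[-1,0.0003,-0.0081,-0.0001,0],[-1,0.0012,-0.008,-0.0,0],[-1,0.0019,-0.0079,0.0001,0],[-1,0.0027,-0.0077,0.0002,0],[-1,0.0035,-0.0073,0.0003,0],[-1,0.0042,-0.007,0.0004,0],[-1,0.0048,-0.0065,0.0005,0],[-1,0.0055,-0.006,0.0005,0],[-1,0.006,-0.0054,0.0006,0]]
```

Request:
send_rows:
  rows:
    - [-1, -0.0005, -0.0081, 0, 0]
    - [-1, 0.0003, -0.0081, 0.0001, 0]
    - [-1, 0.0011, -0.0081, 0.0002, 0]
    - [-1, 0.0019, -0.008, 0.0003, 0]
    - [-1, 0.0026, -0.0078, 0.0004, 0]
    - [-1, 0.0033, -0.0075, 0.0005, 0]
    - [-1, 0.004, -0.0072, 0.0006, 0]
    - [-1, 0.0047, -0.0067, 0.0007, 0]
    - [-1, 0.0053, -0.0062, 0.0007, 0]
    - [-1, 0.0058, -0.0057, 0.0008, 0]

```text
clock: 21.48
eef_pos: [443.0, 127.1, 231.5]
tool_rot: [3.051, -0.093, 1.56]
force: [0.0, -6.4, 6.8]
width: 20.1
```

```bash
python3 -c "
from h import *
wind(12,0.1,gain=1.1,dz=-0.2)
L=np.array([json.loads(l) for l in open('wind.log')]); x,y=L[1:,1],L[1:,2]
s=np.linalg.lstsq(np.c_[2*x,2*y,np.ones(len(x))],x*x+y*y,rcond=None)[0]; print(s[:2],np.sqrt(s[2]+s[0]**2+s[1]**2))
"
```

```text
t 21.48 phi -2.178 r 78.05 gz 250.32  Fpull 3.70 Frad 5.25 Fz 6.80  rot [ 3.051 -0.093  1.56 ] q7 0.04
[[-1,0.0051,-0.0069,0.0001,0],[-1,0.0058,-0.0063,0.0002,0],[-1,0.0064,-0.0057,0.0003,0],[-1,0.0069,-0.0051,0.0005,0],[-1,0.0074,-0.0044,0.0006,0],[-1,0.0078,-0.0036,0.0007,0],[-1,0.0081,-0.0028,0.0008,0],[-1,0.0083,-0.002,0.0009,0],[-1,0.0085,-0.0012,0.001,0],[-1,0.0085,-0.0003,0.001,0],[-1,0.0085,0.0005,0.0011,0],[-1,0.0084,0.0014,0.0012,0]]
[485.23821137 189.37818653] 77.51729099111381
```

```bash
python3 -c "
from h import *
wind(10,0.085,C=(485.4,189.4),gain=1.25,dz=0)
"
```

```text
t 21.48 phi -2.174 r 77.74 gz 250.32  Fpull 3.68 Frad 5.27 Fz 6.80  rot [ 3.051 -0.093  1.56 ] q7 0.04
[[-1,0.0049,-0.0067,-0.0001,0],[-1,0.0054,-0.0062,-0.0,0],[-1,0.0059,-0.0058,0.0001,0],[-1,0.0064,-0.0052,0.0002,0],[-1,0.0068,-0.0047,0.0003,0],[-1,0.0072,-0.0041,0.0004,0],[-1,0.0075,-0.0035,0.0004,0],[-1,0.0077,-0.0028,0.0005,0],[-1,0.008,-0.0021,0.0006,0],[-1,0.0081,-0.0015,0.0007,0]]
```

Request:
send_rows:
  rows:
    - [-1, 0.0049, -0.0067, -0.0001, 0]
    - [-1, 0.0054, -0.0062, 0, 0]
    - [-1, 0.0059, -0.0058, 0.0001, 0]
    - [-1, 0.0064, -0.0052, 0.0002, 0]
    - [-1, 0.0068, -0.0047, 0.0003, 0]
    - [-1, 0.0072, -0.0041, 0.0004, 0]
    - [-1, 0.0075, -0.0035, 0.0004, 0]
    - [-1, 0.0077, -0.0028, 0.0005, 0]
    - [-1, 0.008, -0.0021, 0.0006, 0]
    - [-1, 0.0081, -0.0015, 0.0007, 0]

```text
clock: 22.32
eef_pos: [408.9, 181.6, 228.3]
tool_rot: [3.031, -0.072, 1.542]
force: [3.4, -4.0, 2.1]
width: 20.8
```

```bash
python3 -c "
from h import *
wind(10,0.085,C=(485.4,189.4),gain=1.2,dz=0)
L=np.array([json.loads(l) for l in open('wind.log')]); x,y=L[1:,1],L[1:,2]
s=np.linalg.lstsq(np.c_[2*x,2*y,np.ones(len(x))],x*x+y*y,rcond=None)[0]; print(s[:2],np.sqrt(s[2]+s[0]**2+s[1]**2))
"
```

```text
t 22.32 phi -3.026 r 79.12 gz 247.17  Fpull 4.34 Frad -2.91 Fz 2.07  rot [ 3.031 -0.072  1.542] q7 -0.20
[[-1,0.008,-0.0009,0.0005,0],[-1,0.008,-0.0002,0.0006,0],[-1,0.008,0.0005,0.0007,0],[-1,0.0079,0.0012,0.0008,0],[-1,0.0078,0.0018,0.0008,0],[-1,0.0076,0.0025,0.0009,0],[-1,0.0074,0.0031,0.0009,0],[-1,0.0071,0.0037,0.001,0],[-1,0.0067,0.0043,0.001,0],[-1,0.0063,0.0049,0.0011,0]]
[484.6551101  190.16640007] 78.16529573393525
```

Request:
send_rows:
  rows:
    - [-1, 0.008, -0.0009, 0.0003, 0]
    - [-1, 0.008, -0.0002, 0.0004, 0]
    - [-1, 0.008, 0.0005, 0.0005, 0]
    - [-1, 0.0079, 0.0012, 0.0006, 0]
    - [-1, 0.0078, 0.0018, 0.0006, 0]
    - [-1, 0.0076, 0.0025, 0.0007, 0]
    - [-1, 0.0074, 0.0031, 0.0007, 0]
    - [-1, 0.0071, 0.0037, 0.0008, 0]
    - [-1, 0.0067, 0.0043, 0.0008, 0]
    - [-1, 0.0063, 0.0049, 0.0009, 0]

```text
clock: 23.15
eef_pos: [424.9, 238.6, 226.5]
tool_rot: [3.049, -0.046, 1.528]
force: [-4.9, -2.8, 10.5]
width: 20.2
```

```bash
python3 -c "
from h import *
wind(10,0.085,C=(485.2,189.6),gain=1.2,dz=0.2)
L=np.array([json.loads(l) for l in open('wind.log')]); x,y=L[1:,1],L[1:,2]
s=np.linalg.lstsq(np.c_[2*x,2*y,np.ones(len(x))],x*x+y*y,rcond=None)[0]; print(s[:2],np.sqrt(s[2]+s[0]**2+s[1]**2))
e=get_image('scene'); x,y=[int(v) for v in proj(e,(490,190,220))]; save('s14',cv2.convertScaleAbs(cv2.resize(e['image'][y-45:y+45,x-60:x+60],None,fx=6,fy=6,interpolation=cv2.INTER_CUBIC),alpha=1.5))
"
```

```text
t 23.15 phi 2.481 r 78.60 gz 245.40  Fpull 5.26 Frad 2.18 Fz 10.51  rot [ 3.049 -0.046  1.528] q7 -0.33
[[-1,0.0063,0.0049,0.0006,0],[-1,0.0059,0.0054,0.0006,0],[-1,0.0054,0.0059,0.0007,0],[-1,0.0049,0.0063,0.0007,0],[-1,0.0043,0.0067,0.0007,0],[-1,0.0037,0.0071,0.0007,0],[-1,0.0031,0.0073,0.0007,0],[-1,0.0025,0.0076,0.0007,0],[-1,0.0018,0.0078,0.0007,0],[-1,0.0012,0.0079,0.0006,0]]
[484.70868703 190.01783893] 78.07020190675887
```

View pics/s14.png

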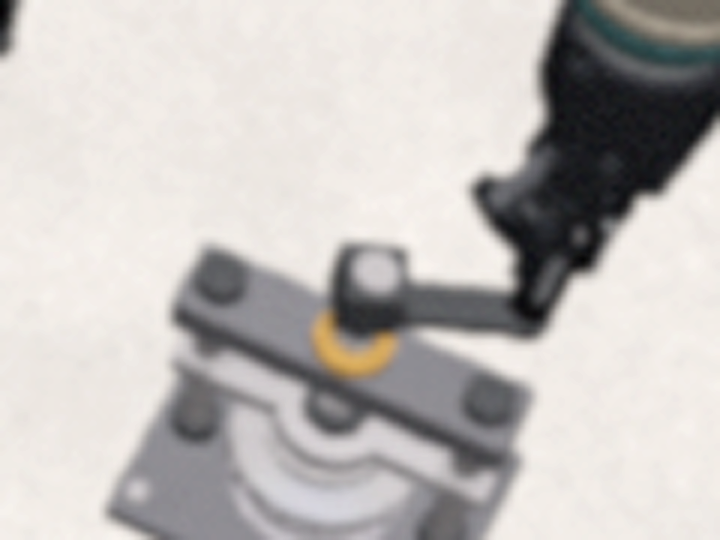

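```bash
python3 -c "
from h import *
wind(8,0.085,C=(485.0,189.7),gain=1.2,dz=0.45)
"
```

```text
t 23.20 phi 2.459 r 78.33 gz 245.50  Fpull 1.58 Frad 0.48 Fz 7.52  rot [ 3.047 -0.047  1.53 ] q7 -0.33
[[-1,0.0062,0.005,0.0004,0],[-1,0.0058,0.0055,0.0004,0],[-1,0.0053,0.006,0.0004,0],[-1,0.0047,0.0064,0.0004,0],[-1,0.0042,0.0068,0.0004,0],[-1,0.0036,0.0071,0.0004,0],[-1,0.003,0.0074,0.0004,0],[-1,0.0023,0.0076,0.0004,0]]
```

Request:
send_rows:
  rows:
    - [-1, 0.0062, 0.005, 0, 0]
    - [-1, 0.0058, 0.0055, 0.0002, 0]
    - [-1, 0.0053, 0.006, 0.0003, 0]
    - [-1, 0.0047, 0.0064, 0.0003, 0]
    - [-1, 0.0042, 0.0068, 0.0004, 0]
    - [-1, 0.0036, 0.0071, 0.0004, 0]
    - [-1, 0.003, 0.0074, 0.0004, 0]
    - [-1, 0.0023, 0.0076, 0.0004, 0]

```text
clock: 23.87
eef_pos: [463.7, 264.9, 226.5]
tool_rot: [3.083, -0.028, 1.529]
force: [-4.3, -1.0, 8.5]
width: 20.3
```

```bash
python3 -c "
from h import *
wind(10,0.085,C=(485.0,189.7),gain=1.2,dz=0.2)
L=np.array([json.loads(l) for l in open('wind.log')]); x,y=L[1:,1],L[1:,2]
s=np.linalg.lstsq(np.c_[2*x,2*y,np.ones(len(x))],x*x+y*y,rcond=None)[0]; print(s[:2],np.sqrt(s[2]+s[0]**2+s[1]**2))
"
```

```text
t 23.87 phi 1.862 r 77.98 gz 245.46  Fpull 4.37 Frad 0.28 Fz 8.49  rot [ 3.083 -0.028  1.529] q7 -0.33
[[-1,0.0023,0.0076,0.0004,0],[-1,0.0016,0.0078,0.0004,0],[-1,0.001,0.0079,0.0003,0],[-1,0.0003,0.0079,0.0003,0],[-1,-0.0004,0.0079,0.0003,0],[-1,-0.0011,0.0079,0.0003,0],[-1,-0.0017,0.0078,0.0003,0],[-1,-0.0024,0.0076,0.0002,0],[-1,-0.003,0.0074,0.0002,0],[-1,-0.0036,0.0071,0.0002,0]]
[484.71096715 189.87196754] 77.98391969627104
```

Request:
send_rows:
  rows:
    - [-1, 0.0023, 0.0076, -0.0003, 0]
    - [-1, 0.0016, 0.0078, -0.0002, 0]
    - [-1, 0.001, 0.0079, 0, 0]
    - [-1, 0.0003, 0.0079, 0, 0]
    - [-1, -0.0004, 0.0079, 0, 0]
    - [-1, -0.0011, 0.0079, 0, 0]
    - [-1, -0.0017, 0.0078, 0, 0]
    - [-1, -0.0024, 0.0076, 0, 0]
    - [-1, -0.003, 0.0074, 0, 0]
    - [-1, -0.0036, 0.0071, 0, 0]

```text
clock: 24.7
eef_pos: [516.5, 261.5, 226.7]
tool_rot: [3.137, -0.026, 1.541]
force: [-3.9, 3.0, 8.0]
width: 20.5
```

```bash
python3 -c "
from h import *
wind(12,0.087,C=(484.9,189.8),gain=1.2,dz=0.)
"
```

```text
t 24.70 phi 1.154 r 77.89 gz 245.71  Fpull 4.81 Frad 1.18 Fz 8.05  rot [ 3.137 -0.026  1.541] q7 -0.24
[[-1,-0.0034,0.0074,0.0,0],[-1,-0.004,0.0071,-0.0,0],[-1,-0.0046,0.0067,-0.0,0],[-1,-0.0052,0.0063,-0.0,0],[-1,-0.0057,0.0058,-0.0001,0],[-1,-0.0062,0.0053,-0.0001,0],[-1,-0.0066,0.0047,-0.0001,0],[-1,-0.007,0.0041,-0.0001,0],[-1,-0.0073,0.0035,-0.0001,0],[-1,-0.0076,0.0028,-0.0001,0],[-1,-0.0078,0.0022,-0.0001,0],[-1,-0.008,0.0015,-0.0001,0]]
```

Request:
send_rows:
  rows:
    - [-1, -0.0034, 0.0074, -0.0003, 0]
    - [-1, -0.004, 0.0071, -0.0003, 0]
    - [-1, -0.0046, 0.0067, -0.0002, 0]
    - [-1, -0.0052, 0.0063, -0.0002, 0]
    - [-1, -0.0057, 0.0058, -0.0001, 0]
    - [-1, -0.0062, 0.0053, -0.0001, 0]
    - [-1, -0.0066, 0.0047, -0.0001, 0]
    - [-1, -0.007, 0.0041, -0.0001, 0]
    - [-1, -0.0073, 0.0035, -0.0001, 0]
    - [-1, -0.0076, 0.0028, -0.0001, 0]
    - [-1, -0.0078, 0.0022, -0.0001, 0]
    - [-1, -0.008, 0.0015, -0.0001, 0]

```text
clock: 25.7
eef_pos: [556.6, 219.8, 228.1]
tool_rot: [-3.114, -0.068, 1.564]
force: [0.9, 5.1, 3.7]
width: 20.8
```

```bash
python3 -c "
from h import *
wind(12,0.09,C=(484.9,189.8),gain=1.15,dz=0.)
L=np.array([json.loads(l) for l in open('wind.log')]); x,y=L[1:,1],L[1:,2]
s=np.linalg.lstsq(np.c_[2*x,2*y,np.ones(len(x))],x*x+y*y,rcond=None)[0]; print(s[:2],np.sqrt(s[2]+s[0]**2+s[1]**2))
"
```

```text
t 25.70 phi 0.378 r 77.72 gz 247.07  Fpull 4.41 Frad 2.68 Fz 3.73  rot [-3.114 -0.068  1.564] q7 -0.09
[[-1,-0.0076,0.0027,-0.0005,0],[-1,-0.0078,0.002,-0.0005,0],[-1,-0.0079,0.0013,-0.0005,0],[-1,-0.008,0.0005,-0.0005,0],[-1,-0.008,-0.0002,-0.0005,0],[-1,-0.008,-0.0009,-0.0005,0],[-1,-0.0079,-0.0016,-0.0004,0],[-1,-0.0077,-0.0023,-0.0004,0],[-1,-0.0075,-0.003,-0.0004,0],[-1,-0.0072,-0.0037,-0.0003,0],[-1,-0.0068,-0.0043,-0.0003,0],[-1,-0.0064,-0.0049,-0.0002,0]]
[484.68449144 189.85206209] 77.96510713619969
```

Request:
send_rows:
  rows:
    - [-1, -0.008, 0.0028, -0.0004, 0]
    - [-1, -0.0082, 0.002, -0.0004, 0]
    - [-1, -0.0083, 0.0013, -0.0004, 0]
    - [-1, -0.0084, 0.0005, -0.0004, 0]
    - [-1, -0.0084, -0.0002, -0.0004, 0]
    - [-1, -0.0084, -0.0009, -0.0004, 0]
    - [-1, -0.0083, -0.0016, -0.0003, 0]
    - [-1, -0.0081, -0.0023, -0.0003, 0]
    - [-1, -0.0079, -0.003, -0.0003, 0]
    - [-1, -0.0076, -0.0037, -0.0003, 0]
    - [-1, -0.0072, -0.0043, -0.0002, 0]
    - [-1, -0.0068, -0.0049, -0.0002, 0]

```text
clock: 26.7
eef_pos: [544.6, 140.4, 227.5]
tool_rot: [-3.123, -0.099, 1.576]
force: [0.4, 6.4, 3.9]
width: 20.7
```

```bash
python3 -c "
from h import *
wind(12,0.09,C=(484.9,189.8),gain=1.2,dz=0.)
"
```

```text
t 26.70 phi -0.706 r 78.98 gz 246.38  Fpull 5.08 Frad -3.85 Fz 3.91  rot [-3.123 -0.099  1.576] q7 0.08
[[-1,-0.0062,-0.0059,-0.0004,0],[-1,-0.0056,-0.0064,-0.0004,0],[-1,-0.005,-0.0069,-0.0003,0],[-1,-0.0044,-0.0073,-0.0002,0],[-1,-0.0037,-0.0077,-0.0002,0],[-1,-0.003,-0.008,-0.0001,0],[-1,-0.0023,-0.0082,-0.0,0],[-1,-0.0016,-0.0084,0.0001,0],[-1,-0.0008,-0.0085,0.0001,0],[-1,-0.0,-0.0085,0.0002,0],[-1,0.0007,-0.0085,0.0003,0],[-1,0.0015,-0.0084,0.0004,0]]
```

Request:
send_rows:
  rows:
    - [-1, -0.0058, -0.0062, -0.0004, 0]
    - [-1, -0.0052, -0.0067, -0.0003, 0]
    - [-1, -0.0046, -0.0071, -0.0003, 0]
    - [-1, -0.004, -0.0075, -0.0002, 0]
    - [-1, -0.0033, -0.0078, -0.0001, 0]
    - [-1, -0.0027, -0.008, -0.0001, 0]
    - [-1, -0.002, -0.0082, 0, 0]
    - [-1, -0.0013, -0.0084, 0.0001, 0]
    - [-1, -0.0006, -0.0085, 0.0001, 0]
    - [-1, 0.0001, -0.0085, 0.0002, 0]
    - [-1, 0.0008, -0.0085, 0.0003, 0]
    - [-1, 0.0015, -0.0084, 0.0004, 0]

```text
clock: 27.7
eef_pos: [469.3, 115.8, 228.1]
tool_rot: [3.109, -0.109, 1.577]
force: [5.4, 4.2, -3.3]
width: 20.6
```

```bash
python3 -c "
from h import *
wind(12,0.085,C=(484.9,189.8),gain=1.2,dz=0.1)
"
```

```text
t 27.70 phi -1.781 r 77.81 gz 246.93  Fpull 4.44 Frad -5.25 Fz -3.30  rot [ 3.109 -0.109  1.577] q7 0.12
[[-1,0.002,-0.0077,-0.0001,0],[-1,0.0027,-0.0075,0.0,0],[-1,0.0033,-0.0072,0.0001,0],[-1,0.0039,-0.0069,0.0002,0],[-1,0.0044,-0.0066,0.0002,0],[-1,0.005,-0.0062,0.0003,0],[-1,0.0055,-0.0057,0.0004,0],[-1,0.0059,-0.0052,0.0004,0],[-1,0.0064,-0.0047,0.0005,0],[-1,0.0067,-0.0042,0.0006,0],[-1,0.0071,-0.0036,0.0006,0],[-1,0.0073,-0.0029,0.0007,0]]
```

Request:
send_rows:
  rows:
    - [-1, 0.002, -0.0077, 0.0004, 0]
    - [-1, 0.0027, -0.0075, 0.0004, 0]
    - [-1, 0.0033, -0.0072, 0.0004, 0]
    - [-1, 0.0039, -0.0069, 0.0003, 0]
    - [-1, 0.0044, -0.0066, 0.0003, 0]
    - [-1, 0.005, -0.0062, 0.0003, 0]
    - [-1, 0.0055, -0.0057, 0.0003, 0]
    - [-1, 0.0059, -0.0052, 0.0003, 0]
    - [-1, 0.0064, -0.0047, 0.0003, 0]
    - [-1, 0.0067, -0.0042, 0.0004, 0]
    - [-1, 0.0071, -0.0036, 0.0004, 0]
    - [-1, 0.0073, -0.0029, 0.0005, 0]

```text
clock: 28.7
eef_pos: [416.4, 158.6, 226.0]
tool_rot: [3.069, -0.085, 1.56]
force: [0.8, -4.0, 2.3]
width: 20.4
```

```bash
python3 -c "
from h import *
wind(12,0.085,C=(484.9,189.8),gain=1.2,dz=0.2)
"
```

```text
t 28.70 phi -2.703 r 77.22 gz 244.86  Fpull 3.95 Frad 0.95 Fz 2.31  rot [ 3.069 -0.085  1.56 ] q7 -0.08
[[-1,0.0072,-0.0031,0.0002,0],[-1,0.0075,-0.0025,0.0003,0],[-1,0.0076,-0.0019,0.0004,0],[-1,0.0078,-0.0012,0.0004,0],[-1,0.0078,-0.0006,0.0005,0],[-1,0.0079,0.0001,0.0005,0],[-1,0.0078,0.0008,0.0006,0],[-1,0.0077,0.0014,0.0006,0],[-1,0.0076,0.0021,0.0007,0],[-1,0.0074,0.0027,0.0007,0],[-1,0.0071,0.0033,0.0007,0],[-1,0.0068,0.0039,0.0007,0]]
```

Request:
send_rows:
  rows:
    - [-1, 0.0072, -0.0031, 0.0001, 0]
    - [-1, 0.0075, -0.0025, 0.0002, 0]
    - [-1, 0.0076, -0.0019, 0.0003, 0]
    - [-1, 0.0078, -0.0012, 0.0003, 0]
    - [-1, 0.0078, -0.0006, 0.0004, 0]
    - [-1, 0.0079, 0.0001, 0.0004, 0]
    - [-1, 0.0078, 0.0008, 0.0004, 0]
    - [-1, 0.0077, 0.0014, 0.0005, 0]
    - [-1, 0.0076, 0.0021, 0.0005, 0]
    - [-1, 0.0074, 0.0027, 0.0005, 0]
    - [-1, 0.0071, 0.0033, 0.0005, 0]
    - [-1, 0.0068, 0.0039, 0.0005, 0]

```text
clock: 29.7
eef_pos: [425.2, 238.4, 223.3]
tool_rot: [3.062, -0.056, 1.551]
force: [2.7, -9.0, 2.4]
width: 20.2
```

```bash
python3 -c "
from h import *
wind(12,0.085,C=(484.9,189.8),gain=1.2,dz=0.2)
"
```

```text
t 29.70 phi 2.480 r 77.52 gz 242.21  Fpull 5.46 Frad -7.62 Fz 2.38  rot [ 3.062 -0.056  1.551] q7 -0.29
[[-1,0.0061,0.005,0.0006,0],[-1,0.0057,0.0055,0.0006,0],[-1,0.0052,0.0059,0.0006,0],[-1,0.0047,0.0063,0.0006,0],[-1,0.0041,0.0067,0.0006,0],[-1,0.0035,0.0071,0.0006,0],[-1,0.0029,0.0073,0.0006,0],[-1,0.0023,0.0075,0.0006,0],[-1,0.0016,0.0077,0.0006,0],[-1,0.001,0.0078,0.0005,0],[-1,0.0003,0.0079,0.0005,0],[-1,-0.0004,0.0079,0.0005,0]]
```

```bash
python3 -c "
from h import *
wind(10,0.088,C=(484.9,189.8),gain=1.15,dz=0.35,radd=-0.2)
"
```

```text
t 29.70 phi 2.480 r 77.52 gz 242.21  Fpull 5.46 Frad -7.62 Fz 2.38  rot [ 3.062 -0.056  1.551] q7 -0.29
[[-1,0.0059,0.0051,0.0004,0],[-1,0.0055,0.0056,0.0005,0],[-1,0.0049,0.0061,0.0005,0],[-1,0.0044,0.0065,0.0005,0],[-1,0.0038,0.0069,0.0005,0],[-1,0.0032,0.0072,0.0005,0],[-1,0.0025,0.0074,0.0004,0],[-1,0.0019,0.0076,0.0004,0],[-1,0.0012,0.0078,0.0004,0],[-1,0.0005,0.0078,0.0004,0]]
```

Request:
send_rows:
  rows:
    - [-1, 0.0059, 0.0051, 0.0003, 0]
    - [-1, 0.0055, 0.0056, 0.0004, 0]
    - [-1, 0.0049, 0.0061, 0.0004, 0]
    - [-1, 0.0044, 0.0065, 0.0004, 0]
    - [-1, 0.0038, 0.0069, 0.0004, 0]
    - [-1, 0.0032, 0.0072, 0.0004, 0]
    - [-1, 0.0025, 0.0074, 0.0003, 0]
    - [-1, 0.0019, 0.0076, 0.0003, 0]
    - [-1, 0.0012, 0.0078, 0.0003, 0]
    - [-1, 0.0005, 0.0078, 0.0003, 0]

```text
clock: 30.53
eef_pos: [471.4, 266.2, 222.9]
tool_rot: [3.11, -0.034, 1.556]
force: [-3.7, -2.3, 8.9]
width: 20.5
```

```bash
python3 -c "
from h import *
wind(10,0.087,C=(484.9,189.8),gain=1.15,dz=0.1)
"
```

```text
t 30.53 phi 1.755 r 77.03 gz 241.88  Fpull 4.04 Frad -1.64 Fz 8.92  rot [ 3.11  -0.034  1.556] q7 -0.29
[[-1,0.0012,0.0076,0.0002,0],[-1,0.0005,0.0077,0.0002,0],[-1,-0.0001,0.0077,0.0002,0],[-1,-0.0008,0.0077,0.0002,0],[-1,-0.0015,0.0076,0.0001,0],[-1,-0.0021,0.0074,0.0001,0],[-1,-0.0028,0.0072,0.0001,0],[-1,-0.0034,0.0069,0.0001,0],[-1,-0.004,0.0066,0.0,0],[-1,-0.0045,0.0062,0.0,0]]
```

Request:
send_rows:
  rows:
    - [-1, 0.0012, 0.0076, -0.0003, 0]
    - [-1, 0.0005, 0.0077, -0.0003, 0]
    - [-1, -0.0001, 0.0077, -0.0002, 0]
    - [-1, -0.0008, 0.0077, -0.0002, 0]
    - [-1, -0.0015, 0.0076, -0.0001, 0]
    - [-1, -0.0021, 0.0074, -0.0001, 0]
    - [-1, -0.0028, 0.0072, -0.0001, 0]
    - [-1, -0.0034, 0.0069, -0.0001, 0]
    - [-1, -0.004, 0.0066, -0.0001, 0]
    - [-1, -0.0045, 0.0062, -0.0001, 0]

```text
clock: 31.37
eef_pos: [513.2, 262.3, 222.8]
tool_rot: [-3.114, -0.036, 1.576]
force: [-3.7, 2.5, 5.6]
width: 20.2
```

```bash
python3 -c "
from h import *
wind(6,0.087,C=(484.9,189.8),gain=1.15,dz=0.)
"
```

```text
t 31.37 phi 1.189 r 77.39 gz 241.76  Fpull 4.34 Frad 0.95 Fz 5.62  rot [-3.114 -0.036  1.576] q7 -0.21
[[-1,-0.0032,0.007,-0.0003,0],[-1,-0.0038,0.0067,-0.0003,0],[-1,-0.0044,0.0064,-0.0003,0],[-1,-0.0049,0.006,-0.0003,0],[-1,-0.0054,0.0055,-0.0003,0],[-1,-0.0059,0.005,-0.0003,0]]
```

```bash
python3 - <<'E'
from h import *
e=get_image('scene'); np.savez('scene15.npz',**{k:e[k] for k in ['image','z_map','K','R','t']})
t=get_image('top'); np.savez('top15.npz',**{k:t[k] for k in ['image','z_map','K','R','t']})
for n in ['scene0','top0','w3','w11','w13','scene15','top15']:
    f=np.load(n+'.npz'); d={k:f[k] for k in f}; q=cloud(d).reshape(-1,3)
    r=np.hypot(q[:,0]-485,q[:,1]-190); m=(r<75)&(q[:,2]>50)&(q[:,2]<120)
    h,ed=np.histogram(q[m][:,2],bins=np.arange(50,121,2)); print(n,[(int(a),int(b)) for a,b in zip(ed,h) if b>8])
x,y=[int(v) for v in proj(e,(485,190,120))]
save('s15',cv2.convertScaleAbs(cv2.resize(e['image'][y-45:y+45,x-60:x+60],None,fx=6,fy=6,interpolation=cv2.INTER_CUBIC),alpha=1.5))
E
```

```text
scene0 [(50, 11), (54, 17), (56, 21), (58, 35), (60, 56), (62, 73), (64, 65), (66, 46), (68, 24), (70, 18), (84, 15), (86, 18), (88, 27), (90, 43), (92, 80), (94, 60), (96, 45), (98, 23), (100, 21), (102, 15)]
top0 [(56, 13), (58, 30), (60, 47), (62, 55), (64, 54), (66, 26), (68, 16), (92, 14)]
w3 [(60, 173), (62, 860), (64, 173), (68, 12), (92, 38), (94, 98)]
w11 [(50, 14), (60, 131), (62, 559), (64, 118), (66, 12), (68, 39), (84, 21), (86, 28), (88, 36), (90, 41), (92, 150), (94, 114)]
w13 [(50, 34), (52, 13), (54, 16), (56, 19), (58, 21), (60, 84), (62, 423), (64, 111), (66, 17), (68, 95), (70, 14), (84, 36), (86, 39), (88, 29), (90, 40), (92, 222), (94, 234), (96, 29), (102, 24), (104, 11)]
scene15 [(50, 12), (52, 14), (54, 15), (56, 22), (58, 32), (60, 59), (62, 56), (64, 49), (66, 35), (68, 17), (70, 10), (72, 10), (74, 16), (76, 15), (78, 23), (80, 33), (82, 66), (84, 61), (86, 55), (88, 27), (90, 18), (92, 16), (94, 15), (96, 10)]
top15 [(56, 12), (58, 25), (60, 41), (62, 45), (64, 55), (66, 31), (68, 10), (84, 12)]
```

View pics/s15.png

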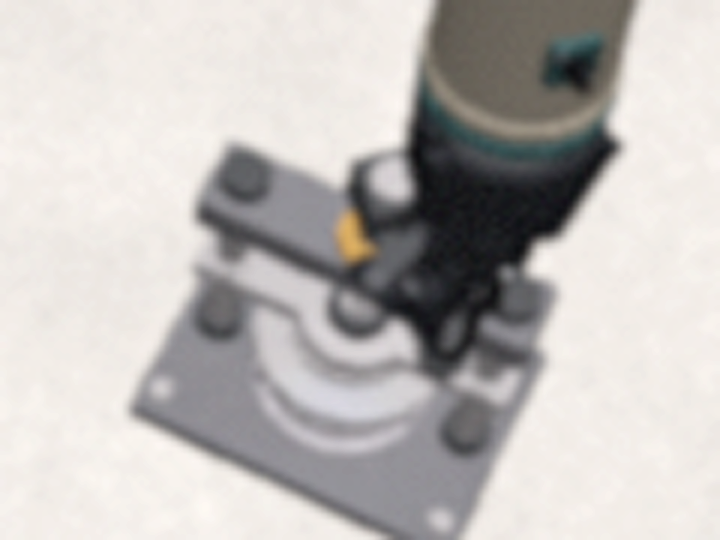

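```bash
python3 -c "
from h import *
wind(12,0.087,C=(484.9,189.8),gain=1.2,dz=0.)
"
```

```text
t 31.47 phi 1.176 r 77.34 gz 241.81  Fpull 3.01 Frad 1.21 Fz 4.33  rot [-3.115 -0.036  1.575] q7 -0.21
[[-1,-0.0035,0.0073,-0.0003,0],[-1,-0.0041,0.007,-0.0003,0],[-1,-0.0047,0.0066,-0.0003,0],[-1,-0.0052,0.0061,-0.0003,0],[-1,-0.0057,0.0057,-0.0003,0],[-1,-0.0062,0.0052,-0.0003,0],[-1,-0.0066,0.0046,-0.0003,0],[-1,-0.007,0.004,-0.0003,0],[-1,-0.0073,0.0034,-0.0003,0],[-1,-0.0076,0.0027,-0.0003,0],[-1,-0.0078,0.0021,-0.0003,0],[-1,-0.008,0.0014,-0.0003,0]]
```

Request:
send_rows:
  rows:
    - [-1, -0.0036, 0.0075, -0.0003, 0]
    - [-1, -0.0042, 0.0072, -0.0003, 0]
    - [-1, -0.0048, 0.0068, -0.0003, 0]
    - [-1, -0.0053, 0.0063, -0.0003, 0]
    - [-1, -0.0058, 0.0059, -0.0003, 0]
    - [-1, -0.0063, 0.0054, -0.0003, 0]
    - [-1, -0.0067, 0.0048, -0.0003, 0]
    - [-1, -0.0071, 0.0042, -0.0003, 0]
    - [-1, -0.0074, 0.0036, -0.0003, 0]
    - [-1, -0.0077, 0.0029, -0.0003, 0]
    - [-1, -0.0079, 0.0023, -0.0003, 0]
    - [-1, -0.0081, 0.0016, -0.0003, 0]

```text
clock: 32.47
eef_pos: [559.6, 212.9, 222.1]
tool_rot: [-3.09, -0.065, 1.602]
force: [-0.7, 4.7, 4.0]
width: 20.4
```

```bash
python3 -c "
from h import *
wind(12,0.09,C=(484.9,189.8),gain=1.2,dz=0.)
"
```

```text
t 32.47 phi 0.281 r 78.82 gz 241.01  Fpull 4.74 Frad 0.60 Fz 4.05  rot [-3.09  -0.065  1.602] q7 -0.06
[[-1,-0.0083,0.0017,-0.0006,0],[-1,-0.0084,0.001,-0.0005,0],[-1,-0.0085,0.0002,-0.0005,0],[-1,-0.0085,-0.0006,-0.0005,0],[-1,-0.0084,-0.0013,-0.0004,0],[-1,-0.0082,-0.0021,-0.0004,0],[-1,-0.008,-0.0028,-0.0003,0],[-1,-0.0077,-0.0035,-0.0003,0],[-1,-0.0074,-0.0042,-0.0002,0],[-1,-0.007,-0.0049,-0.0001,0],[-1,-0.0065,-0.0055,-0.0001,0],[-1,-0.006,-0.006,-0.0,0]]
```

Request:
send_rows:
  rows:
    - [-1, -0.0083, 0.0015, -0.0006, 0]
    - [-1, -0.0084, 0.0008, -0.0005, 0]
    - [-1, -0.0085, 0, -0.0005, 0]
    - [-1, -0.0085, -0.0008, -0.0005, 0]
    - [-1, -0.0084, -0.0015, -0.0004, 0]
    - [-1, -0.0081, -0.0023, -0.0004, 0]
    - [-1, -0.0079, -0.003, -0.0003, 0]
    - [-1, -0.0076, -0.0038, -0.0003, 0]

```text
clock: 33.13
eef_pos: [554.2, 154.0, 221.8]
tool_rot: [-3.093, -0.084, 1.604]
force: [-0.2, 6.1, 3.7]
width: 20.5
```

```bash
python3 -c "
from h import *
wind(8,0.09,C=(484.9,189.8),gain=1.15,dz=0.)
"
```

```text
t 33.13 phi -0.489 r 79.60 gz 240.72  Fpull 5.27 Frad -3.05 Fz 3.70  rot [-3.093 -0.084  1.604] q7 0.06
[[-1,-0.0069,-0.0044,-0.0003,0],[-1,-0.0065,-0.005,-0.0002,0],[-1,-0.006,-0.0056,-0.0002,0],[-1,-0.0055,-0.0061,-0.0001,0],[-1,-0.0049,-0.0066,-0.0,0],[-1,-0.0043,-0.007,0.0,0],[-1,-0.0037,-0.0074,0.0001,0],[-1,-0.003,-0.0077,0.0002,0]]
```

Request:
send_rows:
  rows:
    - [-1, -0.0068, -0.0048, -0.0003, 0]
    - [-1, -0.0063, -0.0054, -0.0002, 0]
    - [-1, -0.0057, -0.006, -0.0002, 0]
    - [-1, -0.0051, -0.0065, -0.0001, 0]
    - [-1, -0.0045, -0.007, -0.0001, 0]
    - [-1, -0.0039, -0.0073, 0, 0]
    - [-1, -0.0033, -0.0076, 0.0001, 0]

```text
clock: 33.72
eef_pos: [520.3, 121.7, 222.8]
tool_rot: [-3.117, -0.098, 1.603]
force: [2.5, 6.1, 1.6]
width: 20.6
```

```bash
python3 -c "
from h import *
wind(6,0.09,C=(484.9,189.8),gain=1.15,dz=0.)
"
```

```text
t 33.72 phi -1.096 r 78.67 gz 241.70  Fpull 5.03 Frad -4.24 Fz 1.59  rot [-3.117 -0.098  1.603] q7 0.12
[[-1,-0.0031,-0.0075,-0.0001,0],[-1,-0.0025,-0.0078,0.0,0],[-1,-0.0018,-0.0079,0.0001,0],[-1,-0.001,-0.0081,0.0002,0],[-1,-0.0003,-0.0081,0.0002,0],[-1,0.0004,-0.0081,0.0003,0]]
```

Request:
send_rows:
  rows:
    - [-1, -0.0028, -0.0076, 0.0001, 0]
    - [-1, -0.0021, -0.0078, 0.0001, 0]
    - [-1, -0.0014, -0.008, 0.0002, 0]
    - [-1, -0.0007, -0.0081, 0.0003, 0]
    - [-1, 0, -0.0081, 0.0003, 0]

```text
clock: 34.13
eef_pos: [492.0, 114.3, 223.5]
tool_rot: [3.139, -0.101, 1.6]
force: [4.9, 3.8, 0.3]
width: 20.2
```

```bash
python3 -c "
from h import *
wind(6,0.09,C=(484.9,189.8),gain=1.15,dz=-0.1)
"
```

```text
t 34.13 phi -1.479 r 77.78 gz 242.42  Fpull 5.25 Frad -3.36 Fz 0.31  rot [ 3.139 -0.101  1.6  ] q7 0.13
[[-1,-0.0002,-0.008,0.0001,0],[-1,0.0006,-0.008,0.0002,0],[-1,0.0013,-0.0079,0.0003,0],[-1,0.002,-0.0078,0.0003,0],[-1,0.0027,-0.0076,0.0004,0],[-1,0.0033,-0.0073,0.0005,0]]
```

Request:
send_rows:
  rows:
    - [-1, 0, -0.008, 0.0003, 0]
    - [-1, 0.0007, -0.008, 0.0004, 0]
    - [-1, 0.0014, -0.0079, 0.0004, 0]
    - [-1, 0.0021, -0.0078, 0.0004, 0]
    - [-1, 0.0027, -0.0076, 0.0005, 0]

```text
clock: 34.55
eef_pos: [466.1, 117.0, 223.6]
tool_rot: [3.108, -0.098, 1.596]
force: [5.3, 1.0, -1.1]
width: 20.5
```

```bash
python3 -c "
from h import *
wind(6,0.085,C=(484.9,189.8),gain=1.2,dz=0)
"
```

```text
t 34.55 phi -1.825 r 77.16 gz 242.46  Fpull 4.93 Frad -2.28 Fz -1.08  rot [ 3.108 -0.098  1.596] q7 0.11
[[-1,0.0025,-0.0075,0.0,0],[-1,0.0031,-0.0072,0.0001,0],[-1,0.0037,-0.0069,0.0002,0],[-1,0.0043,-0.0066,0.0003,0],[-1,0.0048,-0.0062,0.0003,0],[-1,0.0053,-0.0058,0.0004,0]]
```

Request:
send_rows:
  rows:
    - [-1, 0.0025, -0.0075, 0.0005, 0]
    - [-1, 0.0031, -0.0072, 0.0005, 0]
    - [-1, 0.0037, -0.0069, 0.0005, 0]
    - [-1, 0.0043, -0.0066, 0.0005, 0]
    - [-1, 0.0048, -0.0062, 0.0005, 0]

```text
clock: 34.97
eef_pos: [443.5, 127.1, 222.7]
tool_rot: [3.081, -0.089, 1.587]
force: [4.4, -2.6, 1.2]
width: 20.5
```

```bash
python3 -c "
from h import *
wind(5,0.085,C=(484.9,189.8),gain=1.2,dz=0)
"
```

```text
t 34.97 phi -2.154 r 77.15 gz 241.55  Fpull 5.09 Frad -0.20 Fz 1.23  rot [ 3.081 -0.089  1.587] q7 0.05
[[-1,0.0047,-0.0063,0.0001,0],[-1,0.0052,-0.0059,0.0002,0],[-1,0.0057,-0.0054,0.0002,0],[-1,0.0061,-0.0049,0.0003,0],[-1,0.0065,-0.0044,0.0004,0]]
```

Request:
send_rows:
  rows:
    - [-1, 0.0047, -0.0063, 0.0004, 0]
    - [-1, 0.0052, -0.0059, 0.0004, 0]
    - [-1, 0.0057, -0.0054, 0.0004, 0]

```text
clock: 35.22
eef_pos: [428.6, 139.9, 222.0]
tool_rot: [3.073, -0.086, 1.583]
force: [5.3, -2.7, -1.8]
width: 20.3
```

```bash
python3 -c "
from h import *
wind(5,0.085,C=(484.9,189.8),gain=1.2,dz=0)
e=get_image('scene'); np.savez('scene16.npz',**{k:e[k] for k in ['image','z_map','K','R','t']})
for n in ['scene0','scene15','scene16']:
    f=np.load(n+'.npz'); d={k:f[k] for k in f}; q=cloud(d).reshape(-1,3)
    r=np.hypot(q[:,0]-485,q[:,1]-190); m=(r<75)&(q[:,2]>76)&(q[:,2]<105); print(n,m.sum(),np.median(q[m],0), np.percentile(q[m][:,2],[25,75]))
x,y=[int(v) for v in proj(e,(485,190,120))]
save('s16',cv2.convertScaleAbs(cv2.resize(e['image'][y-45:y+45,x-60:x+60],None,fx=6,fy=6,interpolation=cv2.INTER_CUBIC),alpha=1.5))
"
```

```text
t 35.22 phi -2.411 r 77.27 gz 240.92  Fpull 5.52 Frad -2.12 Fz -1.77  rot [ 3.073 -0.086  1.583] q7 -0.00
[[-1,0.0061,-0.005,0.0002,0],[-1,0.0065,-0.0044,0.0003,0],[-1,0.0069,-0.0039,0.0004,0],[-1,0.0072,-0.0033,0.0004,0],[-1,0.0074,-0.0026,0.0005,0]]
scene0 362 [498.88419608 199.14267387  93.68205036] [90.97281207 96.37527694]
scene15 360 [499.36272427 190.96954646  85.54360824] [82.56052475 89.0073232 ]
scene16 423 [494.00241682 197.30428463  82.71936588] [80.36805416 86.10854753]
```

View pics/s16.png

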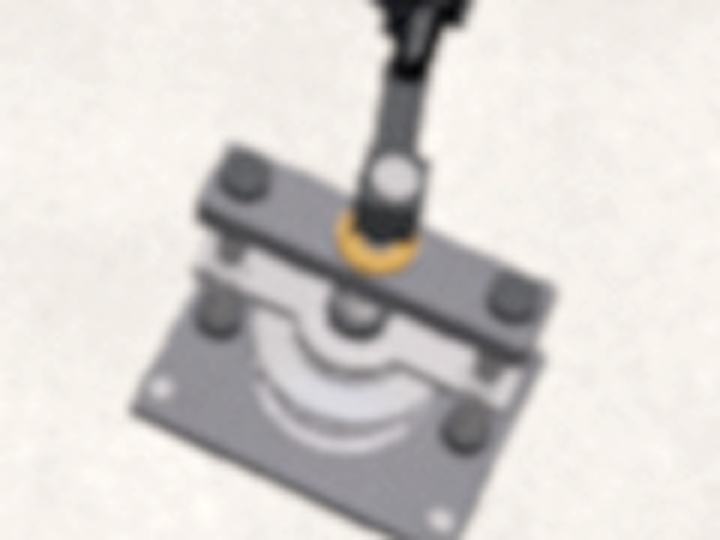

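```bash
python3 -c "
from h import *
wind(4,0.06,C=(484.9,189.8),gain=1.2,dz=0)
"
```

```text
t 35.27 phi -2.433 r 77.30 gz 240.75  Fpull 2.27 Frad -2.94 Fz -1.24  rot [ 3.075 -0.086  1.584] q7 -0.00
[[-1,0.0044,-0.0035,0.0002,0],[-1,0.0046,-0.0032,0.0002,0],[-1,0.0047,-0.0029,0.0003,0],[-1,0.0049,-0.0026,0.0003,0]]
```

Request:
send_rows:
  rows:
    - [-1, 0.0045, -0.0036, 0.0003, 0]
    - [-1, 0.0047, -0.0033, 0.0003, 0]
    - [-1, 0.0048, -0.003, 0.0003, 0]
    - [-1, 0.005, -0.0027, 0.0003, 0]

```text
clock: 35.6
eef_pos: [417.3, 156.3, 221.2]
tool_rot: [3.068, -0.081, 1.581]
force: [5.6, -2.4, -2.1]
width: 20.3
```

```bash
python3 -c "
from h import *
wind(4,0.06,C=(484.9,189.8),gain=1.2,dz=0)
"
```

```text
t 35.60 phi -2.671 r 77.33 gz 240.10  Fpull 4.69 Frad -3.93 Fz -2.06  rot [ 3.068 -0.081  1.581] q7 -0.06
[[-1,0.005,-0.0023,0.0003,0],[-1,0.0052,-0.002,0.0003,0],[-1,0.0053,-0.0017,0.0003,0],[-1,0.0054,-0.0014,0.0004,0]]
```

Request:
send_rows:
  rows:
    - [-1, 0.0051, -0.0018, 0.0003, 0]
    - [-1, 0.0053, -0.0014, 0.0003, 0]
    - [-1, 0.0054, -0.001, 0.0003, 0]
    - [-1, 0.0055, -0.0007, 0.0003, 0]

```text
clock: 35.93
eef_pos: [411.3, 173.4, 220.6]
tool_rot: [3.071, -0.074, 1.576]
force: [1.7, -3.4, 3.4]
width: 20.4
```

```bash
python3 -c "
from h import *
wind(4,0.06,C=(484.9,189.8),gain=1.2,dz=0)
"
```

```text
t 35.93 phi -2.908 r 77.05 gz 239.53  Fpull 3.71 Frad -0.86 Fz 3.43  rot [ 3.071 -0.074  1.576] q7 -0.12
[[-1,0.0054,-0.0011,0.0004,0],[-1,0.0055,-0.0008,0.0004,0],[-1,0.0055,-0.0005,0.0004,0],[-1,0.0055,-0.0001,0.0004,0]]
```

Request:
send_rows:
  rows:
    - [-1, 0.0056, -0.0009, 0.0002, 0]
    - [-1, 0.0057, -0.0006, 0.0002, 0]
    - [-1, 0.0057, -0.0002, 0.0003, 0]
    - [-1, 0.0057, 0.0002, 0.0003, 0]

```text
clock: 36.27
eef_pos: [409.3, 194.7, 220.2]
tool_rot: [3.072, -0.069, 1.574]
force: [3.9, -5.0, -0.0]
width: 20.3
```

```bash
python3 -c "
from h import *
wind(4,0.06,C=(484.9,189.8),gain=1.2,dz=0.1)
"
```

```text
t 36.27 phi 3.095 r 76.98 gz 239.14  Fpull 4.77 Frad -4.12 Fz -0.01  rot [ 3.072 -0.069  1.574] q7 -0.18
[[-1,0.0055,0.0004,0.0004,0],[-1,0.0055,0.0007,0.0004,0],[-1,0.0054,0.0011,0.0004,0],[-1,0.0053,0.0014,0.0004,0]]
```

Total 16.38 rad, drag still at its steady value. I continue in small steps.

Request:
send_rows:
  rows:
    - [-1, 0.0055, 0.0009, 0.0003, 0]
    - [-1, 0.0055, 0.0012, 0.0003, 0]
    - [-1, 0.0054, 0.0016, 0.0003, 0]
    - [-1, 0.0053, 0.0019, 0.0003, 0]

```text
clock: 36.6
eef_pos: [413.0, 214.4, 219.7]
tool_rot: [3.076, -0.063, 1.572]
force: [1.5, -5.9, 3.9]
width: 20.4
```

```bash
python3 -c "
from h import *
wind(4,0.06,C=(484.9,189.8),gain=1.2,dz=0.1)
"
```

```text
t 36.60 phi 2.832 r 76.76 gz 238.65  Fpull 5.14 Frad -3.17 Fz 3.90  rot [ 3.076 -0.063  1.572] q7 -0.23
[[-1,0.0052,0.0018,0.0004,0],[-1,0.0051,0.0021,0.0004,0],[-1,0.0049,0.0024,0.0004,0],[-1,0.0048,0.0027,0.0004,0]]
```

Request:
send_rows:
  rows:
    - [-1, 0.0051, 0.0022, 0.0002, 0]
    - [-1, 0.005, 0.0025, 0.0002, 0]
    - [-1, 0.0048, 0.0028, 0.0002, 0]

```text
clock: 36.85
eef_pos: [418.1, 226.4, 219.6]
tool_rot: [3.082, -0.056, 1.571]
force: [0.4, -6.0, 5.1]
width: 20.3
```

```bash
python3 -c "
from h import *
wind(4,0.06,C=(484.9,189.8),gain=1.2,dz=0.1)
"
```

```text
t 36.85 phi 2.660 r 76.68 gz 238.52  Fpull 5.16 Frad -3.16 Fz 5.14  rot [ 3.082 -0.056  1.571] q7 -0.25
[[-1,0.0048,0.0027,0.0004,0],[-1,0.0046,0.003,0.0004,0],[-1,0.0044,0.0032,0.0004,0],[-1,0.0042,0.0035,0.0004,0]]
```

Request:
send_rows:
  rows:
    - [-1, 0.0047, 0.0031, 0.0001, 0]
    - [-1, 0.0045, 0.0034, 0.0002, 0]
    - [-1, 0.0043, 0.0037, 0.0002, 0]

```text
clock: 37.1
eef_pos: [424.2, 236.0, 219.4]
tool_rot: [3.092, -0.048, 1.57]
force: [-1.8, -6.8, 8.1]
width: 20.4
```

```bash
python3 -c "
from h import *
wind(4,0.06,C=(484.9,189.8),gain=1.2,dz=0.1)
"
```

```text
t 37.10 phi 2.508 r 76.54 gz 238.40  Fpull 6.52 Frad -2.57 Fz 8.14  rot [ 3.092 -0.048  1.57 ] q7 -0.27
[[-1,0.0043,0.0034,0.0003,0],[-1,0.0041,0.0036,0.0003,0],[-1,0.0039,0.0039,0.0003,0],[-1,0.0037,0.0041,0.0003,0]]
```

Request:
send_rows:
  rows:
    - [-1, 0.0042, 0.0037, -0.0001, 0]
    - [-1, 0.004, 0.004, -0.0001, 0]

```text
clock: 37.27
eef_pos: [428.3, 241.1, 219.6]
tool_rot: [3.101, -0.041, 1.57]
force: [-2.3, -6.5, 6.3]
width: 20.5
```

```bash
python3 -c "
from h import *
wind(4,0.06,C=(484.9,189.8),gain=1.2,dz=0.1)
"
```

```text
t 37.27 phi 2.419 r 76.41 gz 238.58  Fpull 6.37 Frad -2.55 Fz 6.35  rot [ 3.101 -0.041  1.57 ] q7 -0.28
[[-1,0.004,0.0037,0.0003,0],[-1,0.0038,0.004,0.0003,0],[-1,0.0035,0.0042,0.0003,0],[-1,0.0033,0.0044,0.0003,0]]
```

Request:
send_rows:
  rows:
    - [-1, 0.0041, 0.004, 0, 0]
    - [-1, 0.0039, 0.0043, 0, 0]

```text
clock: 37.43
eef_pos: [432.7, 245.6, 219.5]
tool_rot: [3.11, -0.035, 1.569]
force: [-2.6, -6.3, 7.9]
width: 20.4
```

```bash
python3 -c "
from h import *
wind(4,0.06,C=(484.9,189.8),gain=1.2,dz=0.1)
"
```

```text
t 37.43 phi 2.335 r 76.39 gz 238.45  Fpull 6.22 Frad -2.74 Fz 7.89  rot [ 3.11  -0.035  1.569] q7 -0.29
[[-1,0.0037,0.0041,0.0002,0],[-1,0.0034,0.0043,0.0002,0],[-1,0.0032,0.0045,0.0002,0],[-1,0.0029,0.0047,0.0002,0]]
```

Request:
send_rows:
  rows:
    - [-1, 0.0038, 0.0044, -0.0001, 0]
    - [-1, 0.0035, 0.0046, -0.0001, 0]

```text
clock: 37.6
eef_pos: [437.2, 249.6, 219.5]
tool_rot: [3.12, -0.028, 1.569]
force: [-3.4, -6.5, 6.9]
width: 20.7
```

```bash
python3 -c "
from h import *
wind(4,0.06,C=(484.9,189.8),gain=1.2,dz=0.1)
"
```

```text
t 37.60 phi 2.252 r 76.35 gz 238.47  Fpull 6.75 Frad -2.96 Fz 6.90  rot [ 3.12  -0.028  1.569] q7 -0.29
[[-1,0.0033,0.0044,0.0001,0],[-1,0.0031,0.0046,0.0001,0],[-1,0.0028,0.0047,0.0001,0],[-1,0.0025,0.0049,0.0001,0]]
```

Request:
send_rows:
  rows:
    - [-1, 0.0032, 0.0047, -0.0001, 0]
    - [-1, 0.003, 0.0049, -0.0001, 0]

```text
clock: 37.77
eef_pos: [441.7, 253.0, 219.4]
tool_rot: [3.132, -0.022, 1.569]
force: [-3.6, -6.2, 8.7]
width: 20.1
```

```bash
python3 -c "
from h import *
wind(4,0.06,C=(484.9,189.8),gain=1.2,dz=0.1)
"
```

```text
t 37.77 phi 2.175 r 76.33 gz 238.43  Fpull 6.53 Frad -3.05 Fz 8.75  rot [ 3.132 -0.022  1.569] q7 -0.29
[[-1,0.003,0.0046,0.0,0],[-1,0.0027,0.0048,0.0,0],[-1,0.0024,0.0049,0.0,0],[-1,0.0021,0.0051,0.0,0]]
```

Request:
send_rows:
  rows:
    - [-1, 0.003, 0.0049, -0.0002, 0]
    - [-1, 0.0027, 0.0051, -0.0002, 0]

```text
clock: 37.93
eef_pos: [446.2, 255.9, 219.4]
tool_rot: [-3.139, -0.015, 1.57]
force: [-4.3, -6.4, 7.7]
width: 20.6
```

```bash
python3 -c "
from h import *
wind(4,0.06,C=(484.9,189.8),gain=1.2,dz=0.1)
show()
"
```

```text
t 37.93 phi 2.102 r 76.37 gz 238.41  Fpull 6.99 Frad -3.35 Fz 7.70  rot [-3.139 -0.015  1.57 ] q7 -0.29
[[-1,0.0026,0.0048,-0.0,0],[-1,0.0024,0.005,-0.0,0],[-1,0.0021,0.0051,-0.0,0],[-1,0.0017,0.0052,-0.0,0]]
t 37.93 pos [446.2 255.9 219.4] rot [-3.139 -0.015  1.57 ] F [-4.34 -6.43  7.7 ] T [-1.14  0.58  0.03] w 20.6 q [-0.84  0.47  0.39  1.92 -0.27  0.79 -0.29]
```

Request:
send_rows:
  rows:
    - [-1, 0.0019, 0.0052, -0.0002, 0]
    - [-1, 0.0016, 0.0054, -0.0002, 0]

```text
clock: 38.1
eef_pos: [450.4, 258.2, 219.4]
tool_rot: [-3.126, -0.011, 1.571]
force: [-7.0, -3.6, 9.1]
width: 20.4
```

```bash
python3 -c "
from h import *
wind(4,0.06,C=(484.9,189.8),gain=1.2,dz=0.1)
"
```

```text
t 38.10 phi 2.035 r 76.30 gz 238.36  Fpull 7.85 Frad -0.10 Fz 9.14  rot [-3.126 -0.011  1.571] q7 -0.29
[[-1,0.0023,0.005,-0.0001,0],[-1,0.002,0.0051,-0.0001,0],[-1,0.0017,0.0052,-0.0001,0],[-1,0.0014,0.0053,-0.0001,0]]
```

Request:
send_rows:
  rows:
    - [-1, 0.0021, 0.0049, -0.0003, 0]

```text
clock: 38.18
eef_pos: [452.3, 259.3, 219.4]
tool_rot: [-3.119, -0.008, 1.572]
force: [-4.4, -7.2, 6.9]
width: 20.3
```

```bash
python3 -c "
from h import *
wind(4,0.06,C=(484.9,189.8),gain=1.2,dz=0.1)
"
```

```text
t 38.18 phi 2.005 r 76.46 gz 238.37  Fpull 6.99 Frad -4.69 Fz 6.86  rot [-3.119 -0.008  1.572] q7 -0.29
[[-1,0.0022,0.0051,-0.0002,0],[-1,0.0019,0.0052,-0.0002,0],[-1,0.0015,0.0053,-0.0002,0],[-1,0.0012,0.0054,-0.0002,0]]
```

Request:
send_rows:
  rows:
    - [-1, 0.0016, 0.0052, -0.0003, 0]
    - [-1, 0.0013, 0.0053, -0.0003, 0]

```text
clock: 38.35
eef_pos: [456.2, 261.0, 219.3]
tool_rot: [-3.106, -0.004, 1.575]
force: [-7.0, -4.4, 8.5]
width: 20.5
```

```bash
python3 -c "
from h import *
wind(4,0.06,C=(484.9,189.8),gain=1.2,dz=0.1)
"
```

```text
t 38.35 phi 1.946 r 76.48 gz 238.26  Fpull 8.13 Frad -1.54 Fz 8.51  rot [-3.106 -0.004  1.575] q7 -0.29
[[-1,0.0018,0.0052,-0.0002,0],[-1,0.0015,0.0053,-0.0002,0],[-1,0.0012,0.0054,-0.0002,0],[-1,0.0009,0.0054,-0.0003,0]]
```

```bash
python3 - <<'E'
from h import *
t=get_image('top'); show(); np.savez('top17.npz',**{k:t[k] for k in ['image','z_map','K','R','t']})
e=get_image('scene'); np.savez('scene17.npz',**{k:e[k] for k in ['image','z_map','K','R','t']}); show()
x,y=[int(v) for v in proj(e,(475,210,200))]
save('s17',cv2.convertScaleAbs(cv2.resize(e['image'][y-45:y+45,x-60:x+60],None,fx=6,fy=6,interpolation=cv2.INTER_CUBIC),alpha=1.5))
wind(1,0.06)
for n in ['scene0','scene15','scene16','scene17']:
    f=np.load(n+'.npz'); d={k:f[k] for k in f}; q=cloud(d).reshape(-1,3)
    r=np.hypot(q[:,0]-485,q[:,1]-190); b=(r<90)&(abs(q[:,2]-154)<3); m=(r<75)&(q[:,2]>74)&(q[:,2]<103); print(n,m.sum(),np.median(q[m][:,2]),np.median(q[b][:,2]))
E
```

```text
t 38.4 pos [456.9 261.4 219.3] rot [-3.106 -0.004  1.575] F [-3.98 -4.04  8.05] T [-0.71  0.56  0.1 ] w 20.7 q [-0.82  0.51  0.39  1.86 -0.27  0.86 -0.29]
t 38.45 pos [456.7 261.3 219.2] rot [-3.106 -0.004  1.575] F [-5.59 -3.99  8.36] T [-0.62  0.39  0.07] w 20.3 q [-0.82  0.51  0.39  1.86 -0.27  0.86 -0.29]
t 38.45 phi 1.948 r 77.17 gz 238.23  Fpull 6.67 Frad -1.65 Fz 8.36  rot [-3.106 -0.004  1.575] q7 -0.29
[[-1,0.0016,0.0044,-0.0001,0]]
scene0 354 93.63855744020393 153.8023958355252
scene15 371 85.21272058640503 153.8460854598183
scene16 442 82.30927989594093 154.03451397339052
scene17 432 81.77055209808972 153.8140011224629
```

View pics/s17.png

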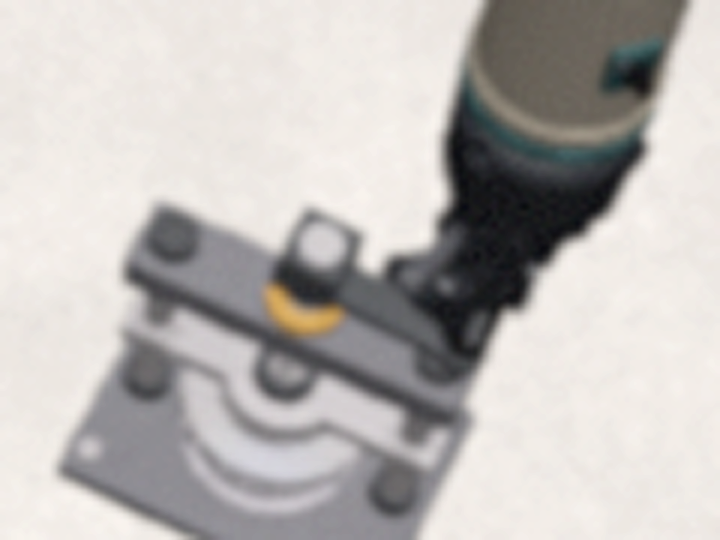

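Request:
send_rows:
  rows:
    - [-1, 0.0014, 0.0054, -0.0003, 0]

```text
clock: 38.53
eef_pos: [458.4, 262.0, 219.2]
tool_rot: [-3.099, -0.002, 1.576]
force: [-5.9, -6.2, 8.2]
width: 20.4
```

```bash
python3 -c "
from h import *
wind(4,0.06,C=(484.9,189.8),gain=1.2,dz=0.1)
"
```

```text
t 38.53 phi 1.913 r 76.64 gz 238.15  Fpull 7.60 Frad -3.85 Fz 8.15  rot [-3.099e+00 -2.000e-03  1.576e+00] q7 -0.28
[[-1,0.0017,0.0053,-0.0003,0],[-1,0.0013,0.0053,-0.0003,0],[-1,0.001,0.0054,-0.0003,0],[-1,0.0007,0.0055,-0.0003,0]]
```

Request:
send_rows:
  rows:
    - [-1, 0.0011, 0.0056, -0.0004, 0]

```text
clock: 38.62
eef_pos: [460.5, 262.8, 219.2]
tool_rot: [-3.092, -0.0, 1.577]
force: [-6.0, -4.2, 7.6]
width: 20.5
```

```bash
python3 -c "
from h import *
wind(4,0.06,C=(484.9,189.8),gain=1.2,dz=0.1)
show()
"
```

```text
t 38.62 phi 1.882 r 76.69 gz 238.15  Fpull 6.96 Frad -2.15 Fz 7.65  rot [-3.092 -0.     1.577] q7 -0.28
[[-1,0.0015,0.0053,-0.0003,0],[-1,0.0012,0.0054,-0.0003,0],[-1,0.0008,0.0054,-0.0003,0],[-1,0.0005,0.0055,-0.0003,0]]
t 38.62 pos [460.5 262.8 219.2] rot [-3.092 -0.     1.577] F [-5.97 -4.18  7.65] T [-0.65  0.54  0.08] w 20.5 q [-0.81  0.52  0.39  1.83 -0.27  0.88 -0.28]
```

Request:
send_rows:
  rows:
    - [-1, 0.0011, 0.0057, -0.0004, 0]
    - [-1, 0.0008, 0.0058, -0.0004, 0]

```text
clock: 38.78
eef_pos: [464.8, 264.3, 219.0]
tool_rot: [-3.078, 0.003, 1.581]
force: [-6.9, -3.0, 7.9]
width: 20.3
```

```bash
python3 -c "
from h import *
wind(4,0.06,C=(484.9,189.8),gain=1.2,dz=0.1)
"
```

```text
t 38.78 phi 1.819 r 76.89 gz 237.95  Fpull 7.43 Frad -1.17 Fz 7.91  rot [-3.078e+00  3.000e-03  1.581e+00] q7 -0.28
[[-1,0.0011,0.0054,-0.0004,0],[-1,0.0008,0.0055,-0.0004,0],[-1,0.0005,0.0055,-0.0004,0],[-1,0.0002,0.0055,-0.0004,0]]
```

```bash
python3 - <<'E'
from h import *
show(); d=wrist('w18'); show()
E
```

```text
t 38.78 pos [464.8 264.3 219. ] rot [-3.078e+00  3.000e-03  1.581e+00] F [-6.91 -2.96  7.91] T [-0.49  0.56  0.11] w 20.3 q [-0.8   0.53  0.38  1.81 -0.27  0.91 -0.28]
t 38.83 pos [465.2 264.4 218.8] rot [-3.078  0.004  1.58 ] F [-6.7  -3.61  5.97] T [-0.47  0.81  0.07] w 20.4 q [-0.8   0.53  0.38  1.81 -0.27  0.91 -0.28]
```

View pics/w18.png

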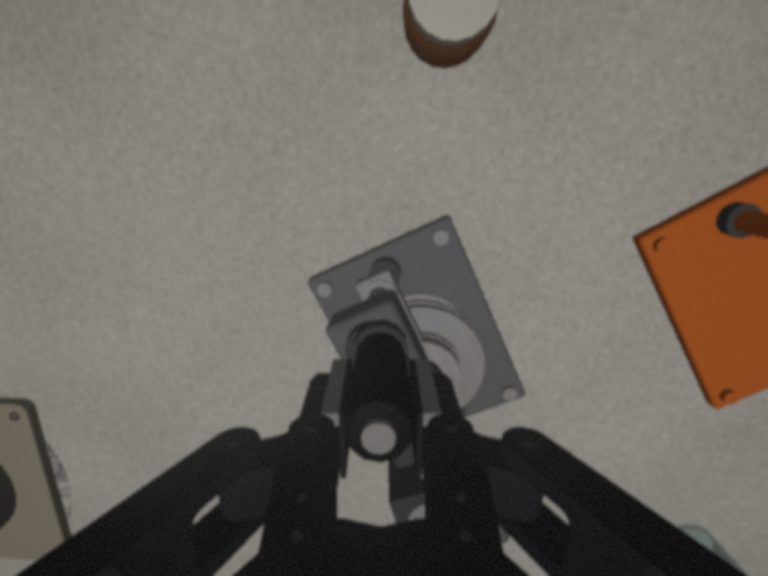

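```bash
python3 - <<'E'
from h import *
for n in ['w3','w11','w13','w18']:
    f=np.load(n+'.npz'); d={k:f[k] for k in f}; c=cloud(d); q=c.reshape(-1,3)
    r=np.hypot(q[:,0]-485,q[:,1]-190)
    base=(np.abs(q[:,0]-485)<100)&(np.abs(q[:,1]-190)<100)&(abs(q[:,2]-15)<4)
    print(n,'base',np.median(q[base][:,2]),end=' ')
    for lo,hi in [(60.5,65),(67,71),(76,88),(90,97),(152,157)]:
        m=(r<80)&(q[:,2]>lo)&(q[:,2]<hi); print((lo,hi),m.sum(),np.round(np.percentile(q[m][:,2],[20,50,80]),1) if m.sum() else '',end=' ')
    print()
    m=(r<75)&(q[:,2]>66)&(q[:,2]<100); h,ed=np.histogram(q[m][:,2],bins=np.arange(66,100,1)); print([(int(a),int(b)) for a,b in zip(ed,h) if b>3])
E
```

```text
w3 base 15.306108662937412 (60.5, 65) 1185 [62.2 63.  63.7] (67, 71) 14 [68.2 69.  69.5] (76, 88) 0  (90, 97) 137 [93.8 94.3 94.8] (152, 157) 3502 [153.7 154.3 155. ] 
[(68, 6), (69, 6), (92, 4), (93, 34), (94, 83), (95, 15)]
w11 base 15.32527091677073 (60.5, 65) 791 [62.1 62.9 63.8] (67, 71) 51 [68.  69.  69.6] (76, 88) 62 [84.8 86.  86.9] (90, 97) 322 [92.4 93.6 94.5] (152, 157) 4025 [153.7 154.3 154.9] 
[(67, 9), (68, 16), (69, 23), (83, 5), (84, 4), (85, 17), (86, 20), (87, 8), (88, 22), (89, 14), (90, 22), (91, 19), (92, 50), (93, 100), (94, 83), (95, 31)]
w13 base 15.23481884077654 (60.5, 65) 590 [62.2 63.  63.8] (67, 71) 119 [68.3 69.  69.7] (76, 88) 87 [84.8 85.8 87.2] (90, 97) 542 [93.1 94.  94.7] (152, 157) 2143 [153.6 154.3 154.9] 
[(66, 6), (67, 11), (68, 48), (69, 47), (70, 13), (84, 13), (85, 23), (86, 18), (87, 21), (88, 16), (89, 13), (90, 21), (91, 19), (92, 50), (93, 172), (94, 176), (95, 58), (96, 16), (97, 13)]
w18 base 15.382232764193844 (60.5, 65) 1225 [62.3 63.  63.8] (67, 71) 71 [68.5 69.2 69.8] (76, 88) 720 [80.1 81.1 82.2] (90, 97) 21 [90.5 92.9 94.3] (152, 157) 361 [153.4 154.1 154.7] 
[(66, 12), (67, 8), (68, 23), (69, 31), (70, 9), (71, 11), (72, 17), (73, 14), (74, 12), (75, 21), (76, 14), (77, 16), (78, 20), (79, 63), (80, 194), (81, 192), (82, 47), (83, 19), (84, 7), (87, 7), (89, 5), (90, 5)]
```

```bash
python3 - <<'E'
from h import *
for n in ['scene15','scene16','scene17','top15','top17']:
    f=np.load(n+'.npz'); d={k:f[k] for k in f}; q=cloud(d).reshape(-1,3)
    r=np.hypot(q[:,0]-485.3,q[:,1]-190); m=(r<13)&(q[:,2]>190)&(q[:,2]<240); h,ed=np.histogram(q[m][:,2],bins=np.arange(190,240,2))
    print(n,[(int(a),int(b)) for a,b in zip(ed,h) if b>1], np.median(q[(r<8)&m],0).round(1) if ((r<8)&m).sum() else '')
    s=(r>14)&(r<60)&(q[:,2]>172)&(q[:,2]<200); p=q[s]
    if len(p)>5: print('   arm',len(p),np.median(p,0).round(1),'ang',np.round(np.arctan2(np.median(p[:,1])-190,np.median(p[:,0])-485.3),3))
f=np.load('scene17.npz'); d={k:f[k] for k in f}
x,y=[int(v) for v in proj(d,(480,205,205))]
save('s17b',cv2.convertScaleAbs(cv2.resize(d['image'][y-28:y+28,x-38:x+38],None,fx=10,fy=10,interpolation=cv2.INTER_CUBIC),alpha=1.8))
t=np.load('top17.npz'); t={k:t[k] for k in t}
x,y=[int(v) for v in proj(t,(480,205,205))]
save('t17b',cv2.convertScaleAbs(cv2.resize(t['image'][y-28:y+28,x-38:x+38],None,fx=10,fy=10,interpolation=cv2.INTER_CUBIC),alpha=1.8))
E
```

```text
scene15 [(206, 2), (208, 3), (210, 8), (212, 11), (214, 15), (216, 7), (218, 4)] [485.9 188.8 214.6]
   arm 39 [499.5 196.5 191.5] ang 0.43
scene16 [(204, 2), (206, 8), (208, 15), (210, 16), (212, 19), (214, 3)] [486.1 192.7 211.9]
   arm 111 [458.7 164.1 189.1] ang -2.371
scene17 [(204, 2), (206, 7), (208, 24), (210, 19), (212, 9), (214, 2)] [485.  190.2 209.9]
   arm 155 [476.  215.9 186.7] ang 1.916
top15 [(208, 4), (210, 6), (212, 18), (214, 11), (216, 10), (218, 8), (220, 3)] [485.5 188.9 215.5]
   arm 107 [501.3 223.7 191.1] ang 1.126
top17 [(204, 3), (206, 3), (208, 17), (210, 16), (212, 14), (214, 5)] [485.5 189.9 211.5]
   arm 123 [471.1 221.3 187.3] ang 1.996
```

View pics/s17b.png

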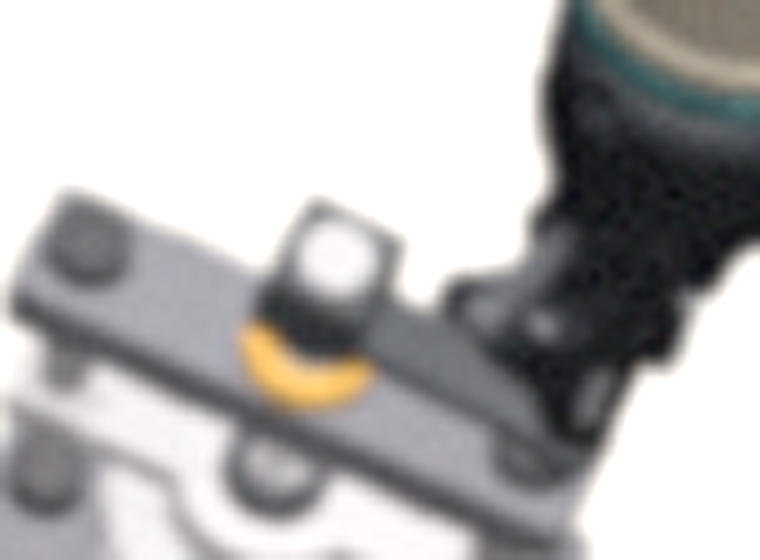

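View pics/t17b.png

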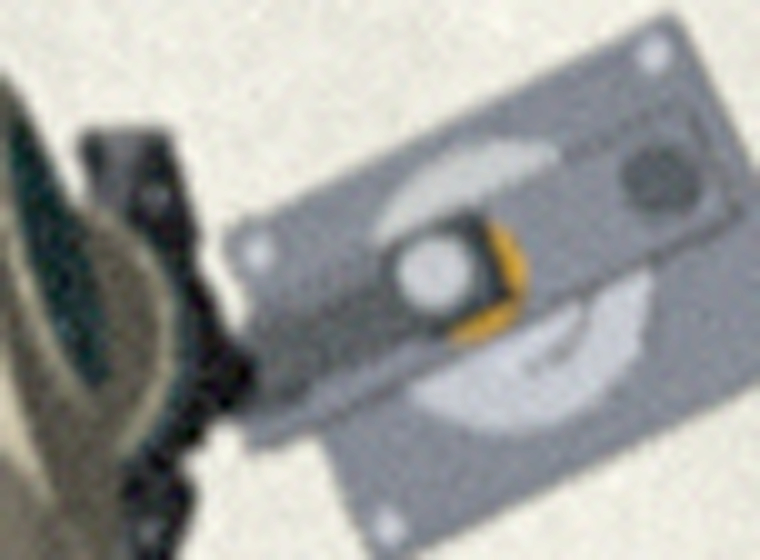

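Request:
send_rows:
  rows:
    - [-1, 0.0008, 0.0058, -0.0004, 0]
    - [-1, 0.0004, 0.0059, -0.0004, 0]

```text
clock: 39.0
eef_pos: [468.8, 265.4, 218.4]
tool_rot: [-3.061, 0.007, 1.584]
force: [-7.3, -3.6, 10.0]
width: 20.6
```

```bash
python3 -c "
from h import *
wind(4,0.06,C=(484.9,189.8),gain=1.2,dz=0.1)
"
```

```text
t 39.00 phi 1.761 r 77.16 gz 237.32  Fpull 7.83 Frad -2.16 Fz 9.99  rot [-3.061  0.007  1.584] q7 -0.27
[[-1,0.0008,0.0055,-0.0005,0],[-1,0.0005,0.0055,-0.0005,0],[-1,0.0002,0.0055,-0.0005,0],[-1,-0.0002,0.0055,-0.0005,0]]
```

Request:
send_rows:
  rows:
    - [-1, 0.0004, 0.0059, -0.0006, 0]

```text
clock: 39.08
eef_pos: [470.9, 265.8, 218.4]
tool_rot: [-3.054, 0.008, 1.586]
force: [-6.7, -4.6, 7.8]
width: 20.3
```

```bash
python3 -c "
from h import *
wind(4,0.06,C=(484.9,189.8),gain=1.2,dz=0.1)
"
```

```text
t 39.08 phi 1.731 r 77.22 gz 237.37  Fpull 7.39 Frad -3.43 Fz 7.79  rot [-3.054  0.008  1.586] q7 -0.27
[[-1,0.0006,0.0055,-0.0005,0],[-1,0.0003,0.0055,-0.0005,0],[-1,-0.0,0.0055,-0.0005,0],[-1,-0.0004,0.0055,-0.0005,0]]
```

Request:
send_rows:
  rows:
    - [0, 0, 0, 0, 0]
    - [0, 0, 0, 0, 0]
    - [0, 0, 0, 0, 0]
    - [0, 0, 0, 0, 0]

```text
clock: 39.42
eef_pos: [464.9, 268.9, 216.5]
tool_rot: [-3.043, 0.008, 1.59]
force: [0.7, -0.5, -0.7]
width: 43.1
```

```bash
python3 - <<'E'
from h import *
show(); planR((472,264,280),1.58,6,0)
E
```

```text
t 39.42 pos [464.9 268.9 216.5] rot [-3.043  0.008  1.59 ] F [ 0.69 -0.48 -0.67] T [-0.01 -0.01  0.03] w 43.1 q [-0.79  0.56  0.37  1.77 -0.28  0.96 -0.27]
[[0,-0.0009,0.0001,-0.0106,0.002],[0,-0.0009,0.0001,-0.0106,0.002],[0,-0.0009,0.0001,-0.0106,0.002],[0,-0.0009,0.0001,-0.0106,0.002],[0,-0.0009,0.0001,-0.0106,0.002],[0,-0.0009,0.0001,-0.0106,0.002]]
```

Request:
send_rows:
  rows:
    - [0, 0, 0, -0.008, 0]
    - [0, 0, 0, -0.01, 0]
    - [0, -0.0005, 0, -0.012, 0]
    - [0, -0.0005, 0, -0.012, 0]
    - [0, -0.0005, 0, -0.012, 0]
    - [0, 0, 0, -0.012, 0]
    - [0, 0, 0, 0, 0]

```text
clock: 40.0
eef_pos: [472.0, 269.8, 289.0]
tool_rot: [-3.044, 0.007, 1.591]
force: [0.2, -0.6, 0.0]
width: 42.7
```

```bash
python3 - <<'E'
from h import *
show(); d=wrist('w19'); print(proj(d,(485,190,209)),proj(d,(470,264,255)))
e=get_image('scene'); np.savez('scene19.npz',**{k:e[k] for k in ['image','z_map','K','R','t']})
E
```

```text
t 40.0 pos [472.  269.8 289. ] rot [-3.044  0.007  1.591] F [ 0.23 -0.61  0.01] T [-0.06 -0.13 -0.03] w 42.7 q [-0.8   0.49  0.4   1.67 -0.24  1.13 -0.3 ]
[275.34913713 289.26455117] [255.86784955 237.21095059]
```

View pics/w19.png

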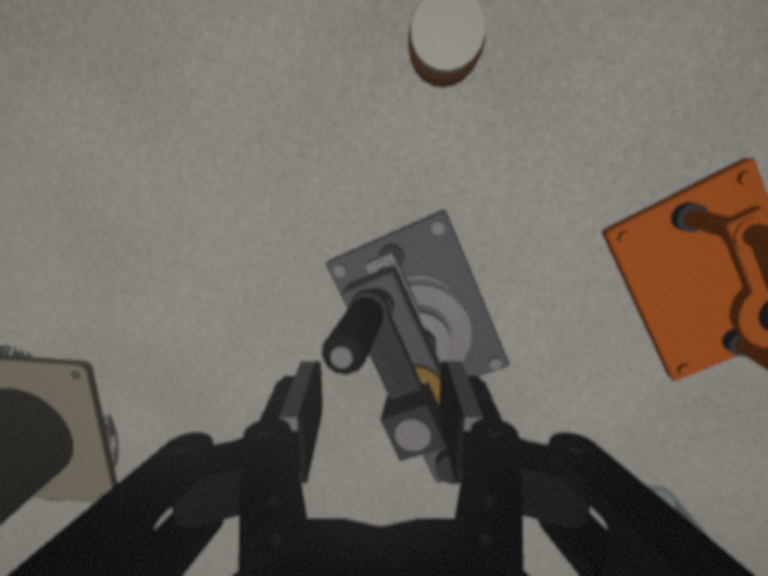

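```bash
python3 - <<'E'
from h import *
f=np.load('w19.npz'); d={k:f[k] for k in f}; c=cloud(d)
print('han',fitpl(d,c,221,235,232,245)); print('hub',fitpl(d,c,264,286,278,302)); print('arm',fitpl(d,c,255,270,225,260))
q=c.reshape(-1,3)
m=(abs(q[:,2]-210)<5)&(np.hypot(q[:,0]-485,q[:,1]-190)<26); p=q[m]; print(len(p),cv2.minAreaRect(p[:,:2].astype(np.float32)),np.median(p[:,2]))
m=(abs(q[:,2]-190)<5)&(np.hypot(q[:,0]-485,q[:,1]-190)<80); p=q[m]; print('arm',len(p),cv2.minAreaRect(p[:,:2].astype(np.float32)),np.median(p[:,2]))
h=fitpl(d,c,221,235,232,245)[0]
v=h[:2]-[485.4,189.9]; print(np.arctan2(v[1],v[0]),np.hypot(*v))
for lo,hi in [(60.5,65),(67,71),(76,88),(152,157)]:
    r=np.hypot(q[:,0]-485,q[:,1]-190); m=(r<80)&(q[:,2]>lo)&(q[:,2]<hi); print((lo,hi),m.sum(),np.round(np.percentile(q[m][:,2],[20,50,80]),1))
E
```

```text
han (array([450.33, 261.  , 252.91]), array([-0.053, -0.098,  0.994]))
hub (array([484.21, 190.9 , 210.74]), array([-0.053,  0.042,  0.998]))
arm (array([470.41, 224.51, 187.06]), array([-0.027,  0.062,  0.998]))
1087 ((484.297607421875, 191.1576690673828), (30.875171661376953, 31.021303176879883), 25.212425231933594) 210.16236885564484
arm 1167 ((468.8913879394531, 222.16297912597656), (29.61543846130371, 84.53973388671875), 29.114957809448242) 187.1489500387875
2.0290285208048333 79.27871656377894
(60.5, 65) 844 [62.2 63.1 63.8]
(67, 71) 48 [68.3 69.2 69.8]
(76, 88) 537 [80.  80.9 81.8]
(152, 157) 898 [153.6 154.3 154.9]
```

```bash
python3 - <<'E'
from h import *
R=ztool(); print(R[:,2]); planR((448.5,260.5,275),2.03,6,0)
E
```

```text
[-0.10028905 -0.01054552 -0.99490246]
[[0,-0.0014,-0.0035,0.0023,-0.073],[0,-0.0011,-0.0036,0.0023,-0.073],[0,-0.0009,-0.0037,0.0023,-0.073],[0,-0.0006,-0.0037,0.0023,-0.073],[0,-0.0003,-0.0037,0.0023,-0.073],[0,-0.0,-0.0038,0.0023,-0.073]]
```

Request:
send_rows:
  rows:
    - [0, -0.0014, -0.0035, 0.0023, -0.073]
    - [0, -0.0011, -0.0036, 0.0023, -0.073]
    - [0, -0.0009, -0.0037, 0.0023, -0.073]
    - [0, -0.0006, -0.0037, 0.0023, -0.073]
    - [0, -0.0003, -0.0037, 0.0023, -0.073]
    - [0, 0, -0.0038, 0.0023, -0.073]
    - [0, 0, 0, 0, 0]

```text
clock: 40.68
eef_pos: [444.2, 259.1, 270.3]
tool_rot: [-3.039, -0.036, 2.049]
force: [0.4, -0.0, 0.3]
width: 42.9
```

```bash
python3 - <<'E'
from h import *
show(); R=ztool(); print(R[:,2]); g=np.array([450.8,260.3,240])+19*R[:,2]; print(g); planR(g,2.03,7,0)
d=wrist('w20'); c=cloud(d); q=c.reshape(-1,3)
m=(abs(q[:,2]-254)<5)&(np.hypot(q[:,0]-450,q[:,1]-261)<20); p=q[m]; print(len(p),cv2.minEnclosingCircle(p[:,:2].astype(np.float32)),np.median(p,0))
E
```

```text
t 40.68 pos [444.2 259.1 270.3] rot [-3.039 -0.036  2.049] F [ 0.45 -0.04  0.26] T [ 0.   -0.1  -0.02] w 42.9 q [-0.74  0.45  0.28  1.76 -0.18  1.05  0.09]
[-0.10748639 -0.01515375 -0.99409106]
[448.75775855 260.01207876 221.11226982]
[[0,-0.0004,0.0014,0.0069,0.003],[0,-0.0004,0.0014,0.0069,0.003],[0,-0.0004,0.0014,0.0069,0.003],[0,-0.0004,0.0014,0.0069,0.003],[0,-0.0004,0.0014,0.0069,0.003],[0,-0.0004,0.0014,0.0069,0.003],[0,-0.0004,0.0014,0.0069,0.003]]
791 ((450.0068054199219, 261.1666259765625), 10.705239295959473) [449.62387821 261.92876849 250.93232395]
```

Request:
send_rows:
  rows:
    - [0, -0.0007, 0.003, 0.004, 0.003]
    - [0, -0.0006, 0.003, 0.005, 0.003]
    - [0, -0.0005, 0.002, 0.007, 0.003]
    - [0, -0.0004, 0.001, 0.007, 0.003]
    - [0, -0.0003, 0.0005, 0.007, 0.003]
    - [0, 0, 0, 0.007, 0.003]
    - [0, 0, 0, 0.005, 0]
    - [0, 0, 0, 0, 0]

```text
clock: 41.4
eef_pos: [450.6, 260.9, 221.3]
tool_rot: [-3.036, -0.032, 2.019]
force: [0.5, -0.1, -0.8]
width: 42.4
```

```bash
python3 - <<'E'
from h import *
show(); R=ztool(); print(R[:,2]); g=np.array([450.8,260.3,240])+19*R[:,2]; print(g); planR(g,2.03,2,0)
E
```

```text
t 41.4 pos [450.6 260.9 221.3] rot [-3.036 -0.032  2.019] F [ 0.5  -0.14 -0.83] T [-0.04 -0.16  0.02] w 42.4 q [-0.73  0.52  0.27  1.8  -0.21  0.95  0.09]
[-0.1083408  -0.01692918 -0.99396965]
[448.74152488 259.9783456  221.11457656]
[[0,-0.0,-0.001,0.0002,-0.006],[0,-0.0,-0.001,0.0002,-0.006]]
```

Request:
send_rows:
  rows:
    - [-0.4, 0, -0.001, 0, 0]
    - [-0.4, 0, -0.001, 0, 0]
    - [-0.4, 0, 0, 0, 0]
    - [-0.4, 0, 0, 0, 0]

```text
clock: 41.73
eef_pos: [448.5, 259.9, 221.4]
tool_rot: [-3.036, -0.032, 2.019]
force: [0.7, 0.9, -0.1]
width: 26.2
```

```bash
cat >> h.py <<'E'
def pull(C=(485.2,189.9)):
    s=read_state(); z=ztool()[:,2]; g=s['eef_pos']-19*z; v=g[:2]-np.array(C); phi=np.arctan2(v[1],v[0]); e=np.array([np.sin(phi),-np.cos(phi)])
    print('t %.2f phi %.4f r %.2f gz %.1f pull %.2f rad %.2f Fz %.2f w %.1f T %s rot %s'%(s['clock'],phi,np.hypot(*v),g[2],-s['force'][:2]@e,s['force'][:2]@v/np.hypot(*v),s['force'][2],s['width'],s['torque'].round(2),s['tool_rot'].round(3)))
E
python3 -c "
from h import *
pull()"
```

```text
t 41.73 phi 2.0280 r 78.42 gz 240.3 pull -1.00 rad 0.46 Fz -0.05 w 26.2 T [-0.01 -0.13  0.03] rot [-3.036 -0.032  2.019]
```

Request:
send_rows:
  rows:
    - [-0.4, 0, 0.003, 0, 0]
    - [-0.4, 0, 0.003, 0, 0]

```text
clock: 41.9
eef_pos: [453.8, 262.6, 221.6]
tool_rot: [-3.036, -0.032, 2.019]
force: [-0.9, -0.0, 0.4]
width: 25.7
```

```bash
python3 -c "
from h import *
pull()"
```

```text
t 41.90 phi 1.9536 r 78.66 gz 240.5 pull 0.88 rad 0.31 Fz 0.38 w 25.7 T [-0.05  0.06  0.04] rot [-3.036 -0.032  2.019]
```

Request:
send_rows:
  rows:
    - [-0.4, 0, 0.003, 0, 0]
    - [-0.4, 0, 0.003, 0, 0]

```text
clock: 42.07
eef_pos: [458.3, 264.9, 221.4]
tool_rot: [-3.033, -0.033, 2.019]
force: [-6.0, -2.4, 5.3]
width: 25.6
```

```bash
python3 -c "
from h import *
pull()"
```

```text
t 42.07 phi 1.8886 r 79.31 gz 240.3 pull 6.45 rad -0.40 Fz 5.34 w 25.6 T [-0.47  1.04  0.  ] rot [-3.033 -0.033  2.019]
```

Request:
send_rows:
  rows:
    - [-0.4, -0.0003, 0.002, -0.0003, 0]

```text
clock: 42.15
eef_pos: [459.0, 265.1, 221.5]
tool_rot: [-3.03, -0.033, 2.019]
force: [-5.3, -1.3, 5.4]
width: 25.9
```

```bash
python3 -c "
from h import *
pull()"
```

```text
t 42.15 phi 1.8786 r 79.26 gz 240.3 pull 5.42 rad 0.35 Fz 5.37 w 25.9 T [-0.48  1.14  0.05] rot [-3.03  -0.033  2.019]
```

Request:
send_rows:
  rows:
    - [-0.4, -0.0003, 0.003, -0.0003, 0]

```text
clock: 42.23
eef_pos: [459.9, 265.4, 221.4]
tool_rot: [-3.024, -0.034, 2.019]
force: [-7.4, -3.3, 6.1]
width: 25.7
```

```bash
python3 -c "
from h import *
pull()"
```

```text
t 42.23 phi 1.8656 r 79.33 gz 240.2 pull 8.09 rad -1.00 Fz 6.15 w 25.7 T [-0.64  1.47  0.02] rot [-3.024 -0.034  2.019]
```

Request:
send_rows:
  rows:
    - [-0.4, -0.0003, 0.003, -0.0003, 0]

```text
clock: 42.32
eef_pos: [460.4, 265.5, 221.3]
tool_rot: [-3.018, -0.034, 2.019]
force: [-7.6, -3.7, 6.9]
width: 25.9
```

```bash
python3 -c "
from h import *
pull()"
```

```text
t 42.32 phi 1.8577 r 79.31 gz 240.1 pull 8.32 rad -1.44 Fz 6.91 w 25.9 T [-0.67  1.54 -0.  ] rot [-3.018 -0.034  2.019]
```

Request:
send_rows:
  rows:
    - [-0.4, -0.0003, 0.003, -0.0003, 0]

```text
clock: 42.4
eef_pos: [460.5, 265.5, 221.1]
tool_rot: [-3.011, -0.035, 2.019]
force: [-7.0, -3.5, 6.4]
width: 25.9
```

```bash
python3 -c "
from h import *
pull()
d=wrist('w21'); pull()"
```

```text
t 42.40 phi 1.8542 r 79.25 gz 240.0 pull 7.73 rad -1.45 Fz 6.42 w 25.9 T [-0.75  1.61  0.08] rot [-3.011 -0.035  2.019]
t 42.45 phi 1.8512 r 79.24 gz 239.9 pull 8.27 rad -1.43 Fz 7.07 w 25.9 T [-0.71  1.56  0.06] rot [-3.011 -0.035  2.019]
```

View pics/w21.png

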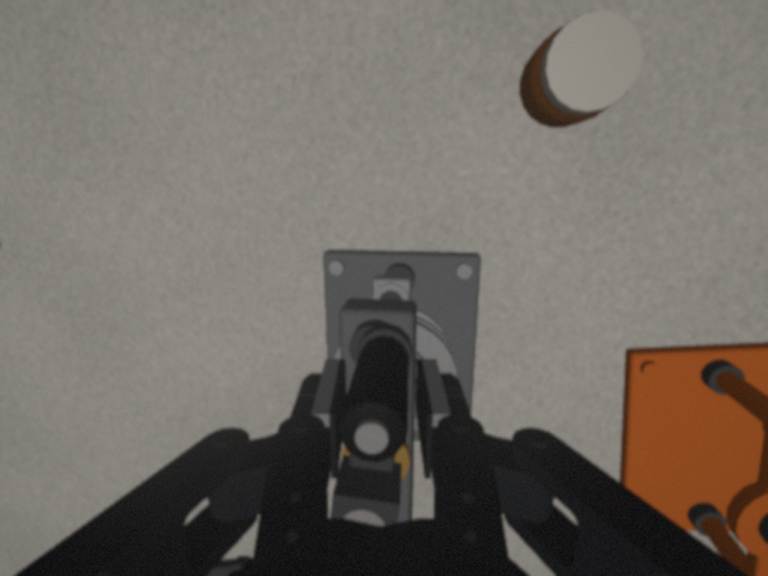

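Two things point to the target being reached. Holding the handle at about 8.1 N (8.32, 7.73 and 8.27) no longer turns it. The same pull was also where it last crept. I back off, open and retreat.

Request:
send_rows:
  rows:
    - [-0.4, 0, -0.003, 0, 0]
    - [0, 0, -0.002, 0, 0]
    - [0, 0, 0, 0, 0]
    - [0, 0, 0, 0, 0]

```text
clock: 42.78
eef_pos: [457.0, 263.6, 221.4]
tool_rot: [-3.012, -0.035, 2.019]
force: [-0.1, -0.4, -0.6]
width: 42.2
```

```bash
python3 -c "
from h import *
pull(); p,_,_=pose(); planR((p[0]+1,p[1],p[2]+70),2.019,7,0)"
```

```text
t 42.78 phi 1.9042 r 78.53 gz 240.2 pull 0.21 rad -0.33 Fz -0.60 w 42.2 T [ 0.02 -0.11 -0.06] rot [-3.012 -0.035  2.019]
[[0,0.0003,-0.0012,-0.0099,-0.0],[0,0.0003,-0.0012,-0.0099,-0.0],[0,0.0003,-0.0012,-0.0099,-0.0],[0,0.0003,-0.0012,-0.0099,-0.0],[0,0.0003,-0.0012,-0.0099,-0.0],[0,0.0003,-0.0012,-0.0099,-0.0],[0,0.0003,-0.0012,-0.0099,-0.0]]
```

Request:
send_rows:
  rows:
    - [0, 0.0003, -0.0012, -0.008, 0]
    - [0, 0.0003, -0.0012, -0.01, 0]
    - [0, 0.0003, -0.0012, -0.01, 0]
    - [0, 0.0003, -0.0012, -0.01, 0]
    - [0, 0.0003, -0.0012, -0.012, 0]
    - [0, 0, 0, -0.015, 0]
    - [0, 0, 0, -0.02, 0]
    - [0, -0.01, 0, -0.02, 0]
    - [0, -0.02, 0, -0.01, 0]
    - [0, -0.02, 0, 0, 0]
    - [0, -0.01, 0, 0, 0]
    - [0, 0, 0, 0, 0]

```text
clock: 43.78
eef_pos: [497.9, 212.5, 352.5]
tool_rot: [-3.032, -0.035, 2.023]
force: [-0.9, 0.4, -0.0]
width: 42.5
```

```bash
python3 - <<'E'
from h import *
show(); d=wrist('w22'); print(proj(d,(485,190,209)),proj(d,(455,262,254)))
e=get_image('scene'); save('s22',cv2.resize(e['image'],(768,576)))
x,y=[int(v) for v in proj(e,(475,215,200))]
save('s22b',cv2.convertScaleAbs(cv2.resize(e['image'][y-45:y+45,x-60:x+60],None,fx=6,fy=6,interpolation=cv2.INTER_CUBIC),alpha=1.5))
E
```

```text
t 43.78 pos [497.9 212.5 352.5] rot [-3.032 -0.035  2.023] F [-0.86  0.43 -0.  ] T [ 0.01 -0.18 -0.01] w 42.5 q [-0.64  0.43  0.31  1.55 -0.16  1.29  0.16]
[247.71747655 201.85561738] [245.77063488 128.01122988]
```

View pics/w22.png

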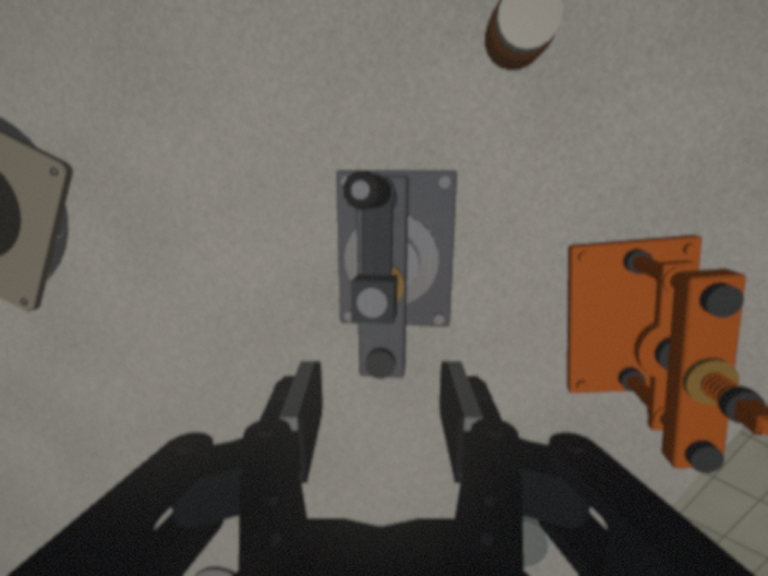

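View pics/s22b.png

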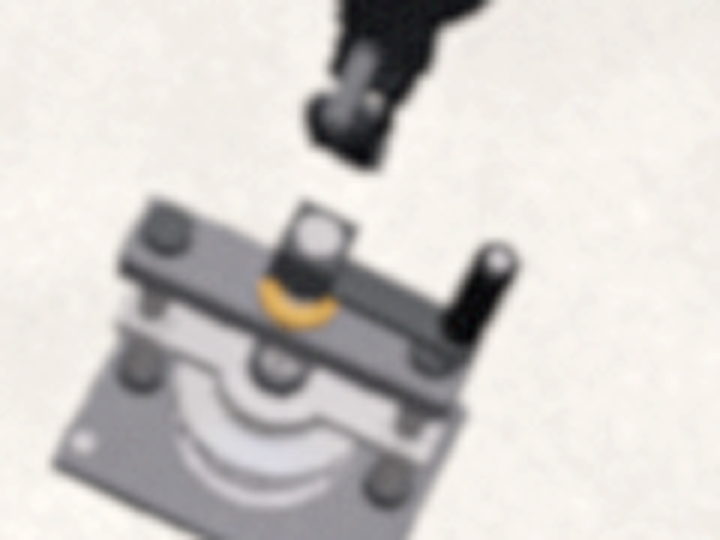

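View pics/s22.png

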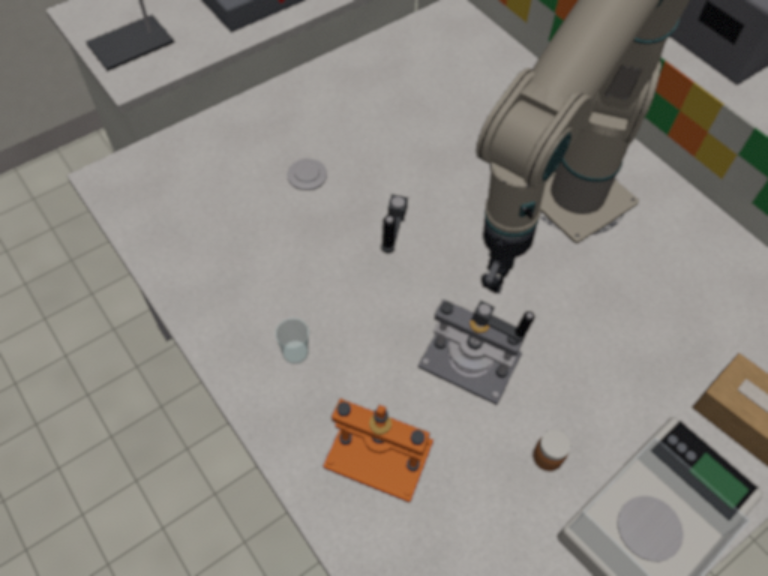

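```bash
python3 - <<'E'
from h import *
f=np.load('w22.npz'); d={k:f[k] for k in f}; c=cloud(d); q=c.reshape(-1,3)
print('hub',fitpl(d,c,240,257,194,210)); print('han',fitpl(d,c,236,245,122,132)); print('arm',fitpl(d,c,245,257,145,180))
m=(abs(q[:,2]-210)<5)&(np.hypot(q[:,0]-485,q[:,1]-190)<26); p=q[m]; print(len(p),cv2.minAreaRect(p[:,:2].astype(np.float32)),np.percentile(p[:,2],[20,50,80]))
r=np.hypot(q[:,0]-485,q[:,1]-190)
for lo,hi in [(60.5,65),(76,88),(152,157),(161,168)]:
    m=(r<80)&(q[:,2]>lo)&(q[:,2]<hi); print((lo,hi),m.sum(),np.round(np.percentile(q[m][:,2],[20,50,80]),1))
h=fitpl(d,c,236,245,122,132)[0]; v=h[:2]-[485.4,189.9]; print(np.arctan2(v[1],v[0]),np.hypot(*v))
E
```

```text
hub (array([485.02, 191.19, 211.11]), array([-0.036,  0.054,  0.998]))
han (array([450.1 , 260.86, 253.17]), array([-0.077,  0.039,  0.996]))
arm (array([468.67, 224.37, 186.97]), array([-0.047,  0.062,  0.997]))
830 ((484.5732116699219, 191.3008575439453), (29.945077896118164, 30.130916595458984), 26.24354362487793) [209.06152585 210.28002696 211.23486058]
(60.5, 65) 870 [62.2 63.  63.8]
(76, 88) 170 [80.3 80.9 81.6]
(152, 157) 1447 [153.6 154.3 155. ]
(161, 168) 329 [163.6 164.3 165.1]
2.032412565155685 79.25535691674095
```

```bash
python3 - <<'E'
from h import *
show(); print(finish_job())
E
```

```text
t 43.88 pos [496.6 214.8 351.7] rot [-3.03  -0.036  2.025] F [ 0.15  0.26 -0.05] T [ 0.06 -0.09  0.02] w 42.9 q [-0.64  0.43  0.31  1.55 -0.16  1.29  0.16]
the job is handed in; nothing more can be done
None
```

I put the small crank on the grey clamp's screw, wound it about 2.75 turns clockwise, and handed the job in at 43.9 s. The clamp reads as tight at about 8 N. How far the seal is compressed is less certain.

**What I did:** I gripped the crank by its hub and let it slip onto the square without any noticeable resistance. I then wound it by the handle, following the screw down, and let go. The arm stands clear of everything.

**Last checks that agreed**
- **Tightness:** a renewed push on the handle read 8.3, 7.7 and 8.3 N, and the handle only crept, about 0.4 mm and then less. During free winding the readings averaged about 5 N, with a range of 3.7 to 6.0 N.
- **Plate:** by depth its underside is level with the lid's top, to within about 0.3 mm.
- **Crank:** the hub sank about 13.3 mm and the plate about 13.1 mm, so the crank stayed down on the square.
- **Other items:** the beaker, jar and spare lid show at the same places in the scene picture as at the start.

**Checks that disagreed**
- **Slower rise in pull:** after the touch the readings grew more slowly than the 1 N per 0.1 rad given. They were taken only at the ends of the moves, so peaks within a move may have been higher.
- **More turning than sinking:** by angle the crank turned about 17.5 rad, which should sink the plate about 13.9 mm, but the camera showed about 13.1 mm. The seal could be tighter than the pull suggests.
- **Crank not level:** it sits about 0.06 rad low on the handle side. That is about the play of the socket, so I took it as seated.
- **Early press on the hub:** a check press before winding reached 11 N.

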